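# Weigh a lot of bronze and charge the melting furnace

## Task

Charge the small melting furnace: stand the empty scoop on the middle of the scale's platform, let go and press the tare button, then gather all the loose bronze pieces into the scoop there and take the hand off for a good second so the lot is weighed. Tip the lot from the scoop into the crucible, its mouth over the opening (a piece that goes astray may be put in by hand), and stand the empty scoop back on the platform. Finish by lowering the lid squarely into its recess on the furnace so that it lies flat, and leave the charcoal block, brush and tweezers alone.

Things in the scene. Friction and masses are not known exactly. Their poses are not given: they have to be found in the camera images.
- button_1_mid (a point): a bronze casting button, loose: a round dome 26 mm wide at its flat foot and 15 mm high with a stub 8 mm thick on top (20 mm high in all), 35 g; this point lies on its axis, 8 mm above the foot, z out through the stub; may be absent
- button_2_mid (a point): a bronze casting button, loose: a round dome 26 mm wide at its flat foot and 15 mm high with a stub 8 mm thick on top (20 mm high in all), 35 g; this point lies on its axis, 8 mm above the foot, z out through the stub; may be absent
- button_3_mid (a point): a bronze casting button, loose: a round dome 26 mm wide at its flat foot and 15 mm high with a stub 8 mm thick on top (20 mm high in all), 35 g; this point lies on its axis, 8 mm above the foot, z out through the stub; may be absent
- ingot_1_mid (a point): a sawn bronze ingot end, loose: a block 28 mm (x) x 16 mm (y) x 14 mm (z), 40 g; this point is its centre; may be absent
- ingot_2_mid (a point): a sawn bronze ingot end, loose: a block 28 mm (x) x 16 mm (y) x 14 mm (z), 40 g; this point is its centre; may be absent
- ingot_3_mid (a point): a sawn bronze ingot end, loose: a block 28 mm (x) x 16 mm (y) x 14 mm (z), 40 g; this point is its centre; may be absent
- scoop: stainless weighing scoop, loose, 0.18 kg, smooth inside (metal slides out when tipped well past 25 degrees; about 55 degrees empties it): flat bottom, tray 88 mm wide (y) from x = -25 to +50 mm, tapering to an open mouth 64 mm wide at x = -79 mm; side walls 34 mm high, back wall 37 mm, 3 mm thick; wooden handle out of the back wall towards +x. Origin on the underside, z up
- scoop_handle (a point): where to hold the scoop: centre of its wooden handle bar (70 mm long along x, 15 mm wide along y, 20 mm high), at x = +86, z = 38 mm in the scoop; axes as the scoop's
- scoop_bowl (a point): centre of the scoop's inner floor, at x = -8, z = 3 mm in the scoop; the floor reaches 55 mm to +x, 41 mm to either side, 56 mm to -x, where a lip rises 3 mm at the mouth
- scoop_mouth (a point): middle of the scoop's pouring edge, at x = -79, z = 5.5 mm in the scoop
- scale: grey bench scale, fixed, 170 mm (x) x 150 mm (y) x 46 mm high; the strip on its -x side carries a blank display and the tare button, the rest is the platform. Origin at the centre of its underside
- platform (a point): centre of the top of the scale's aluminium platform (116 x 138 mm, 46 mm above the bench); axes as the scale's. The platform does not move
- tare_top (a point): top of the white tare button (20 mm across) on the scale's front strip, at x = -61, y = -45 mm in the scale; press it straight down
- tare (a joint): travel of the tare button in m: 0 out, 0.005 fully down (about 4 N); springs back
- furnace: small octagonal melting furnace, cold, fixed: grey case 150 mm across its flats, 88 mm high, control box on its -x side reaching 115 mm from the centre, carrying lugs at +-y; it holds a round crucible under an eight-sided recess for the lid. Origin at the centre of its underside
- crucible_mouth (a point): centre of the crucible's open mouth, 78 mm above the bench, level with the ledge on which the lid rests: the opening is 100 mm across and narrows to 76 mm at the crucible's floor; round it the ledge, and a brick rim 10 mm higher, which forms the lid's recess, 121 mm across its flats; flats face the furnace's +-x and +-y
- crucible_floor (a point): centre of the crucible's inner floor, 56 mm below its mouth
- furnace_lid: the furnace's lid, loose, 0.28 kg: an eight-sided pale slab 115.5 mm across its flats (flats face its +-x and +-y) and 18 mm thick, with a bridge handle; it drops about 10 mm into the recess, 3 mm play all round, in any of its eight positions. Origin at the centre of its underside
- lid_handle (a point): centre of the lid's wooden handle bar (68 mm long along the lid's x, 14 mm wide along y, 16 mm high), 50 mm above the lid's underside, 22 mm clear of what is below
- lid_bottom (a point): centre of the lid's underside
- charcoal: bystander: black charcoal block 60 mm (x) x 100 mm (y) x 28 mm high at the back; leave alone
- brush: bystander: wooden bench brush, 22 mm (x) x 160 mm (y) x 19 mm high, lying behind the scale; leave alone
- tweezers: bystander: steel tweezers 165 mm long, lying to the right; leave alone

How it is judged (in metres and radians):
On the way, in this order (a step that is already met when the one before it is completed fails the run):
1. the empty scoop stands flat on the scale's platform, let go (x of scoop_bowl in the frame of platform between -0.035 and 0.035 m and y of scoop_bowl in the frame of platform between -0.035 and 0.035 m and z of scoop_bowl in the frame of platform between -0.001 and 0.008 m and angle between scoop's own z axis and vertical below 0.06 rad and contact force between the fingers and scoop below 0.1 N and distance between each of button_1_mid, button_2_mid, button_3_mid, ingot_1_mid, ingot_2_mid, ingot_3_mid and scoop_bowl above 0.07 m), for 0.3 s.
2. the tare button is pressed while the empty scoop stands there (all of step 1 and value of joint tare above 0.003 m), for 0.02 s.
3. all the metal lies in the scoop on the platform, hand off, at rest (weighed) (x of scoop_bowl in the frame of platform between -0.035 and 0.035 m and y of scoop_bowl in the frame of platform between -0.035 and 0.035 m and z of scoop_bowl in the frame of platform between -0.001 and 0.008 m and angle between scoop's own z axis and vertical below 0.06 rad and contact force between the fingers and scoop below 0.1 N and x of button_1_mid in the frame of scoop_bowl between -0.072 and 0.062 m and y of button_1_mid in the frame of scoop_bowl between -0.045 and 0.045 m and z of button_1_mid in the frame of scoop_bowl between 0 and 0.045 m and x of button_2_mid in the frame of scoop_bowl between -0.072 and 0.062 m and y of button_2_mid in the frame of scoop_bowl between -0.045 and 0.045 m and z of button_2_mid in the frame of scoop_bowl between 0 and 0.045 m and x of button_3_mid in the frame of scoop_bowl between -0.072 and 0.062 m and y of button_3_mid in the frame of scoop_bowl between -0.045 and 0.045 m and z of button_3_mid in the frame of scoop_bowl between 0 and 0.045 m and x of ingot_1_mid in the frame of scoop_bowl between -0.072 and 0.062 m and y of ingot_1_mid in the frame of scoop_bowl between -0.045 and 0.045 m and z of ingot_1_mid in the frame of scoop_bowl between 0 and 0.045 m and x of ingot_2_mid in the frame of scoop_bowl between -0.072 and 0.062 m and y of ingot_2_mid in the frame of scoop_bowl between -0.045 and 0.045 m and z of ingot_2_mid in the frame of scoop_bowl between 0 and 0.045 m and x of ingot_3_mid in the frame of scoop_bowl between -0.072 and 0.062 m and y of ingot_3_mid in the frame of scoop_bowl between -0.045 and 0.045 m and z of ingot_3_mid in the frame of scoop_bowl between 0 and 0.045 m and contact force between the fingers and anything else below 0.1 N), for 0.8 s.
4. the scoop is tipped with its mouth over the crucible and metal has slid in (angle between scoop's own z axis and vertical above 0.4 rad and horizontal distance between scoop_mouth and crucible_mouth below 0.075 m and ((horizontal distance between button_1_mid and crucible_mouth below 0.046 m and z of button_1_mid in the frame of crucible_mouth below -0.006 m and z of button_1_mid in the frame of crucible_floor above -0.002 m) or (horizontal distance between button_2_mid and crucible_mouth below 0.046 m and z of button_2_mid in the frame of crucible_mouth below -0.006 m and z of button_2_mid in the frame of crucible_floor above -0.002 m) or (horizontal distance between button_3_mid and crucible_mouth below 0.046 m and z of button_3_mid in the frame of crucible_mouth below -0.006 m and z of button_3_mid in the frame of crucible_floor above -0.002 m) or (horizontal distance between ingot_1_mid and crucible_mouth below 0.046 m and z of ingot_1_mid in the frame of crucible_mouth below -0.006 m and z of ingot_1_mid in the frame of crucible_floor above -0.002 m) or (horizontal distance between ingot_2_mid and crucible_mouth below 0.046 m and z of ingot_2_mid in the frame of crucible_mouth below -0.006 m and z of ingot_2_mid in the frame of crucible_floor above -0.002 m) or (horizontal distance between ingot_3_mid and crucible_mouth below 0.046 m and z of ingot_3_mid in the frame of crucible_mouth below -0.006 m and z of ingot_3_mid in the frame of crucible_floor above -0.002 m))), for 0.05 s.
At the end, for the whole second after the job is handed in: every piece present lies inside the crucible below its mouth; the scoop stands flat on the platform, the middle of its floor within 35 mm of the platform's centre along each side; the lid lies in its recess, centred within 6 mm, down to within 3 mm of the ledge and level within 0.04 rad; all at rest (horizontal distance between each of button_1_mid, button_2_mid, button_3_mid, ingot_1_mid, ingot_2_mid, ingot_3_mid and crucible_mouth below 0.046 m and z of each of button_1_mid, button_2_mid, button_3_mid, ingot_1_mid, ingot_2_mid, ingot_3_mid in the frame of crucible_mouth below -0.006 m and z of each of button_1_mid, button_2_mid, button_3_mid, ingot_1_mid, ingot_2_mid, ingot_3_mid in the frame of crucible_floor above -0.002 m and x of scoop_bowl in the frame of platform between -0.035 and 0.035 m and y of scoop_bowl in the frame of platform between -0.035 and 0.035 m and z of scoop_bowl in the frame of platform between -0.001 and 0.008 m and angle between scoop's own z axis and vertical below 0.06 rad and horizontal distance between lid_bottom and crucible_mouth below 0.006 m and z of lid_bottom in the frame of crucible_mouth below 0.003 m and angle between lid_bottom's own z axis and vertical below 0.04 rad and linear speed of each of furnace_lid, scoop below 0.02 m/s); the robot touches nothing.
It fails at once if a bystander is moved more than 30 mm (distance of any of charcoal, brush, tweezers from where it was at the start of the episode above 0.03 m).
Of button_1, button_2, button_3, ingot_1, ingot_2, ingot_3 only 3 to 5 are there at a start; the rules pass over those that are not, and their reading is None.
At some moment in a run one of button_1, button_2, button_3, ingot_1, ingot_2, ingot_3, furnace_lid may be knocked a few centimetres aside while the robot is not near it.
It also fails if it takes over 210 s, if anything falls off the work surface, if the arm or the gripper's body presses on something with over 40 N, if the wrist force passes 120 N, or if a joint passes its speed limit or range.

## Robot

A 7-joint arm with a two-finger parallel gripper is mounted at the origin on a cart in front of the work surface, level with it; the furniture and walls round the work are solid. World frame = base frame: x ahead of the robot, y to its left, z up, the work surface at z = 0. Lengths are in m, angles in degrees, forces in N, time in s.
With the tool pointing down it reaches from about 0.425 to 0.925 m from the base axis. Payload 6.8 kg.
Tool frame: the origin (TCP) lies on the mounting face of the last link; the fingertips stand ahead of it and the grasp point (between the pads) lies 155 mm ahead of it (robot.tcp_to_tips is the y of the fingertips in the tool frame, in m); y points along the fingers, z is the direction in which the jaws open and shut, and the axes are right-handed (so a half turn about y gives the same grasp; the last joint's range is limited). The gripper opens to 85 mm and grips with 20 to 120 N. Pads are 22 mm wide; open, the fingers measure 114 mm over their backs; the gripper's body (76 mm by 85 mm) begins 54 mm behind the grasp point. The pads swing forward as they close: fully open they stand 13 mm farther back than shut.
Start: joints at [59.926, 27.33, 1.283, 89.118, -0.659, 63.558, -4.761], TCP at [0.273, -0.617, 0.405] pointing down, gripper open.
Joint ranges: [-169.35, 169.35], [-19.33, 120.38], [-80.79, 83.38], [13.8, 139.57], [-78.32, 258.32], [9.67, 109.79], [-169.56, 169.56]. Speed limits (degrees/s): [136.94, 136.94, 180, 180, 180, 180, 180].

## Interface

Orientations are given as [roll, pitch, yaw] about the fixed x, y, z axes, in that order (R = Rz(yaw) Ry(pitch) Rx(roll)).
In Python, from cell import robot gives the robot as it stands.
- The arm moves only by the tool servo_tool, never from a script. Its argument "series" is one flat list of numbers, 5 for each row, row after row: the shift along the tool's x, y, z in cm, then the turn about the tool's y in rad, then the finger opening in cm, from 0 to 8.54. In form: [dx, dy, dz, turn, claw, dx, dy, dz, turn, claw, ...]. A call has 1 to 12 rows; each row is the pose to reach, as a shift and turn from the pose commanded when the call began, along the tool's axes at that moment; what a row does not reach only later rows make up. A row lasts 1/12 s, in which the tool goes at most 41.7 mm and 7.16 degrees, less where a joint would pass 70% of its speed; a pose out of reach is approached as far as the arm can. A call with a gripper value outside its range is refused whole. The fingers move at their own pace and stop on an object; "grip_force" is the grip in N (left out, the last holds). Time passes only in rows, so rows that repeat a pose let the fingers close. It gives the time, the measured TCP pose, the force and the opening at its end, in the units of the state.
- robot.get_obs(): the state, without advancing time (a new reading comes with each control period).
- robot.get_image(name): name is "scene" or "top" or "wrist"; returns a dict with "image" (420x560x3 uint8, blue, green, red), "fovy" (degrees; the focal length in pixels is half the picture's height over the tangent of half this angle, whatever the lens; pixels are square), "cx", "cy" (the principal point, pixels), "dist" ([k1, k2, p1, p2, k3] as OpenCV has them; the pictures are not rectified), "xyz" and "rotation" of the camera in the world. Camera axes: x right, y up, looking along -z (the intrinsics and any distortion apply to the point x, -y, -z); pixel columns grow to the right and rows downward; lengths in m; the calibration is good to about 2 mm. A picture is of the moment at which its call begins. There is no depth.
- robot.finish_job(): hands the job in, once; it reports no verdict.
Trained networks look in the newest picture that a camera, given by its name, has taken for a name from the list of things; names that differ only in an ending like _2 or _b are one class to them, and where a whole thing is asked for, a point or a joint stands for the part that bears it (a point fixed in the world has none). Each returns a list of dicts, best first, with "p" (0 to 1); they miss things now and then, are a little off and sometimes report something else, mostly with a low value. They report only what shows in the picture. A call takes as long as a camera call.
- robot.find_in(camera, thing): "box" ([left, top, right, bottom] as shares, 0 to 1, of the picture: columns of its width, rows of its height, round what is visible of it).
- robot.landmark_of(camera, thing): "xy" ([column, row] as shares, 0 to 1, of the picture: columns of its width, rows of its height: a listed point, or the origin of a listed thing).
The state is a dict: "time_s": time; "joint_positions": joint angles; "dq": joint speeds; "joint_efforts": joint torques, N m; "eef_pos": TCP position; "ee_rot": TCP orientation; "contact_force": force on the tool from outside, world axes, zero at the start; "ft_torque": the same for the moment, N m; "grip_width": finger opening in m.
Only numpy, scipy, OpenCV 4.12 (cv2) and the standard library are available. Lean on these libraries where they do the work, as an engineer would, in place of code of your own. Each camera call takes 0.05 s, during which the arm holds its last target.

## Working session

There is one attempt and no reset: what is moved stays moved. The work goes in short steps, Python scripts to look and compute and a tool call to move; the robot and the scene stay as the last step left them, time stands still between calls to the robot, and variables do not carry over. Pictures are saved under pics/ and viewed, and the job is handed in when it is done.

Besides the shell and the picture viewer there is one more tool, called after ">>>" as a command line: name --argument value ..., lists and objects as JSON in quotes. servo_tool: Moves the arm, as the interface text tells. Its arguments: {"type":"object","properties":{"series":{"type":"array"},"grip_force":{"type":"number"}},"required":["series"]}

```bash
ls -la; mkdir -p pics; python3 - <<'E'
from cell import robot
import cv2
print(robot.get_obs()); print(robot.tcp_to_tips)
for n in ("scene","top","wrist"):
    r=robot.get_image(n); cv2.imwrite(f"pics/{n}0.png",r["image"])
    print(n,{k:v for k,v in r.items() if k!="image"})
E
```

```text
total 12
drwxr-xr-x  3 agent agent 4096 Dec  6 11:30 .
drwxr-xr-x 23 root  root  4096 Dec  6 11:29 ..
drwxr-xr-x  2 agent agent 4096 Dec  6 11:30 pics
{'time_s': 0.0, 'joint_positions': array([59.92736355, 27.37676106,  1.2783183 , 89.17907052, -0.657351  ,
       63.55858024, -4.76212949]), 'dq': array([-0.06048031, -0.0545494 , -0.02943548,  0.07265219, -0.03297536,
       -0.02482814,  0.12593743]), 'joint_efforts': array([ 1.59920314e-04, -5.96447217e+01,  1.60777945e+00, -2.81193745e+01,
        1.24453800e-02,  9.30739014e-03,  1.97151786e-05]), 'eef_pos': array([ 0.27314809, -0.61695568,  0.40370798]), 'ee_rot': array([-9.01067336e+01, -8.63882085e-03, -1.56118491e+02]), 'contact_force': array([ 0.58935051, -0.15104349, -0.30090048]), 'ft_torque': array([-0.00548825,  0.01701768,  0.0064219 ]), 'grip_width': 0.08530678248691796}
0.1734
scene {'fovy': 42.29940888406877, 'cx': 264.42701104183726, 'cy': 209.89435871461524, 'dist': array([-0.20613853,  0.        ,  0.        ,  0.        ,  0.        ]), 'xyz': array([-0.65240006, -0.7139187 ,  1.15359512]), 'rotation': array([ 51.73613183,   0.64733206, -60.03408494])}
top {'fovy': 53.442959942189844, 'cx': 285.01981063177635, 'cy': 213.82855687586058, 'dist': array([-0.07074316,  0.        ,  0.        ,  0.        ,  0.        ]), 'xyz': array([ 0.18485431, -0.07331173,  1.34453595]), 'rotation': array([ 15.10917888,  -0.25401543, -77.28359784])}
wrist {'fovy': 65.10722541798582, 'cx': 286.4576598704584, 'cy': 211.60098828092003, 'dist': array([0.00473874, 0.        , 0.        , 0.        , 0.        ]), 'xyz': array([ 0.34538539, -0.58544107,  0.37256267]), 'rotation': array([-17.98576122,   0.13042287, -66.12954913])}
```

View pics/top0.png

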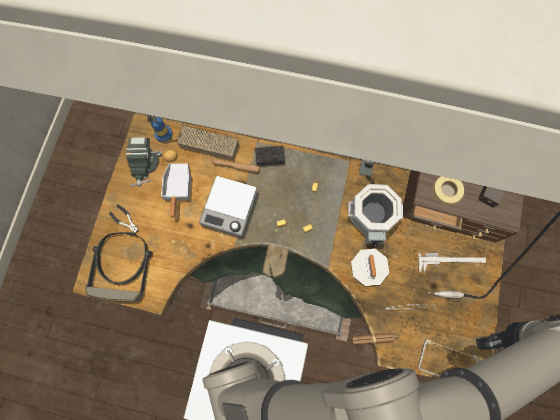

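View pics/scene0.png

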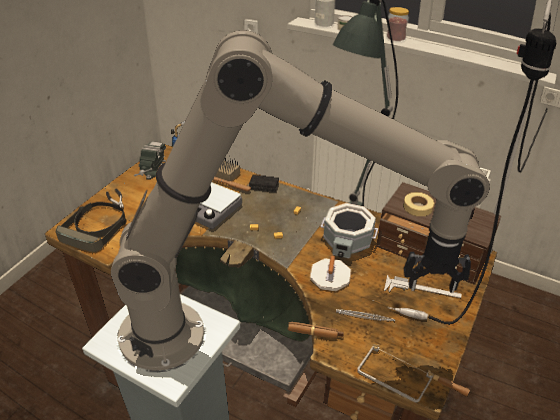

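View pics/wrist0.png

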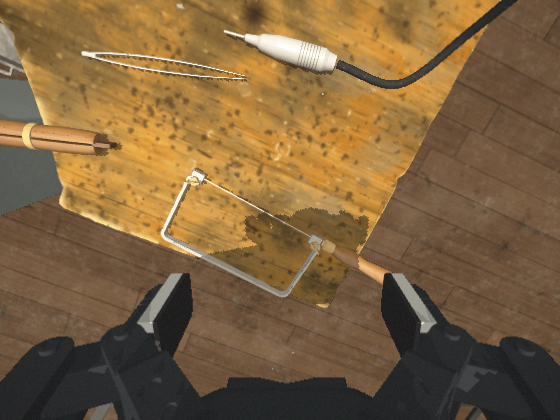

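```bash
cat > h.py <<'E'
from cell import robot
import cv2, numpy as np
from scipy.spatial.transform import Rotation as Ro
def cam(n):
    r=robot.get_image(n); H,W=r["image"].shape[:2]
    f=H/2/np.tan(np.radians(r["fovy"]/2))
    r["K"]=np.array([[f,0,r["cx"]],[0,f,r["cy"]],[0,0,1.]]); r["R"]=Ro.from_euler('xyz',r["rotation"],degrees=True).as_matrix()
    return r
def ray(r,uv):
    p=cv2.undistortPoints(np.array([[uv]],float),r["K"],r["dist"])[0,0]
    d=r["R"]@np.array([p[0],-p[1],-1.]); return d/np.linalg.norm(d)
def onplane(r,uv,z):
    d=ray(r,uv); o=np.array(r["xyz"]); return o+d*(z-o[2])/d[2]
def proj(r,P):
    P=np.atleast_2d(P); c=(P-r["xyz"])@r["R"]; c=c*[1,-1,-1]
    return cv2.projectPoints(c.reshape(-1,1,3),np.zeros(3),np.zeros(3),r["K"],r["dist"])[0][:,0]
def tri(obs):
    # obs list of (r,uv)
    A=np.zeros((3,3));b=np.zeros(3)
    for r,uv in obs:
        d=ray(r,uv);M=np.eye(3)-np.outer(d,d);A+=M;b+=M@r["xyz"]
    return np.linalg.solve(A,b)
def crop(r,name,box,s):
    x0,y0,x1,y1=box; cv2.imwrite(f"pics/{name}.png",cv2.resize(r["image"][y0:y1,x0:x1],None,fx=s,fy=s,interpolation=cv2.INTER_CUBIC))
def lm(camn,thing):
    return [(np.round(np.array(d["xy"])*[560,420],1),round(d["p"],2)) for d in robot.landmark_of(camn,thing)]
def toolpose():
    o=robot.get_obs(); R=Ro.from_euler('xyz',o["ee_rot"],degrees=True).as_matrix()
    return np.array(o["eef_pos"]),R,o
E
python3 - <<'E'
from h import *
t=cam("top"); crop(t,"topc1",(110,110,310,260),4); crop(t,"topc2",(240,150,440,300),4)
Z={"ingot_1_mid":.007,"button_1_mid":.008,"scoop_handle":.038,"scoop_bowl":.003,"scoop_mouth":.0055,"platform":.046,"tare_top":.05,"crucible_mouth":.078,"lid_handle":.05,"furnace":0,"scale":0,"furnace_lid":0,"scoop":0}
for k,z in Z.items():
    print(k,[(uv,p,onplane(t,uv,z).round(4)[:2]) for uv,p in lm("top",k)])
s=cam("scene")
for k,z in Z.items():
    print("S",k,[(uv,p,onplane(s,uv,z).round(4)[:2]) for uv,p in lm("scene",k)])
E
```

```text
ingot_1_mid [(array([280.6, 226.4]), 0.51, array([0.4934, 0.0052])), (array([374.6, 209.1]), 0.34, array([ 0.6207, -0.2883]))]
button_1_mid [(array([236.8, 169.2]), 0.72, array([0.6559, 0.1961])), (array([373.3, 264.5]), 0.46, array([ 0.4359, -0.315 ])), (array([172.8, 209.7]), 0.27, array([0.4691, 0.3691])), (array([177.5, 183. ]), 0.26, array([0.5632, 0.3808])), (array([175.3, 184.9]), 0.17, array([0.555 , 0.3861]))]
scoop_handle [(array([173.7, 208.3]), 0.69, array([0.468 , 0.3577]))]
scoop_bowl [(array([177. , 182.4]), 0.63, array([0.5663, 0.3848])), (array([233.7, 226.2]), 0.55, array([0.4606, 0.1568])), (array([177.6, 162.1]), 0.47, array([0.6382, 0.4043]))]
scoop_mouth [(array([179.6, 163.8]), 0.58, array([0.6328, 0.3948]))]
platform [(array([227.1, 195.7]), 0.56, array([0.5461, 0.1962])), (array([410.6, 303.4]), 0.21, array([ 0.3349, -0.4419]))]
tare_top [(array([233.9, 228.5]), 0.59, array([0.4438, 0.1462]))]
crucible_mouth [(array([376.1, 204.3]), 0.95, array([ 0.6143, -0.2789]))]
lid_handle [(array([373. , 265.2]), 0.68, array([ 0.4256, -0.3069]))]
furnace [(array([371.7, 
[... 408 characters left out ...]
5025, -0.0809]))]
S button_1_mid []
S scoop_handle []
S scoop_bowl []
S scoop_mouth []
S platform [(array([213.5, 193.3]), 0.94, array([0.5525, 0.1975]))]
S tare_top [(array([210.4, 211.5]), 0.39, array([0.4598, 0.1465]))]
S crucible_mouth [(array([212.4, 211.6]), 0.7, array([0.4343, 0.1188])), (array([349.4, 220.6]), 0.6, array([ 0.6057, -0.2815]))]
S lid_handle [(array([333. , 263.8]), 0.86, array([ 0.4308, -0.3065])), (array([347.4, 235.6]), 0.58, array([ 0.5675, -0.2936]))]
S furnace [(array([348.5, 239.2]), 0.93, array([ 0.6081, -0.2847]))]
S scale [(array([209.8, 210. ]), 0.84, array([0.5161, 0.192 ]))]
S furnace_lid [(array([332.2, 275.4]), 0.56, array([ 0.4332, -0.3067]))]
S scoop []
```

View pics/topc1.png

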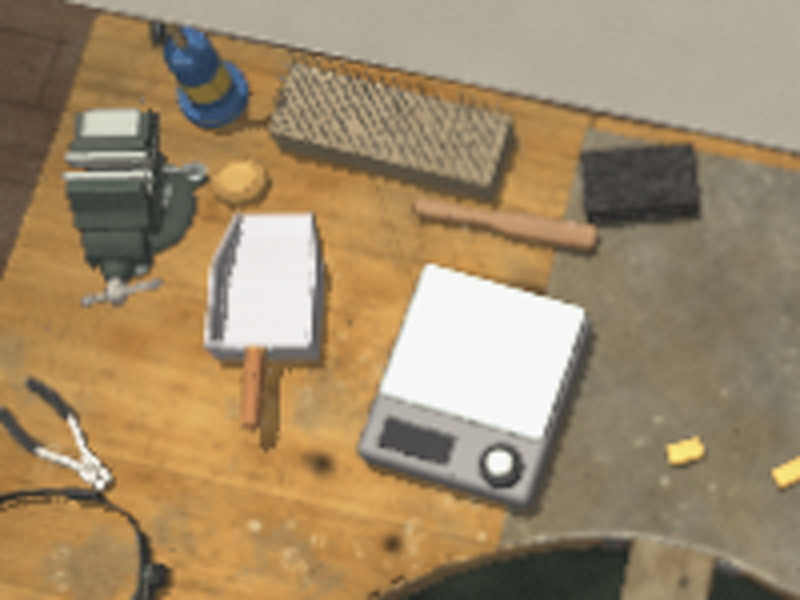

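View pics/topc2.png

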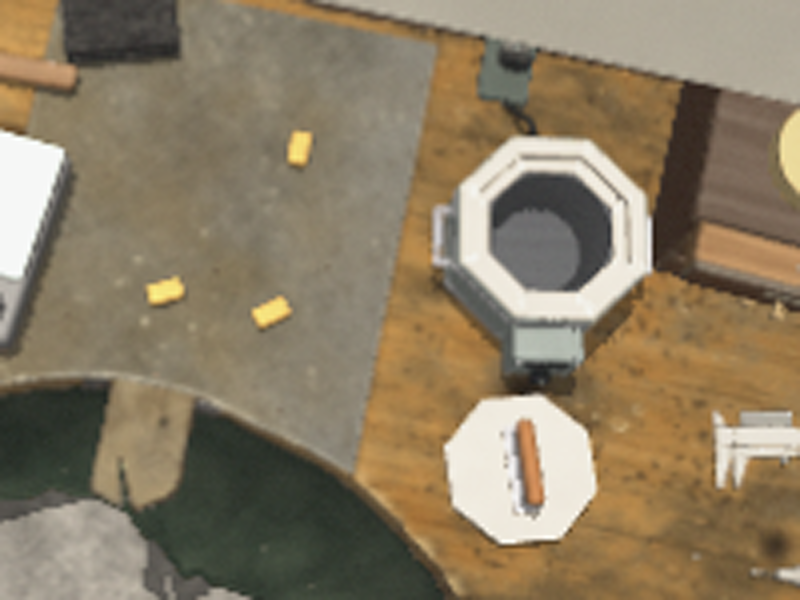

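```bash
cat >> h.py <<'E'
def go(x,y,z,yaw,p=None,yaw0=None):
    """TCP target -> tool shift cm, turn rad"""
    P,R,o=toolpose()
    if p is None: p=P
    if yaw0 is None: yaw0=o["ee_rot"][2]
    c,s=np.cos(np.radians(yaw0)),np.sin(np.radians(yaw0))
    d=np.array([x,y,z])-p
    dy=yaw-yaw0
    n=max(np.linalg.norm(d)/.0417,abs(dy)/7.16)
    print("shift",np.round(100*np.array([c*d[0]+s*d[1],-d[2],-s*d[0]+c*d[1]]),2),"turn",round(-np.radians(dy),4),"rows>=",round(n,1))
E
python3 - <<'E'
from h import *
go(.56,-.15,.42,-156.1+90)
go(.468,.30,.42,12.6,np.array([.56,-.15,.42]),-66)
E
```

```text
shift [-45.13  -1.53 -31.12] turn -1.5713 rows>= 13.2
shift [-44.85  -0.     9.9 ] turn -1.3718 rows>= 11.0
```

>>> servo_tool --series '[-45.1,-1.5,-31.1,-1.57,8.5,-45.1,-1.5,-31.1,-1.57,8.5,-45.1,-1.5,-31.1,-1.57,8.5,-45.1,-1.5,-31.1,-1.57,8.5,-45.1,-1.5,-31.1,-1.57,8.5,-45.1,-1.5,-31.1,-1.57,8.5,-45.1,-1.5,-31.1,-1.57,8.5,-45.1,-1.5,-31.1,-1.57,8.5,-45.1,-1.5,-31.1,-1.57,8.5,-45.1,-1.5,-31.1,-1.57,8.5,-45.1,-1.5,-31.1,-1.57,8.5,-45.1,-1.5,-31.1,-1.57,8.5]'

```text
time_s: 2.55
eef_pos: [0.5353, -0.1894, 0.4189]
ee_rot: [-90.0, -0.0, -69.8]
contact_force: [1.0, -0.3, 0.2]
grip_width: 0.0848
```

```bash
python3 - <<'E'
from h import *
P,R,o=toolpose(); print(P,o["ee_rot"],o["joint_positions"])
w=cam("wrist"); cv2.imwrite("pics/w1.png",w["image"])
E
```

```text
[ 0.53529686 -0.18940844  0.41885723] [-8.99745104e+01 -4.12438909e-02 -6.98451095e+01] [ 34.30800625  18.60047033 -26.20004423 101.76125779   9.22968745
  61.70588709  25.06212411]
```

View pics/w1.png

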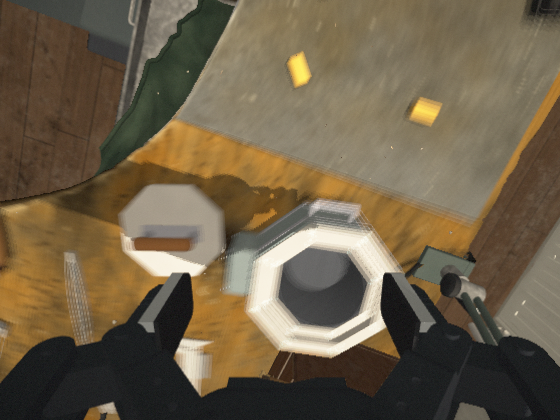

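```bash
python3 - <<'E'
from h import *
go(.45,.32,.45,12.6)
E
```

```text
shift [-49.87  -3.04   9.79] turn -1.4201 rows>= 12.2
```

>>> servo_tool --series '[-49.9,-3,9.8,-1.4,8.5,-49.9,-3,9.8,-1.4,8.5,-49.9,-3,9.8,-1.4,8.5,-49.9,-3,9.8,-1.4,8.5,-49.9,-3,9.8,-1.4,8.5,-49.9,-3,9.8,-1.4,8.5,-49.9,-3,9.8,-1.4,8.5,-49.9,-3,9.8,-1.4,8.5,-49.9,-3,9.8,-1.4,8.5,-49.9,-3,9.8,-1.4,8.5,-49.9,-3,9.8,-1.4,8.5,-49.9,-3,9.8,-1.4,8.5]'

```text
time_s: 3.6
eef_pos: [0.4587, 0.3035, 0.4481]
ee_rot: [-90.0, -0.0, 10.3]
contact_force: [0.0, 0.3, 0.3]
grip_width: 0.0852
```

>>> servo_tool --series '[0,0,0,0,8.5,0,0,0,0,8.5,0,0,0,0,8.5,0,0,0,0,8.5]'

```text
time_s: 3.93
eef_pos: [0.4599, 0.3005, 0.4475]
ee_rot: [-90.1, 0.0, 9.9]
contact_force: [0.3, -0.2, 0.4]
grip_width: 0.0849
```

```bash
python3 - <<'E'
from h import *
P,R,o=toolpose(); print(P,o["ee_rot"],o["joint_positions"],o["contact_force"])
w=cam("wrist"); cv2.imwrite("pics/w2.png",w["image"])
Z={"scoop_handle":.038,"scoop_bowl":.003,"scoop_mouth":.0055,"platform":.046,"tare_top":.05}
for k,z in Z.items():
    print(k,[(uv,p,onplane(w,uv,z).round(4)[:2]) for uv,p in lm("wrist",k)])
E
```

```text
[0.45987349 0.30050249 0.44748509] [-9.00788154e+01  1.23102526e-02  9.85691752e+00] [  2.1489096   20.71471927 -52.40065962 100.93291781  17.76324242
  67.15424474  44.36362   ] [ 0.29969655 -0.2144317   0.39873251]
scoop_handle [(array([336.5, 196. ]), 0.76, array([0.4729, 0.3623])), (array([122. , 319.1]), 0.23, array([0.6903, 0.1145]))]
scoop_bowl [(array([332.3, 252.8]), 0.62, array([0.5612, 0.3811]))]
scoop_mouth [(array([333.6, 301.1]), 0.92, array([0.6341, 0.3985])), (array([194.7, 294.4]), 0.55, array([0.6573, 0.2009]))]
platform [(array([181.2, 228.4]), 0.66, array([0.5423, 0.1855]))]
tare_top [(array([150.7, 150.7]), 0.85, array([0.4546, 0.1467]))]
```

View pics/w2.png

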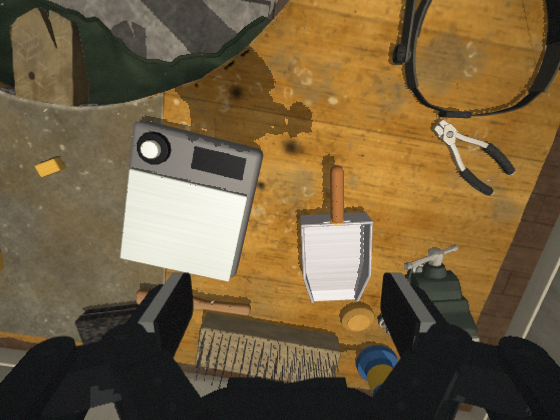

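```bash
python3 - <<'E'
from h import *
w=cam("wrist")
c=[onplane(w,uv,.046) for uv in [(130,169),(247,196.5),(232,281),(121,258)]]
for a in c: print(a.round(4))
print(np.mean(c,0))
for i in range(4):
    d=c[(i+1)%4]-c[i]; print(np.linalg.norm(d).round(4),np.degrees(np.arctan2(d[1],d[0])).round(1))
for uv,z in [((337.5,170),.048),((337,222),.048),((302,215),.037),((372,215),.037),((313,300),.0055),((359,299),.0055)]: print(onplane(w,uv,z).round(4))
crop(w,"w2c",(90,100,400,320),2.5)
E
```

```text
[0.4801 0.1243 0.046 ]
[0.4892 0.2594 0.046 ]
[0.6026 0.2558 0.046 ]
[0.5943 0.1165 0.046 ]
[0.54156943 0.18900189 0.046     ]
0.1355 86.1
0.1135 -1.8
0.1395 -93.4
0.1145 176.1
[0.4402 0.3562 0.048 ]
[0.5013 0.3693 0.048 ]
[0.5034 0.3278 0.037 ]
[0.4887 0.4117 0.037 ]
[0.6373 0.3708 0.0055]
[0.6242 0.4355 0.0055]
```

View pics/w2c.png

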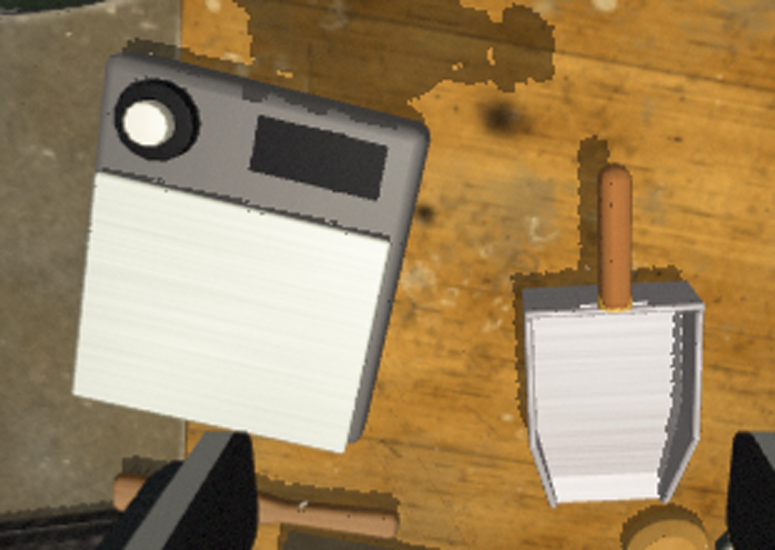

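```bash
python3 - <<'E'
from h import *
go(.4712,.3625,.193,11.5)
E
```

```text
shift [ 2.23 25.49  5.79] turn -0.0266 rows>= 6.3
```

>>> servo_tool --series '[2.2,0,5.8,-0.026,8.5,2.2,4,5.8,-0.026,8.5,2.2,8,5.8,-0.026,8.5,2.2,12,5.8,-0.026,8.5,2.2,16,5.8,-0.026,8.5,2.2,19,5.8,-0.026,8.5,2.2,21,5.8,-0.026,8.5,2.2,23,5.8,-0.026,8.5,2.2,24,5.8,-0.026,8.5,2.2,25,5.8,-0.026,8.5,2.2,25,5.8,-0.026,8.5,2.2,25,5.8,-0.026,8.5]'

```text
time_s: 5.28
eef_pos: [0.4708, 0.3633, 0.1983]
ee_rot: [-90.0, -0.0, 11.5]
contact_force: [0.1, 0.6, -0.0]
grip_width: 0.0849
```

```bash
python3 - <<'E'
from h import *
P,R,o=toolpose(); print(P,o["ee_rot"],o["joint_positions"],o["contact_force"])
w=cam("wrist"); cv2.imwrite("pics/w3.png",w["image"])
go(.4712,.3625,.193,11.5)
E
```

```text
[0.47081819 0.36330738 0.19829212] [-8.99834290e+01 -2.33737995e-02  1.15169291e+01] [-13.4675271   41.61064108 -41.0909194  106.38762892  37.16641536
  46.25756016  27.29530748] [ 0.0842448   0.6043085  -0.01773855]
shift [ 0.    0.58 -0.1 ] turn 0.0003 rows>= 0.1
```

View pics/w3.png

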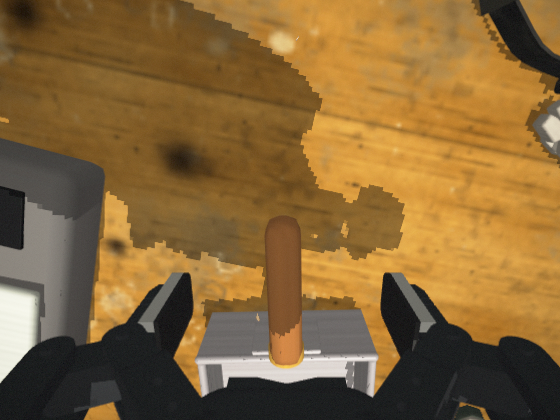

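>>> servo_tool --series '[0,0.5,0,0,8.5,0,0.5,0,0,0.5,0,0.5,0,0,0.5,0,0.5,0,0,0.5,0,0.5,0,0,0.5,0,0.5,0,0,0.5,0,0.5,0,0,0.5,0,0.5,0,0,0.5,0,0.5,0,0,0.5,0,0.5,0,0,0.5]' --grip_force 110

```text
time_s: 6.17
eef_pos: [0.4707, 0.3633, 0.1932]
ee_rot: [-90.0, -0.0, 11.5]
contact_force: [-0.6, -0.2, 4.2]
grip_width: 0.0135
```

>>> servo_tool --series '[0,-1,0,0,0.5,0,-3,0,0,0.5,0,-5,0,0,0.5,0,-7,0,0,0.5,0,-9,0,0,0.5,0,-10,0,0,0.5,0,-10,0,0,0.5]'

```text
time_s: 6.75
eef_pos: [0.4709, 0.3637, 0.2952]
ee_rot: [-89.9, -0.2, 11.5]
contact_force: [0.9, 0.2, -2.6]
grip_width: 0.0132
```

```bash
python3 - <<'E'
from h import *
P,R,o=toolpose(); print(P,o["ee_rot"],o["grip_width"],o["contact_force"])
w=cam("wrist"); cv2.imwrite("pics/w4.png",w["image"])
t=cam("top"); crop(t,"t4",(110,110,310,260),4)
E
```

```text
[0.47090823 0.36371611 0.29517657] [-89.90327669  -0.18734464  11.52353619] 0.013156904088754345 [ 0.86527553  0.18947585 -2.6108629 ]
```

View pics/w4.png

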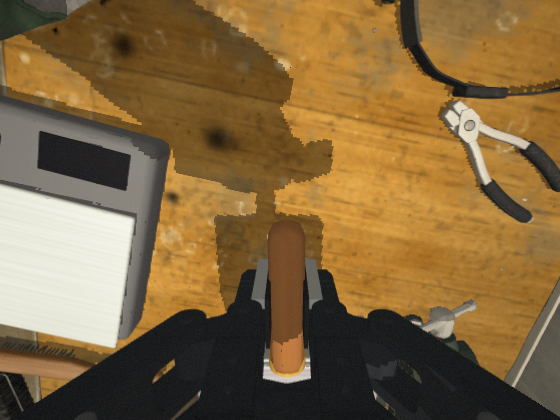

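View pics/t4.png

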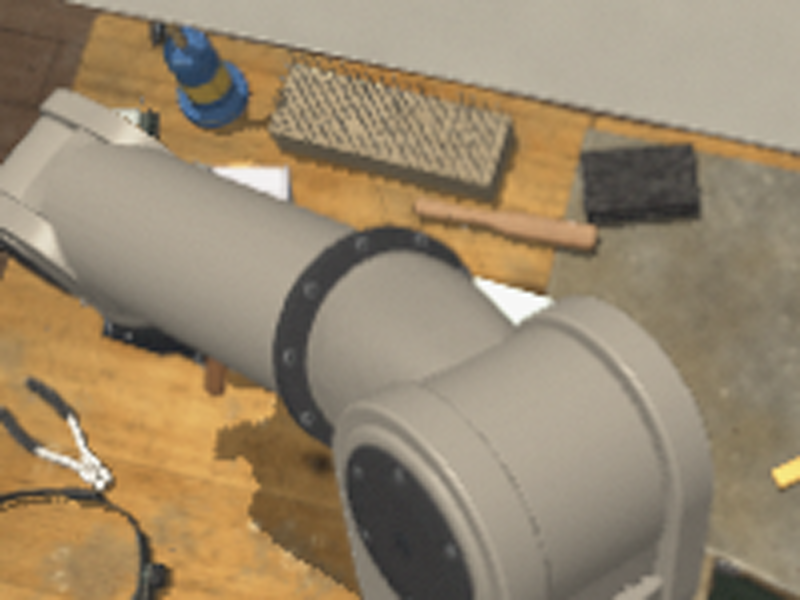

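```bash
python3 - <<'E'
from h import *
go(.4507,.2133,.295,-15)
E
```

```text
shift [ -4.92  -0.27 -14.24] turn 0.4628 rows>= 3.7
```

>>> servo_tool --series '[-1.6,0,-4.7,0.1,0.5,-3.2,0,-9.4,0.2,0.5,-4.9,0,-14.2,0.3,0.5,-4.9,0,-14.2,0.4,0.5,-4.9,0,-14.2,0.463,0.5,-4.9,0,-14.2,0.463,0.5,-4.9,0,-14.2,0.463,0.5,-4.9,0,-14.2,0.463,0.5]'

```text
time_s: 7.52
eef_pos: [0.4508, 0.2152, 0.2924]
ee_rot: [-90.0, 0.1, -14.8]
contact_force: [-0.6, 0.1, -1.2]
grip_width: 0.0137
```

```bash
python3 - <<'E'
from h import *
P,R,o=toolpose(); print(P,o["ee_rot"],o["grip_width"],o["contact_force"])
w=cam("wrist"); cv2.imwrite("pics/w5.png",w["image"])
s=cam("scene"); crop(s,"s5",(130,120,330,270),4)
go(.4507,.2133,.24,-15)
E
```

```text
[0.4507905  0.21518149 0.29240322] [-8.99674029e+01  5.19668488e-02 -1.47985822e+01] 0.013665943197107011 [-0.59400433  0.08963935 -1.23128985]
shift [ 0.04  5.26 -0.2 ] turn 0.0031 rows>= 1.3
```

View pics/w5.png

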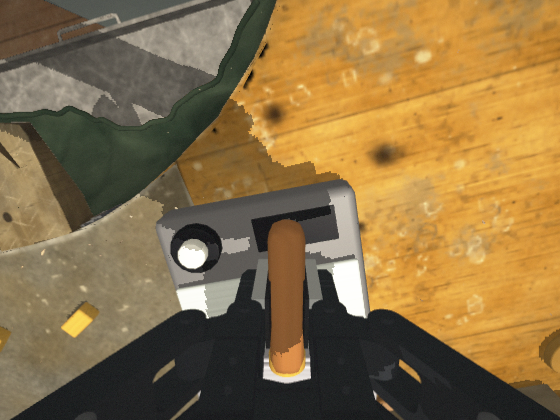

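View pics/s5.png

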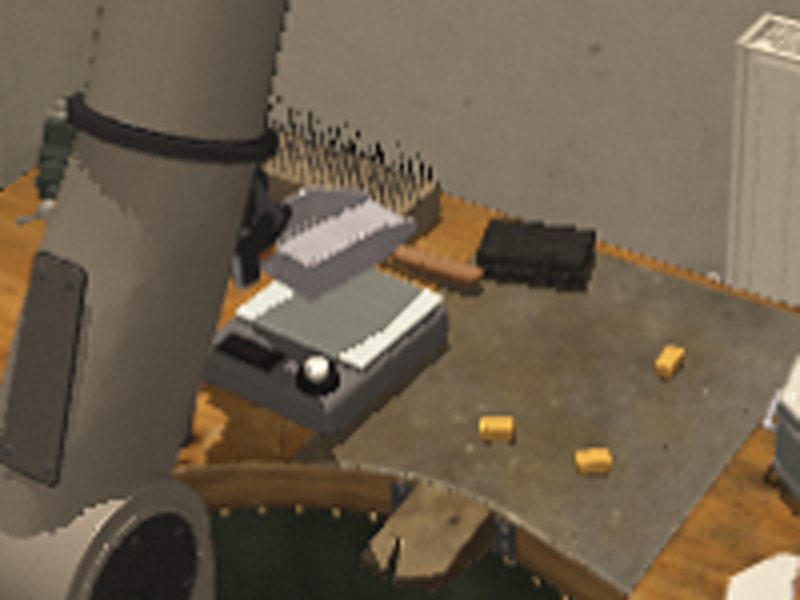

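Scoop held level over the platform (scene crop: bowl at ~(345,245), platform below). Lower gently.

>>> servo_tool --series '[0,2,-0.2,0,0.5,0,3.5,-0.2,0,0.5,0,4.4,-0.2,0,0.5,0,4.8,-0.2,0,0.5,0,5.0,-0.2,0,0.5,0,5.1,-0.2,0,0.5,0,5.1,-0.2,0,0.5]'

```text
time_s: 8.2
eef_pos: [0.4506, 0.2127, 0.2422]
ee_rot: [-90.0, -0.0, -15.0]
contact_force: [-0.5, -0.0, -2.0]
grip_width: 0.0133
```

```bash
python3 - <<'E'
from h import *
P,R,o=toolpose(); print(P,o["ee_rot"],o["grip_width"],o["contact_force"])
E
```

```text
[0.45062846 0.21266664 0.24220164] [-8.99655049e+01 -2.62694069e-02 -1.49695915e+01] 0.013271928708950978 [-0.54343816 -0.03508027 -2.03680162]
```

>>> servo_tool --series '[0,0.15,0,0,0.5,0,0.3,0,0,0.5,0,0.3,0,0,0.5,0,0.3,0,0,0.5]'

```text
time_s: 8.53
eef_pos: [0.4507, 0.2124, 0.2392]
ee_rot: [-90.0, -0.1, -15.0]
contact_force: [0.9, 0.7, -0.2]
grip_width: 0.0134
```

>>> servo_tool --series '[0,0,0,0,2,0,0,0,0,3,0,0,0,0,5,0,0,0,0,6,0,0,0,0,6,0,0,0,0,6,0,-3,0,0,6,0,-7,0,0,6,0,-11,0,0,6,0,-13,0,0,6,0,-13,0,0,6,0,-13,0,0,6]'

```text
time_s: 9.53
eef_pos: [0.4506, 0.2123, 0.3698]
ee_rot: [-89.9, -0.1, -15.0]
contact_force: [-0.6, -1.7, -0.7]
grip_width: 0.0599
```

```bash
python3 - <<'E'
from h import *
P,R,o=toolpose(); print(P,o["ee_rot"],o["grip_width"],o["contact_force"])
w=cam("wrist"); cv2.imwrite("pics/w6.png",w["image"])
Z={"scoop_handle":.084,"scoop_bowl":.049,"scoop_mouth":.0515,"platform":.046,"tare_top":.05}
for k,z in Z.items():
    print(k,[(uv,p,onplane(w,uv,z).round(4)[:2]) for uv,p in lm("wrist",k)])
E
```

```text
[0.45064742 0.21231142 0.36981113] [-89.93930959  -0.14334754 -15.0274444 ] 0.059932334247612906 [-0.58799085 -1.65887864 -0.72228664]
scoop_handle [(array([287.9, 204.5]), 0.7, array([0.449 , 0.2138]))]
scoop_bowl [(array([286.7, 285.3]), 0.59, array([0.5403, 0.1884]))]
scoop_mouth [(array([287. , 347.2]), 0.9, array([0.6106, 0.1698]))]
platform []
tare_top [(array([218.7, 216.3]), 0.76, array([0.4534, 0.1465]))]
```

View pics/w6.png

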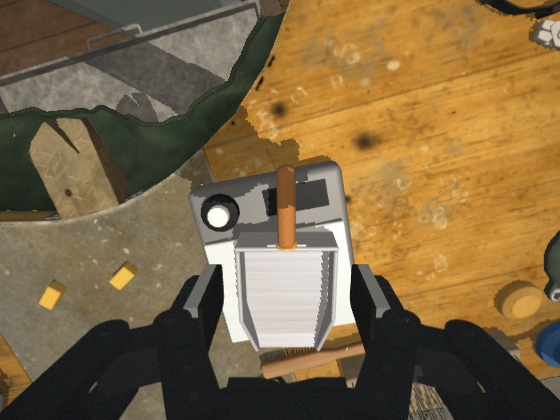

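```bash
python3 - <<'E'
from h import *
go(.453,.147,.25,-15)
E
```

```text
shift [ 1.96 11.76 -6.21] turn 0.0002 rows>= 3.2
```

>>> servo_tool --series '[2,0,-6.2,0,0,2,0,-6.2,0,0,2,2,-6.2,0,0,2,5,-6.2,0,0,2,8,-6.2,0,0,2,10.5,-6.2,0,0,2,11.8,-6.2,0,0,2,11.8,-6.2,0,0,2,11.8,-6.2,0,0,2,11.8,-6.2,0,0]'

```text
time_s: 10.67
eef_pos: [0.4543, 0.1478, 0.2519]
ee_rot: [-89.9, -0.1, -15.0]
contact_force: [-0.1, 0.7, 0.6]
grip_width: 0.0
```

```bash
python3 - <<'E'
from h import *
P,R,o=toolpose(); print(P,o["ee_rot"],o["grip_width"],o["contact_force"])
w=cam("wrist"); cv2.imwrite("pics/w7.png",w["image"])
go(.453,.147,.2234,-15)
E
```

```text
[0.45427682 0.14776021 0.2519083 ] [-8.99348691e+01 -7.67459428e-02 -1.49814629e+01] 6.768893293426269e-06 [-0.05417132  0.68466304  0.58190259]
shift [-0.11  2.88 -0.1 ] turn 0.0001 rows>= 0.7
```

View pics/w7.png

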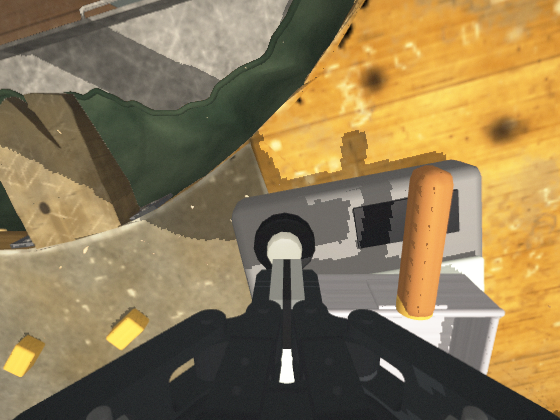

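```bash
python3 - <<'E'
from h import *
P,R,o=toolpose(); w=cam("wrist")
print(proj(w,np.array([[P[0],P[1],P[2]-.1734],[P[0],P[1],.05]])), onplane(w,(286,243),.05), lm("wrist","tare_top"))
E
```

```text
[[286.86199833 275.52777542]
 [286.74189133 250.51060276]] [0.44979353 0.14848593 0.05      ] []
```

>>> servo_tool --series '[-0.4,1.5,0,0,0,-0.4,2.5,0,0,0,-0.4,2.9,0,0,0,-0.4,3.1,0,0,0,-0.4,3.2,0,0,0,-0.4,3.3,0,0,0,-0.4,3.3,0,0,0]'

```text
time_s: 11.4
eef_pos: [0.4501, 0.1497, 0.2238]
ee_rot: [-90.2, -0.3, -15.0]
contact_force: [-22.7, -10.7, 82.9]
grip_width: 0.0
```

>>> servo_tool --series '[0,-1,0,0,0,0,-2,0,0,0,0,-3,0,0,0,0,-3,0,0,0]'

```text
time_s: 11.73
eef_pos: [0.4505, 0.1485, 0.2494]
ee_rot: [-89.9, -0.1, -15.0]
contact_force: [0.7, -0.4, 0.2]
grip_width: 0.0002
```

```bash
python3 - <<'E'
from h import *
P,R,o=toolpose(); print(P,o["ee_rot"],o["grip_width"],o["contact_force"])
w=cam("wrist"); crop(w,"w8",(200,180,500,340),2.6)
E
```

```text
[0.45053216 0.14847075 0.24944582] [-89.91994962  -0.13632715 -15.0171712 ] 0.00015474215308505028 [ 0.65723509 -0.39006221  0.16033618]
```

View pics/w8.png

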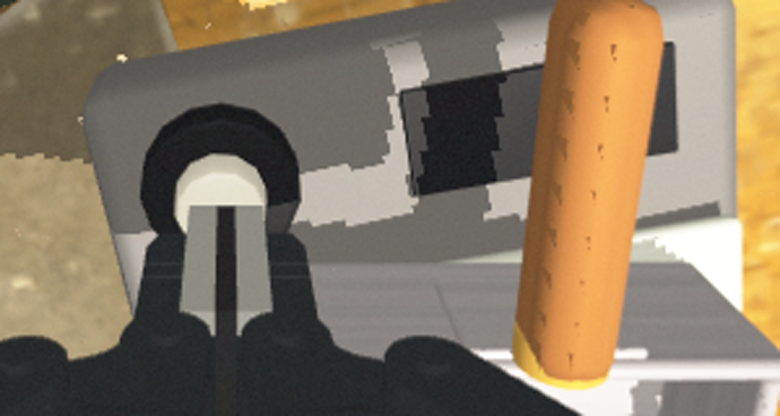

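>>> servo_tool --series '[0,1.5,0,0,0,0,1.8,0,0,0,0,1.8,0,0,0,0,1.8,0,0,0]'

```text
time_s: 12.12
eef_pos: [0.4496, 0.148, 0.2293]
ee_rot: [-90.1, 0.1, -15.0]
contact_force: [-0.1, -0.2, 1.9]
grip_width: -0.0001
```

>>> servo_tool --series '[0,0.2,0,0,0,0,0.2,0,0,0,0,0.2,0,0,0]'

```text
time_s: 12.37
eef_pos: [0.4497, 0.1482, 0.2279]
ee_rot: [-90.0, 0.0, -15.0]
contact_force: [-1.6, -1.4, 2.5]
grip_width: -0.0003
```

>>> servo_tool --series '[0,0.2,0,0,0,0,0.2,0,0,0,0,0.2,0,0,0]'

```text
time_s: 12.62
eef_pos: [0.4498, 0.1482, 0.2259]
ee_rot: [-90.0, 0.0, -15.0]
contact_force: [-0.9, -1.6, 3.3]
grip_width: -0.0001
```

>>> servo_tool --series '[0,0.2,0,0,0,0,0.2,0,0,0,0,0.2,0,0,0]'

```text
time_s: 12.87
eef_pos: [0.4498, 0.1485, 0.2251]
ee_rot: [-90.1, -0.1, -15.0]
contact_force: [-5.8, -4.1, 21.4]
grip_width: -0.0001
```

```bash
python3 - <<'E'
from h import *
go(.4498,.1485,.40,-15)
go(.52,.02,.42,-90,np.array([.4498,.1485,.40]),-15)
E
```

```text
shift [ -0.   -17.49  -0.  ] turn 0.0001 rows>= 4.2
shift [ 10.11  -2.   -10.6 ] turn 1.309 rows>= 10.5
```

>>> servo_tool --series '[0,-2,0,0,0,0,-6,0,0,1,0,-10,0,0,2,0,-14,0,0,3,0,-17.5,0,0,4,0,-17.5,0,0,5]'

```text
time_s: 13.37
eef_pos: [0.4516, 0.15, 0.4054]
ee_rot: [-89.7, -0.6, -15.0]
contact_force: [1.5, 0.2, 0.4]
grip_width: 0.0494
```

>>> servo_tool --series '[10.1,-2,-10.6,1.31,5,10.1,-2,-10.6,1.31,5,10.1,-2,-10.6,1.31,5,10.1,-2,-10.6,1.31,5,10.1,-2,-10.6,1.31,5,10.1,-2,-10.6,1.31,5,10.1,-2,-10.6,1.31,5,10.1,-2,-10.6,1.31,5,10.1,-2,-10.6,1.31,5,10.1,-2,-10.6,1.31,5,10.1,-2,-10.6,1.31,5,10.1,-2,-10.6,1.31,5]'

```text
time_s: 14.37
eef_pos: [0.52, 0.0199, 0.4186]
ee_rot: [-90.0, -0.0, -90.2]
contact_force: [0.2, -0.1, -0.5]
grip_width: 0.05
```

>>> servo_tool --series '[0,0,0,0,5,0,0,0,0,5,0,0,0,0,5]'

```text
time_s: 14.62
eef_pos: [0.52, 0.0197, 0.4187]
ee_rot: [-90.0, 0.0, -90.0]
contact_force: [0.3, -0.5, -0.4]
grip_width: 0.0502
```

```bash
python3 - <<'E'
from h import *
P,R,o=toolpose(); print(P,o["ee_rot"],o["joint_positions"].round(1))
w=cam("wrist"); cv2.imwrite("pics/w9.png",w["image"])
for k,z in {"ingot_1_mid":.007,"button_1_mid":.008}.items():
    print(k,[(uv,p,onplane(w,uv,z).round(4)[:2]) for uv,p in lm("wrist",k)])
t=cam("top"); cv2.imwrite("pics/t9.png",t["image"])
E
```

```text
[0.51998263 0.01968948 0.41874349] [-8.99995128e+01  5.21874825e-04 -8.99744149e+01] [ 17.   14.5 -30.5 107.5   8.4  60.1 -16.9]
ingot_1_mid [(array([273.6, 185.7]), 0.54, array([0.5044, 0.0075]))]
button_1_mid [(array([383.8,  24.1]), 0.73, array([0.6191, 0.1769]))]
```

View pics/w9.png

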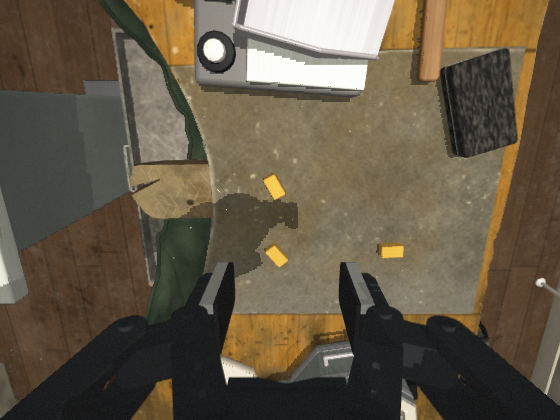

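View pics/t9.png

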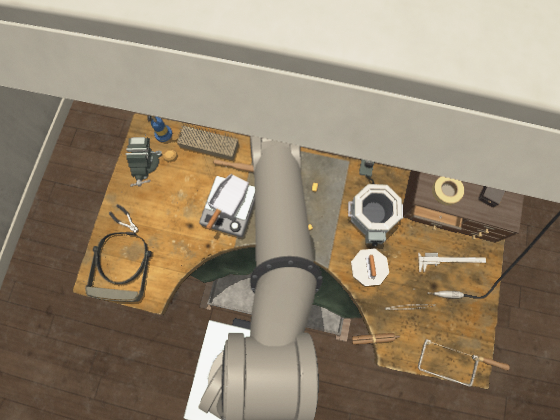

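```bash
cat >> h.py <<'E'
def bronze(r,z=.014,amin=60,roi=None):
    hsv=cv2.cvtColor(r["image"],cv2.COLOR_BGR2HSV)
    m=cv2.inRange(hsv,(14,150,140),(32,255,255))
    if roi: mm=np.zeros_like(m); x0,y0,x1,y1=roi; mm[y0:y1,x0:x1]=255; m&=mm
    out=[]
    for c in cv2.findContours(m,cv2.RETR_EXTERNAL,cv2.CHAIN_APPROX_NONE)[0]:
        a=cv2.contourArea(c)
        if a<amin: continue
        pts=np.array([onplane(r,p[0],z)[:2] for p in c])
        (ce,sz,an)=cv2.minAreaRect((pts*1000).astype(np.float32))
        if sz[0]<sz[1]: sz=sz[::-1]; an+=90
        out.append((np.round(np.array(ce)/1000,4),np.round(sz,1),round(an%180,1),np.round(c.mean((0,1)),0),a))
    return out
E
python3 - <<'E'
from h import *
w=cam("wrist")
for b in bronze(w,roi=(210,100,480,300)): print(b)
E
```

```text
(array([ 0.6503, -0.0723]), array([27.1, 20.3]), 5.0, array([392., 250.]), 269.0)
(array([ 0.5073, -0.0786]), array([29.6, 18.1]), 129.4, array([277., 254.]), 258.5)
(array([0.5053, 0.0083]), array([27.5, 16.5]), 119.2, array([274., 186.]), 289.0)
```

```bash
python3 - <<'E'
from h import *
go(.5053,.0083,.26,-61)
E
```

```text
shift [ 1.14 15.88 -1.47] turn -0.5069 rows>= 4.1
```

>>> servo_tool --series '[1.1,4,-1.5,-0.12,5,1.1,8,-1.5,-0.24,5,1.1,12,-1.5,-0.36,5,1.1,15.9,-1.5,-0.507,5,1.1,15.9,-1.5,-0.507,5,1.1,15.9,-1.5,-0.507,5,1.1,15.9,-1.5,-0.507,5,1.1,15.9,-1.5,-0.507,5]'

```text
time_s: 15.53
eef_pos: [0.5063, 0.009, 0.2625]
ee_rot: [-89.8, -0.1, -61.2]
contact_force: [0.6, -0.7, -0.0]
grip_width: 0.0501
```

```bash
python3 - <<'E'
from h import *
P,R,o=toolpose(); print(P,o["ee_rot"])
w=cam("wrist"); cv2.imwrite("pics/w10.png",w["image"])
for b in bronze(w): print(b)
E
```

```text
[0.50632136 0.00903246 0.26250671] [-89.76340049  -0.13298621 -61.15440663]
(array([ 0.4902, -0.1828]), array([42.4, 18.4]), 112.7, array([164., 402.]), 392.5)
(array([ 0.761 , -0.0017]), array([32.9, 11.4]), 90.2, array([549., 373.]), 311.5)
(array([ 0.3874, -0.191 ]), array([78. , 31.9]), 68.5, array([ 33., 367.]), 1599.5)
(array([ 0.5125, -0.0788]), array([29.4, 12.1]), 103.4, array([235., 320.]), 278.0)
(array([0.5046, 0.008 ]), array([26.9, 14.6]), 119.2, array([283., 221.]), 703.5)
```

View pics/w10.png

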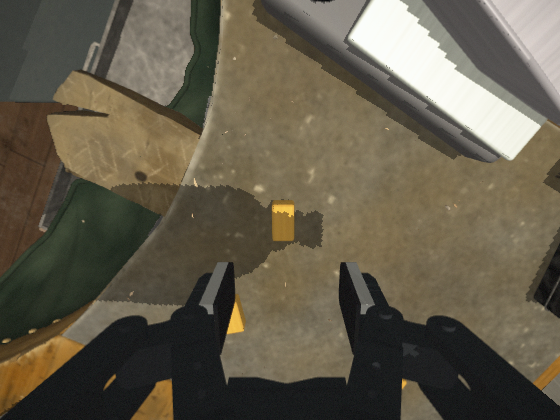

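>>> servo_tool --series '[0,3,-0.2,0,5,0,6,-0.2,0,5,0,7.8,-0.2,0,5,0,8.5,-0.2,0,5,0,8.6,-0.2,0,5,0,8.6,-0.2,0,5,0,8.6,-0.2,0,1,0,8.6,-0.2,0,1,0,8.6,-0.2,0,1,0,8.6,-0.2,0,1,0,8.6,-0.2,0,1,0,8.6,-0.2,0,1]' --grip_force 40

```text
time_s: 16.58
eef_pos: [0.5039, 0.0078, 0.1751]
ee_rot: [-89.9, -0.1, -61.0]
contact_force: [-1.6, -0.0, 7.3]
grip_width: 0.015
```

```bash
python3 - <<'E'
from h import *
P=np.array([.5039,.0078,.30])
go(.531,.2116,.30,-105,P,-61)
E
```

```text
shift [-16.51  -0.    12.25] turn 0.7679 rows>= 6.1
```

>>> servo_tool --series '[0,-2,0,0,1,0,-6,0,0,1,0,-10,0,0,1,0,-12.5,0,0,1,0,-12.5,0,0,1]'

```text
time_s: 17.0
eef_pos: [0.5052, 0.0083, 0.3046]
ee_rot: [-89.5, -0.3, -61.0]
contact_force: [0.4, 0.4, -0.3]
grip_width: 0.0147
```

>>> servo_tool --series '[-16.5,0,12.3,0.77,1,-16.5,0,12.3,0.77,1,-16.5,0,12.3,0.77,1,-16.5,0,12.3,0.77,1,-16.5,0,12.3,0.77,1,-16.5,0,12.3,0.77,1,-16.5,0,12.3,0.77,1,-16.5,0,12.3,0.77,1,-16.5,0,12.3,0.77,1,-16.5,0,12.3,0.77,1]'

```text
time_s: 17.83
eef_pos: [0.5308, 0.2108, 0.2986]
ee_rot: [-90.0, -0.0, -105.1]
contact_force: [0.0, -0.9, -0.8]
grip_width: 0.0147
```

```bash
python3 - <<'E'
from h import *
P,R,o=toolpose(); print(P,o["ee_rot"],o["joint_positions"].round(1),o["grip_width"])
w=cam("wrist"); cv2.imwrite("pics/w11.png",w["image"])
go(.531,.2116,.238,-105)
E
```

```text
[0.53083544 0.21081487 0.29860164] [-9.00087869e+01 -4.06819179e-02 -1.05104754e+02] [ -8.4  26.9 -25.1 107.7  14.8  48.7 -56. ] 0.014721548945105878
shift [-0.09  6.07 -0.01] turn -0.0024 rows>= 1.5
```

View pics/w11.png

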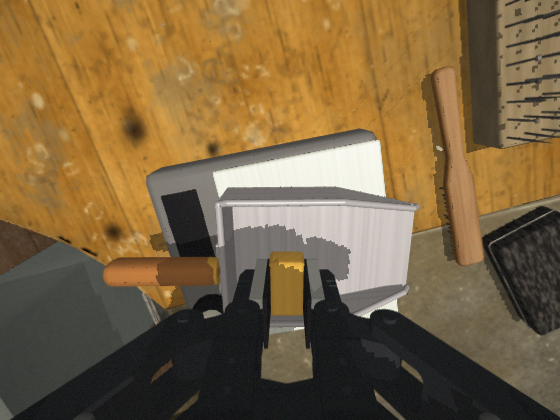

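```bash
python3 - <<'E'
from h import *
w=cam("wrist")
for k,z in {"scoop_handle":.084,"scoop_bowl":.049,"scoop_mouth":.0515}.items():
    print(k,[(uv,p,onplane(w,uv,z).round(4)[:2]) for uv,p in lm("wrist",k)])
print([onplane(w,u,.083).round(4)[:2] for u in [(218,200),(218,305),(110,270),(218,270)]])
P,R,o=toolpose(); print(proj(w,[[P[0],P[1],.056]]))
E
```

```text
scoop_handle [(array([165.3, 269.6]), 0.6, array([0.4533, 0.2122]))]
scoop_bowl [(array([310.1, 246.1]), 0.81, array([0.5425, 0.1884]))]
scoop_mouth [(array([411. , 251.4]), 0.92, array([0.6114, 0.1667]))]
[array([0.4991, 0.2461]), array([0.4762, 0.1789]), array([0.4193, 0.2205]), array([0.4844, 0.2029])]
[[286.49513966 224.90718223]]
```

Consistent; the scoop is in place. Lower and release.

>>> servo_tool --series '[0,2.5,0,0,1,0,4.5,0,0,1,0,5.8,0,0,1,0,6.1,0,0,1,0,6.1,0,0,1,0,6.1,0,0,3,0,6.1,0,0,3,0,6.1,0,0,3,0,6.1,0,0,3,0,3,0,0,3,0,-1,0,0,3,0,-4,0,0,3]'

```text
time_s: 19.08
eef_pos: [0.5309, 0.2119, 0.3413]
ee_rot: [-90.0, 0.1, -105.1]
contact_force: [0.6, 0.7, -0.5]
grip_width: 0.03
```

```bash
python3 - <<'E'
from h import *
P,R,o=toolpose(); print(P,o["ee_rot"],o["grip_width"],o["contact_force"])
w=cam("wrist"); cv2.imwrite("pics/w12.png",w["image"])
go(.5073,-.0786,.32,-51)
E
```

```text
[0.53090163 0.21191102 0.34134015] [-8.99582442e+01  5.15774187e-02 -1.05111771e+02] 0.030004643858639327 [ 0.57558496  0.69864211 -0.49132319]
shift [28.82  2.73  5.17] turn -0.9446 rows>= 7.6
```

View pics/w12.png

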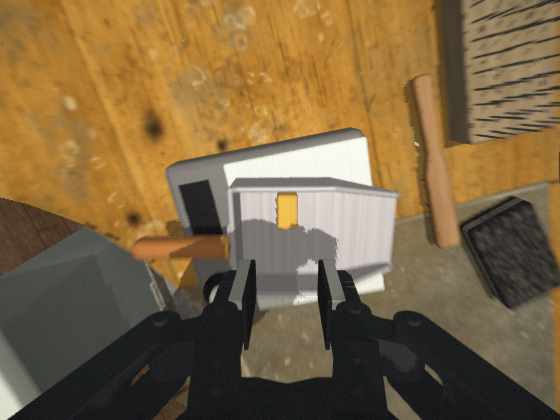

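>>> servo_tool --series '[28.8,0,5.2,-0.945,5,28.8,0,5.2,-0.945,5,28.8,0,5.2,-0.945,5,28.8,0,5.2,-0.945,5,28.8,0,5.2,-0.945,5,28.8,4,5.2,-0.945,5,28.8,8,5.2,-0.945,5,28.8,8,5.2,-0.945,5,28.8,8,5.2,-0.945,5,28.8,8,5.2,-0.945,5,28.8,8,5.2,-0.945,5]'

```text
time_s: 20.05
eef_pos: [0.5062, -0.0793, 0.2593]
ee_rot: [-89.9, 0.0, -51.0]
contact_force: [-0.2, 0.4, 0.9]
grip_width: 0.0502
```

```bash
python3 - <<'E'
from h import *
P,R,o=toolpose(); print(P,o["ee_rot"],o["grip_width"],o["contact_force"])
w=cam("wrist"); cv2.imwrite("pics/w13.png",w["image"])
for b in bronze(w): print(b)
E
```

```text
[ 0.50624648 -0.07932222  0.25928513] [-8.99396525e+01  5.05993694e-03 -5.10489274e+01] 0.05020153361117877 [-0.18135257  0.39184036  0.86609333]
(array([ 0.5149, -0.2497]), array([13.1,  5.5]), 55.8, array([164., 383.]), 66.0)
(array([ 0.7596, -0.0494]), array([21.7,  9.6]), 88.0, array([550., 381.]), 164.0)
(array([ 0.5644, -0.1875]), array([87. , 45.6]), 0.1, array([257., 358.]), 2661.0)
(array([ 0.6332, -0.0723]), array([13.4, 12. ]), 100.6, array([422., 317.]), 186.0)
(array([ 0.4296, -0.2162]), array([134.1,  53.7]), 17.8, array([ 84., 289.]), 7419.5)
(array([ 0.5055, -0.0797]), array([29.5, 14.8]), 128.9, array([286., 225.]), 834.5)
```

View pics/w13.png

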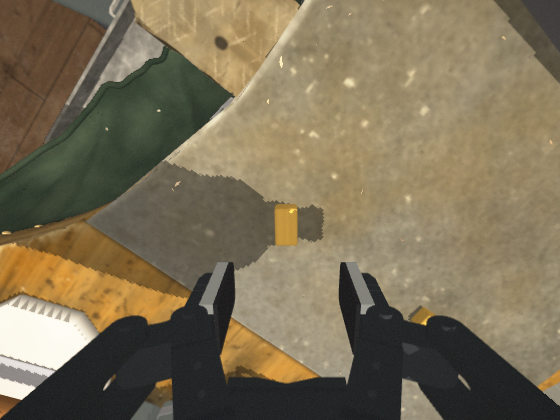

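>>> servo_tool --series '[0,3,0,0,5,0,6,0,0,5,0,7.6,0,0,5,0,8.2,0,0,5,0,8.3,0,0,5,0,8.3,0,0,1,0,8.3,0,0,1,0,8.3,0,0,1,0,8.3,0,0,1,0,8.3,0,0,1,0,8.3,0,0,1]'

```text
time_s: 21.02
eef_pos: [0.5067, -0.0797, 0.1774]
ee_rot: [-89.9, -0.1, -51.0]
contact_force: [-0.5, 0.9, 5.8]
grip_width: 0.0147
```

>>> servo_tool --series '[0,-2,0,0,1,0,-6,0,0,1,0,-10,0,0,1,0,-12.5,0,0,1,0,-12.5,0,0,1,0,-12.5,0,0,1]'

```text
time_s: 21.52
eef_pos: [0.5064, -0.0801, 0.3031]
ee_rot: [-89.8, -0.2, -51.0]
contact_force: [-0.2, 0.5, -0.4]
grip_width: 0.0146
```

```bash
python3 - <<'E'
from h import *
P,R,o=toolpose(); print(P,o["ee_rot"],o["grip_width"],o["contact_force"])
go(.5218,.173,.30,-105)
E
```

```text
[ 0.50640582 -0.08008867  0.30310706] [-89.83873248  -0.23548809 -51.0241234 ] 0.014570516518185654 [-0.22975146  0.47340391 -0.4389854 ]
shift [-18.71   0.31  17.12] turn 0.9421 rows>= 7.5
```

>>> servo_tool --series '[-18.7,0,17.1,0.942,1,-18.7,0,17.1,0.942,1,-18.7,0,17.1,0.942,1,-18.7,0,17.1,0.942,1,-18.7,0,17.1,0.942,1,-18.7,0,17.1,0.942,1,-18.7,0,17.1,0.942,1,-18.7,0,17.1,0.942,1,-18.7,0,17.1,0.942,1,-18.7,0,17.1,0.942,1,-18.7,0,17.1,0.942,1]'

```text
time_s: 22.43
eef_pos: [0.5208, 0.1718, 0.3]
ee_rot: [-90.1, -0.1, -104.8]
contact_force: [0.2, -1.1, -1.0]
grip_width: 0.0151
```

```bash
python3 - <<'E'
from h import *
P,R,o=toolpose(); print(P,o["ee_rot"],o["grip_width"],o["contact_force"])
w=cam("wrist"); cv2.imwrite("pics/w14.png",w["image"])
go(.5218,.173,.238,-105)
E
```

```text
[0.52084591 0.17184648 0.30003156] [-9.00555370e+01 -9.28271487e-02 -1.04849552e+02] 0.01505471913481685 [ 0.16161314 -1.06313414 -0.97406146]
shift [-0.15  6.22  0.05] turn 0.0016 rows>= 1.5
```

View pics/w14.png

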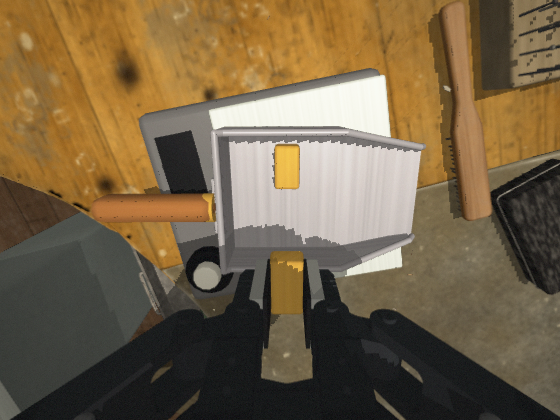

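>>> servo_tool --series '[-0.3,2.5,0,0,1,-0.3,4.5,0,0,1,-0.3,5.9,0,0,1,-0.3,6.2,0,0,1,-0.3,6.2,0,0,1,-0.3,6.2,0,0,3,-0.3,6.2,0,0,3,-0.3,6.2,0,0,3,-0.3,6.2,0,0,3,-0.3,3,0,0,3,-0.3,-1,0,0,3,-0.3,-4,0,0,3]'

```text
time_s: 23.48
eef_pos: [0.5218, 0.1762, 0.3434]
ee_rot: [-90.0, 0.1, -104.9]
contact_force: [0.9, 0.2, 0.3]
grip_width: 0.0298
```

```bash
python3 - <<'E'
from h import *
P,R,o=toolpose(); print(P,o["ee_rot"],o["grip_width"],o["contact_force"])
w=cam("wrist"); cv2.imwrite("pics/w15.png",w["image"])
go(.6503,-.0723,.34,5-90-90)
go(.6503,-.0723,.34,5)
E
```

```text
[0.52184206 0.17621938 0.34337375] [-8.99527792e+01  5.37228702e-02 -1.04923549e+02] 0.029777418742292623 [0.91328458 0.21463968 0.25971269]
shift [20.85  0.92 18.68] turn 1.2229 rows>= 9.8
shift [20.85  0.92 18.68] turn -1.9187 rows>= 15.4
```

View pics/w15.png

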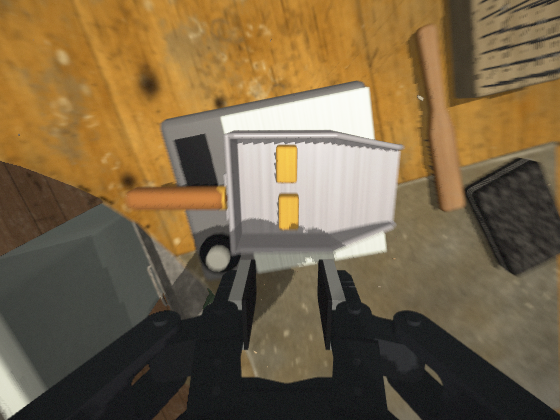

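>>> servo_tool --series '[20.8,0,18.7,1.22,5,20.8,0,18.7,1.22,5,20.8,0,18.7,1.22,5,20.8,0,18.7,1.22,5,20.8,0,18.7,1.22,5,20.8,0,18.7,1.22,5,20.8,4,18.7,1.22,5,20.8,8,18.7,1.22,5,20.8,8,18.7,1.22,5,20.8,8,18.7,1.22,5,20.8,8,18.7,1.22,5,20.8,8,18.7,1.22,5]'

```text
time_s: 24.53
eef_pos: [0.649, -0.0729, 0.2611]
ee_rot: [-90.0, 0.0, -174.7]
contact_force: [-0.6, 0.3, 0.9]
grip_width: 0.0501
```

>>> servo_tool --series '[0,0,0,0,5,0,0,0,0,5,0,0,0,0,5]'

```text
time_s: 24.78
eef_pos: [0.6489, -0.0732, 0.2616]
ee_rot: [-90.0, 0.1, -174.8]
contact_force: [0.3, 0.4, -0.6]
grip_width: 0.0502
```

```bash
python3 - <<'E'
from h import *
P,R,o=toolpose(); print(P,o["ee_rot"],o["grip_width"],o["contact_force"],o["joint_positions"].round(0))
w=cam("wrist"); cv2.imwrite("pics/w16.png",w["image"])
for b in bronze(w): print(b)
E
```

```text
[ 0.6489201  -0.07324844  0.26156619] [-8.99969540e+01  7.02831897e-02 -1.74776737e+02] 0.05023880797598506 [ 0.34635007  0.40729869 -0.56020735] [  4.  34.  -4.  99.   3.  47. -86.]
(array([ 0.5018, -0.2043]), array([43.9, 31.7]), 8.1, array([419., 404.]), 754.0)
(array([ 0.5969, -0.2021]), array([22.,  5.]), 9.8, array([449., 302.]), 81.0)
(array([ 0.6536, -0.0757]), array([30.1, 15.3]), 4.8, array([290., 217.]), 840.5)
(array([ 0.6805, -0.2109]), array([206.9,  84.9]), 0.1, array([477., 172.]), 19050.0)
(array([ 0.7777, -0.043 ]), array([246.9,  12.2]), 90.2, array([255.,  14.]), 6026.0)
```

View pics/w16.png

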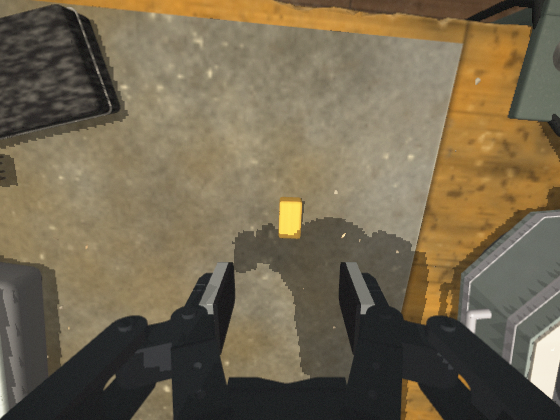

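>>> servo_tool --series '[-0.4,3,0.2,0,5,-0.4,6,0.2,0,5,-0.4,7.8,0.2,0,5,-0.4,8.4,0.2,0,5,-0.4,8.5,0.2,0,5,-0.4,8.5,0.2,0,1,-0.4,8.5,0.2,0,1,-0.4,8.5,0.2,0,1,-0.4,8.5,0.2,0,1,-0.4,8.5,0.2,0,1,-0.4,8.5,0.2,0,1]'

```text
time_s: 25.75
eef_pos: [0.6538, -0.075, 0.1777]
ee_rot: [-90.0, 0.2, -174.9]
contact_force: [-1.2, 0.1, 7.3]
grip_width: 0.015
```

>>> servo_tool --series '[0,-2,0,0,1,0,-6,0,0,1,0,-10,0,0,1,0,-12.5,0,0,1,0,-12.5,0,0,1,0,-12.5,0,0,1]'

```text
time_s: 26.25
eef_pos: [0.6535, -0.075, 0.3033]
ee_rot: [-90.0, 0.3, -174.9]
contact_force: [-0.4, 0.1, -1.1]
grip_width: 0.0149
```

```bash
python3 - <<'E'
from h import *
P,R,o=toolpose(); print(P,o["ee_rot"],o["grip_width"],o["contact_force"])
go(.5415+.028*.966,.1884-.028*.259,.30,-105)
E
```

```text
[ 0.65347706 -0.07499028  0.30333449] [ -89.96150186    0.25936898 -174.85966627] 0.014912443768940232 [-0.43867543  0.06290397 -1.12010507]
shift [  6.16   0.33 -26.27] turn -1.2193 rows>= 9.8
```

>>> servo_tool --series '[6.2,0,-26.3,-1.22,1,6.2,0,-26.3,-1.22,1,6.2,0,-26.3,-1.22,1,6.2,0,-26.3,-1.22,1,6.2,0,-26.3,-1.22,1,6.2,0,-26.3,-1.22,1,6.2,0,-26.3,-1.22,1,6.2,0,-26.3,-1.22,1,6.2,0,-26.3,-1.22,1,6.2,0,-26.3,-1.22,1,6.2,0,-26.3,-1.22,1,6.2,0,-26.3,-1.22,1]'

```text
time_s: 27.25
eef_pos: [0.5672, 0.1811, 0.2996]
ee_rot: [-90.1, -0.1, -105.1]
contact_force: [-0.2, -0.3, -0.9]
grip_width: 0.0147
```

```bash
python3 - <<'E'
from h import *
P,R,o=toolpose(); print(P,o["ee_rot"],o["grip_width"],o["contact_force"])
w=cam("wrist"); cv2.imwrite("pics/w17.png",w["image"])
print(proj(w,[[P[0],P[1],.056]]))
E
```

```text
[0.56717054 0.18108574 0.29958828] [-9.01175095e+01 -5.73739978e-02 -1.05132635e+02] 0.014680602417276666 [-0.19667291 -0.25338599 -0.92653667]
[[287.2814403 224.8086996]]
```

View pics/w17.png

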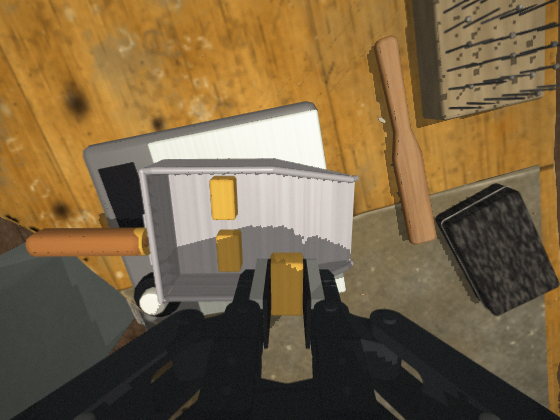

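>>> servo_tool --series '[0,2.5,0,0,1,0,4.5,0,0,1,0,5.9,0,0,1,0,6.2,0,0,1,0,6.2,0,0,1,0,6.2,0,0,3,0,6.2,0,0,3,0,6.2,0,0,3,0,6.2,0,0,3,0,3,0,0,3,0,-1,0,0,3,0,-5,0,0,3]'

```text
time_s: 28.3
eef_pos: [0.5672, 0.1813, 0.3518]
ee_rot: [-90.1, -0.0, -105.0]
contact_force: [0.9, 0.5, 0.4]
grip_width: 0.0299
```

>>> servo_tool --series '[0,-5,0,0,3,0,-7,0,0,3,0,-7,0,0,3,0,-7,0,0,3,0,-7,0,0,3,0,-7,0,0,3,0,-7,0,0,3,0,-7,0,0,3,0,-7,0,0,3,0,-7,0,0,3,0,-7,0,0,3,0,-7,0,0,3]'

```text
time_s: 29.3
eef_pos: [0.5676, 0.1815, 0.4207]
ee_rot: [-90.0, -0.0, -105.0]
contact_force: [0.1, 0.7, 0.5]
grip_width: 0.0297
```

```bash
python3 - <<'E'
from h import *
P,R,o=toolpose(); print(P,o["ee_rot"],o["grip_width"],o["contact_force"])
w=cam("wrist"); cv2.imwrite("pics/w18.png",w["image"])
t=cam("top"); cv2.imwrite("pics/t18.png",t["image"])
s=cam("scene"); cv2.imwrite("pics/s18.png",s["image"])
Z={"ingot_1_mid":.056,"scoop_handle":.084,"scoop_bowl":.049,"scoop_mouth":.0515}
for k,z in Z.items():
    print(k,[(uv,p,onplane(w,uv,z).round(4)[:2]) for uv,p in lm("wrist",k)])
for k in ("ingot_1_mid","button_1_mid"):
  for c in ("top","scene"): print(c,k,lm(c,k))
E
```

```text
[0.56762356 0.18149481 0.420683  ] [-9.00125954e+01 -5.09215360e-03 -1.04953250e+02] 0.029661534649413467 [0.14981819 0.73504846 0.54093902]
ingot_1_mid [(array([245.5, 162. ]), 0.8, array([0.5333, 0.215 ]))]
scoop_handle [(array([161.5, 191.2]), 0.72, array([0.452 , 0.2125]))]
scoop_bowl [(array([259.8, 183.4]), 0.63, array([0.54  , 0.1885]))]
scoop_mouth [(array([329.9, 182.5]), 0.72, array([0.6117, 0.171 ]))]
top ingot_1_mid []
scene ingot_1_mid [(array([207.1, 193.3]), 0.51)]
top button_1_mid []
scene button_1_mid []
```

View pics/w18.png

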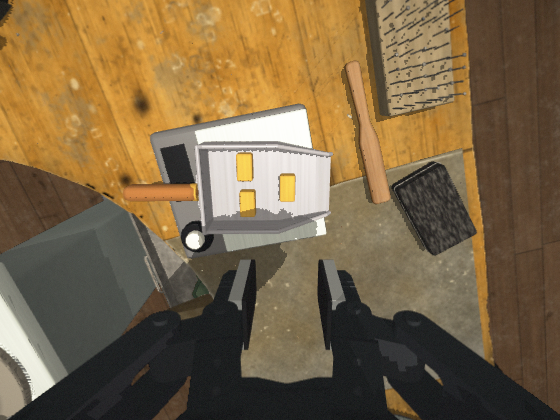

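View pics/t18.png

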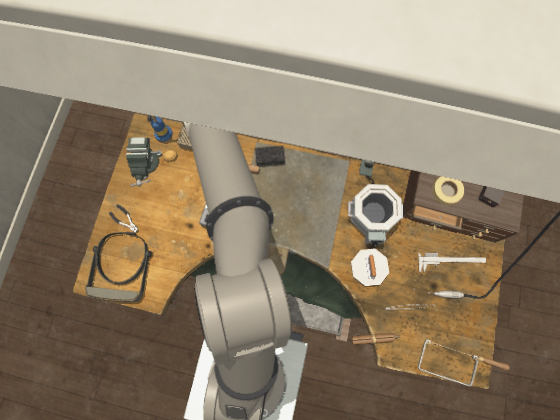

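View pics/s18.png

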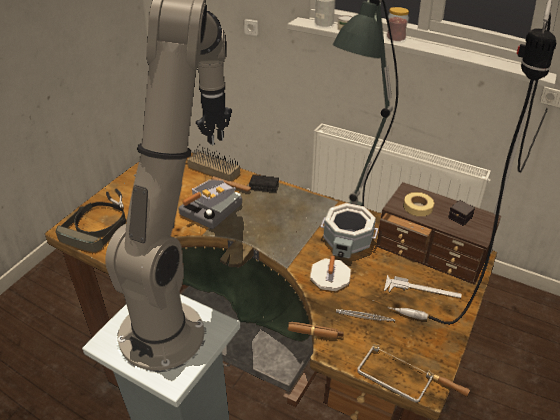

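```bash
python3 - <<'E'
from h import *
go(.56,-.13,.45,-105)
E
```

```text
shift [30.29 -2.92  7.3 ] turn 0.0008 rows>= 7.5
```

>>> servo_tool --series '[30.3,-3,7.3,0,6,30.3,-3,7.3,0,6,30.3,-3,7.3,0,6,30.3,-3,7.3,0,6,30.3,-3,7.3,0,6,30.3,-3,7.3,0,6,30.3,-3,7.3,0,6,30.3,-3,7.3,0,6,30.3,-3,7.3,0,6,30.3,-3,7.3,0,6,30.3,-3,7.3,0,6,30.3,-3,7.3,0,6]'

```text
time_s: 30.85
eef_pos: [0.5601, -0.1281, 0.4507]
ee_rot: [-90.0, 0.0, -104.8]
contact_force: [0.9, 0.0, 0.5]
grip_width: 0.06
```

```bash
python3 - <<'E'
from h import *
P,R,o=toolpose(); print(P,o["ee_rot"],o["joint_positions"].round(0))
w=cam("wrist"); cv2.imwrite("pics/w19.png",w["image"])
Z={"crucible_mouth":.078,"lid_handle":.05,"furnace":0,"furnace_lid":0,"button_1_mid":.008,"ingot_1_mid":.007}
for k,z in Z.items():
    print(k,[(uv,p,onplane(w,uv,z).round(4)[:2]) for uv,p in lm("wrist",k)])
E
```

```text
[ 0.56013033 -0.12811378  0.45074952] [-9.00162956e+01  4.40883100e-02 -1.04783873e+02] [ 21.  17. -18.  99.   5.  65. -13.]
crucible_mouth []
lid_handle [(array([219.8, 326.2]), 0.84, array([ 0.4228, -0.2996]))]
furnace [(array([349.8, 267.5]), 0.76, array([ 0.6108, -0.2864]))]
furnace_lid [(array([224.9, 309. ]), 0.68, array([ 0.4183, -0.3063])), (array([223.2, 326.6]), 0.41, array([ 0.4063, -0.335 ]))]
button_1_mid [(array([350.3, 274.9]), 0.61, array([ 0.6086, -0.2934]))]
ingot_1_mid []
```

View pics/w19.png

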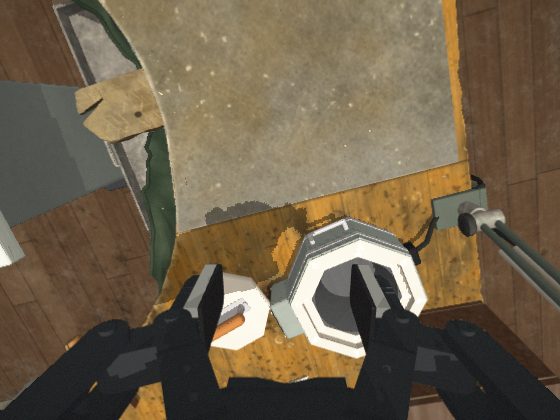

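```bash
python3 - <<'E'
from h import *
t=cam("top")
print(onplane(t,(378.75,207.1),.088),onplane(t,(377.75,207.5),.078))
crop(t,"t19",(330,170,430,300),6)
w=cam("wrist"); crop(w,"w19c",(190,210,450,370),3)
E
```

```text
[ 0.6037275  -0.28702611  0.088     ] [ 0.60504612 -0.28582211  0.078     ]
```

View pics/t19.png

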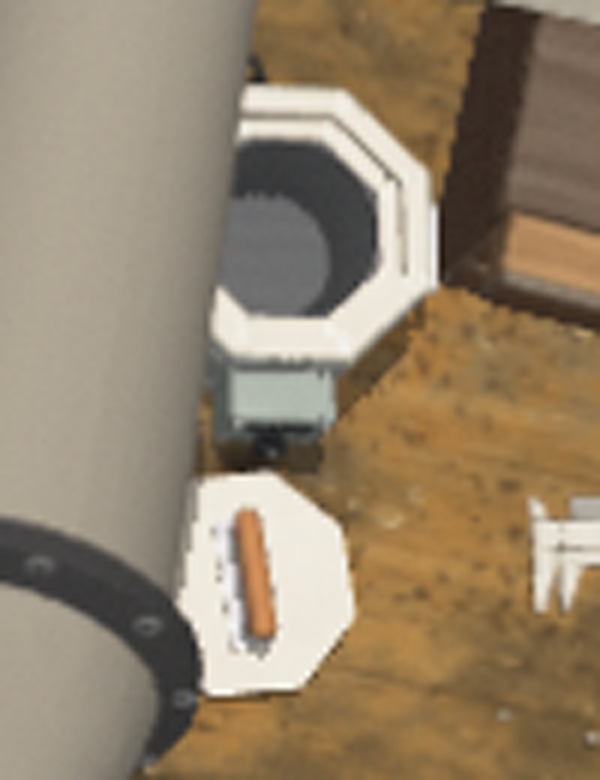

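View pics/w19c.png

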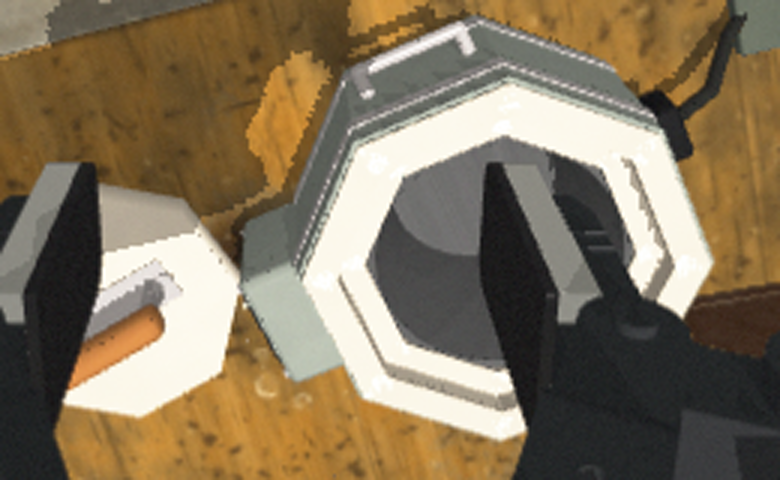

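```bash
python3 - <<'E'
from h import *
from scipy.optimize import least_squares
w=cam("wrist")
c=np.array([(301,277),(352,137),(508,80),(660,131),(712,262)],float); e=(364,398)
pts=np.array([onplane(w,(u/3+190,v/3+210),.088)[:2] for u,v in list(c)+[e]])
# order: e is next before 301,277
P=np.vstack([pts[5],pts[:5]])
def f(q):
    a=q[3]-np.arange(6)*np.pi/4*1
    return (P-np.c_[q[0]+q[2]*np.cos(a),q[1]+q[2]*np.sin(a)]).ravel()
for s in (1,):
    best=min((least_squares(f,[.605,-.286,.08,a]) for a in np.arange(0,6.3,.5)),key=lambda r:r.cost)
    print(best.x, np.degrees(best.x[3]), best.fun.round(4), "flats",2*best.x[2]*np.cos(np.pi/8))
E
```

```text
[ 0.60497145 -0.28287781  0.0797543   3.71307078] 212.74328490461096 [ 0.0005 -0.0012  0.0011 -0.0001 -0.0004  0.0026 -0.0005 -0.0008 -0.0005
 -0.0002 -0.0002 -0.0003] flats 0.1473667293010647
```

```bash
python3 - <<'E'
from h import *
go(.4297,.2185,.36,-15)
E
```

```text
shift [-30.31   9.09 -21.57] turn -1.5699 rows>= 12.6
```

>>> servo_tool --series '[-30.3,9,-21.6,-1.567,6,-30.3,9,-21.6,-1.567,6,-30.3,9,-21.6,-1.567,6,-30.3,9,-21.6,-1.567,6,-30.3,9,-21.6,-1.567,6,-30.3,9,-21.6,-1.567,6,-30.3,9,-21.6,-1.567,6,-30.3,9,-21.6,-1.567,6,-30.3,9,-21.6,-1.567,6,-30.3,9,-21.6,-1.567,6,-30.3,9,-21.6,-1.567,6,-30.3,9,-21.6,-1.567,6]'

```text
time_s: 32.35
eef_pos: [0.4288, 0.2196, 0.3607]
ee_rot: [-90.0, 0.0, -18.5]
contact_force: [0.2, 0.2, -0.7]
grip_width: 0.0601
```

>>> servo_tool --series '[0,0,0,0,6,0,0,0,0,6,0,0,0,0,6]'

```text
time_s: 32.6
eef_pos: [0.4296, 0.2181, 0.3609]
ee_rot: [-90.0, -0.0, -19.3]
contact_force: [-1.4, -0.3, -0.3]
grip_width: 0.0599
```

```bash
python3 - <<'E'
from h import *
P,R,o=toolpose(); print(P,o["ee_rot"],o["joint_positions"].round(0))
w=cam("wrist"); cv2.imwrite("pics/w20.png",w["image"])
Z={"scoop_handle":.084,"scoop_bowl":.049,"scoop_mouth":.0515}
for k,z in Z.items():
    print(k,[(uv,p,onplane(w,uv,z).round(4)[:2]) for uv,p in lm("wrist",k)])
E
```

```text
[0.42963988 0.21808424 0.36088469] [-8.99989866e+01 -7.37948945e-03 -1.92619108e+01] [  3.  17. -43. 115.  15.  53.  23.]
scoop_handle [(array([290.7, 236. ]), 0.58, array([0.4506, 0.2139]))]
scoop_bowl [(array([294., 310.]), 0.71, array([0.5399, 0.187 ]))]
scoop_mouth []
```

View pics/w20.png

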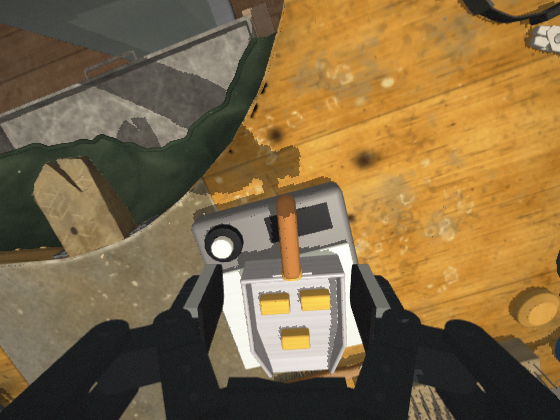

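```bash
python3 - <<'E'
from h import *
go(.4295,.2192,.2392,-15)
E
```

```text
shift [-0.04 12.17  0.09] turn -0.0718 rows>= 2.9
```

>>> servo_tool --series '[0,4,0.1,-0.07,6,0,8,0.1,-0.07,6,0,11,0.1,-0.07,6,0,12,0.1,-0.07,6,0,12.2,0.1,-0.07,6,0,12.2,0.1,-0.07,6,0,12.2,0.1,-0.07,0.5,0,12.2,0.1,-0.07,0.5,0,12.2,0.1,-0.07,0.5,0,12.2,0.1,-0.07,0.5,0,12.2,0.1,-0.07,0.5,0,12.2,0.1,-0.07,0.5]' --grip_force 110

```text
time_s: 33.8
eef_pos: [0.4302, 0.2194, 0.2399]
ee_rot: [-90.0, -0.1, -15.0]
contact_force: [-1.5, -2.0, 7.3]
grip_width: 0.013
```

>>> servo_tool --series '[0,0,0,0,0.5,0,-0.5,0,0,0.5,0,-1,0,0,0.5,0,-2,0,0,0.5,0,-3,0,0,0.5,0,-4,0,0,0.5,0,-4,0,0,0.5,0,-4,0,0,0.5]'

```text
time_s: 34.47
eef_pos: [0.43, 0.2194, 0.2797]
ee_rot: [-89.9, -0.1, -15.0]
contact_force: [-0.3, 0.3, -3.6]
grip_width: 0.0132
```

```bash
python3 - <<'E'
from h import *
P,R,o=toolpose(); print(P,o["ee_rot"],o["contact_force"],o["grip_width"])
w=cam("wrist"); cv2.imwrite("pics/w21.png",w["image"])
s=cam("scene"); crop(s,"s21",(130,120,330,270),4)
E
```

```text
[0.43004545 0.21938053 0.27971806] [-8.99404255e+01 -8.98462726e-02 -1.50245641e+01] [-0.34363367  0.2955396  -3.59739367] 0.013211809740091436
```

View pics/w21.png

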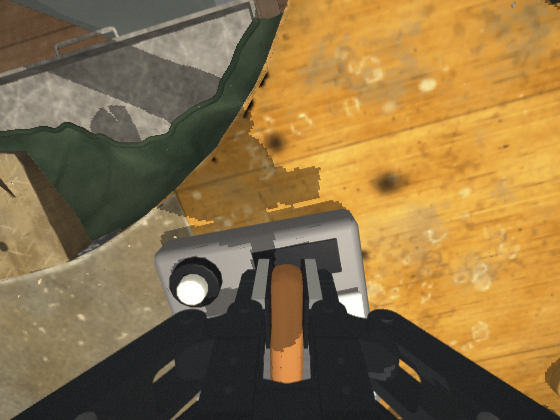

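View pics/s21.png

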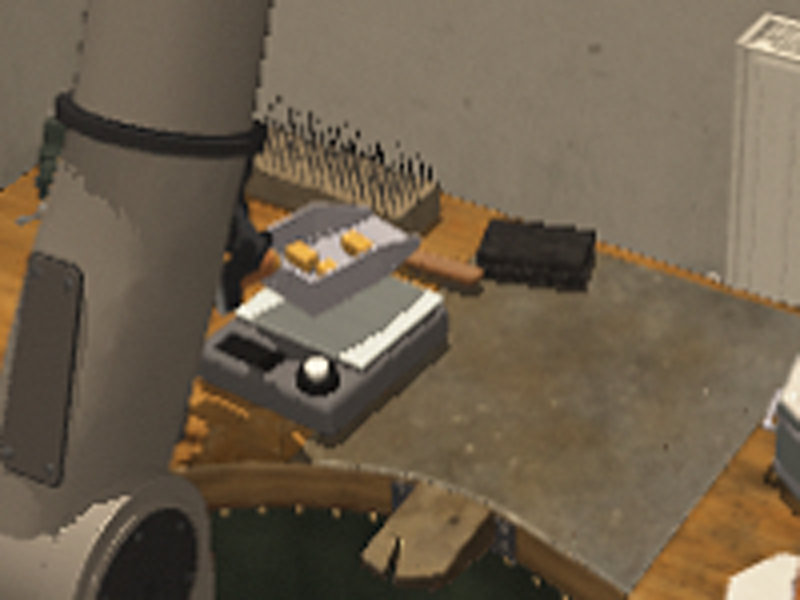

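>>> servo_tool --series '[0,0,0,0,0.5,0,0,0,0,0.5,0,0,0,0,0.5,0,0,0,0,0.5]' --grip_force 50

```text
time_s: 34.9
eef_pos: [0.4297, 0.2193, 0.2786]
ee_rot: [-90.0, 0.0, -15.0]
contact_force: [-0.3, -0.1, -2.8]
grip_width: 0.0128
```

```bash
python3 - <<'E'
from h import *
P,R,o=toolpose(); print(P,o["contact_force"],o["grip_width"],o["ft_torque"])
w=cam("wrist"); crop(w,"w22",(200,220,380,400),3)
s=cam("scene"); crop(s,"s22",(130,120,330,270),4)
E
```

```text
[0.42970693 0.21932572 0.27857021] [-0.32510921 -0.0997827  -2.80422587] 0.012846824172118744 [0.15167091 0.35692943 0.01998498]
```

View pics/s22.png

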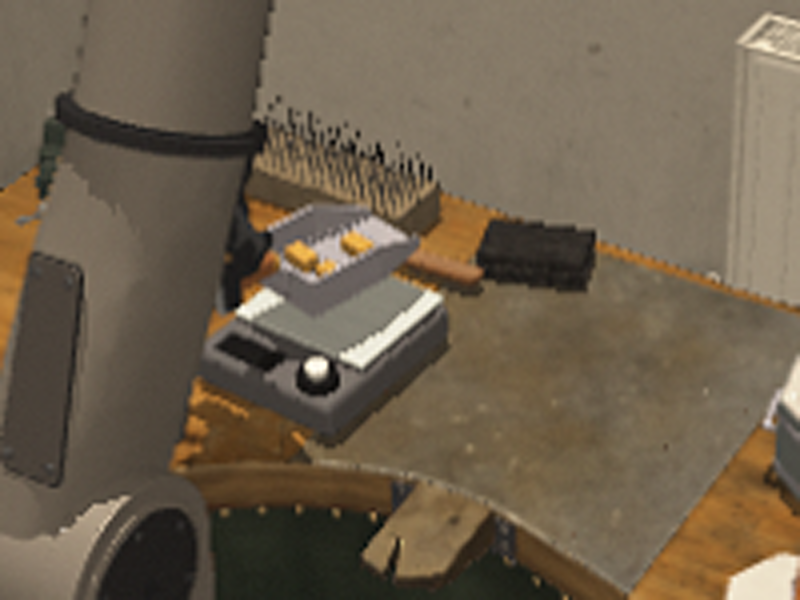

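>>> servo_tool --series '[0,0,0,0,0.5,0,0,0,0,0.5,0,0,0,0,0.5]' --grip_force 30

```text
time_s: 35.25
eef_pos: [0.4298, 0.2193, 0.2788]
ee_rot: [-90.0, -0.0, -15.0]
contact_force: [0.4, -0.8, -2.8]
grip_width: 0.0133
```

```bash
python3 - <<'E'
from h import *
P,R,o=toolpose(); print(P,o["contact_force"],o["grip_width"],o["ft_torque"])
s=cam("scene"); crop(s,"s23",(130,120,330,270),4)
E
```

```text
[0.42976686 0.21932697 0.27881923] [ 0.3770374  -0.84518001 -2.75592296] 0.013275046488509058 [0.05047568 0.31716106 0.00521877]
```

View pics/s23.png

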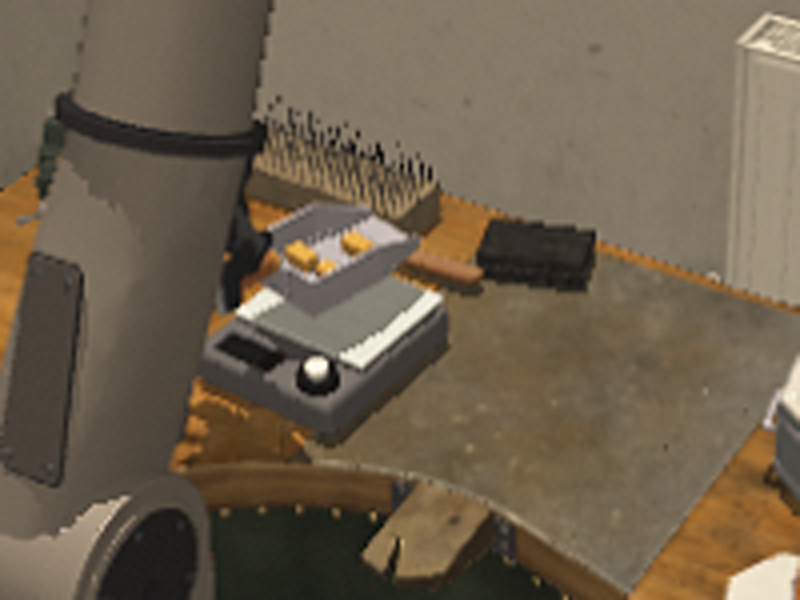

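>>> servo_tool --series '[0,0,0,0,0.5,0,0,0,0,0.5,0,0,0,0,0.5]' --grip_force 20

```text
time_s: 35.55
eef_pos: [0.4298, 0.2193, 0.2788]
ee_rot: [-90.0, 0.0, -15.0]
contact_force: [0.4, 0.0, -3.7]
grip_width: 0.013
```

```bash
python3 - <<'E'
from h import *
P,R,o=toolpose(); print(P,o["contact_force"],o["grip_width"],o["ft_torque"])
s=cam("scene"); crop(s,"s24",(130,120,330,270),4)
E
```

```text
[0.42978354 0.21928361 0.27882515] [ 0.40254263  0.02031179 -3.67413587] 0.012994156918648053 [ 0.0992501   0.25431312 -0.02823299]
```

View pics/s24.png

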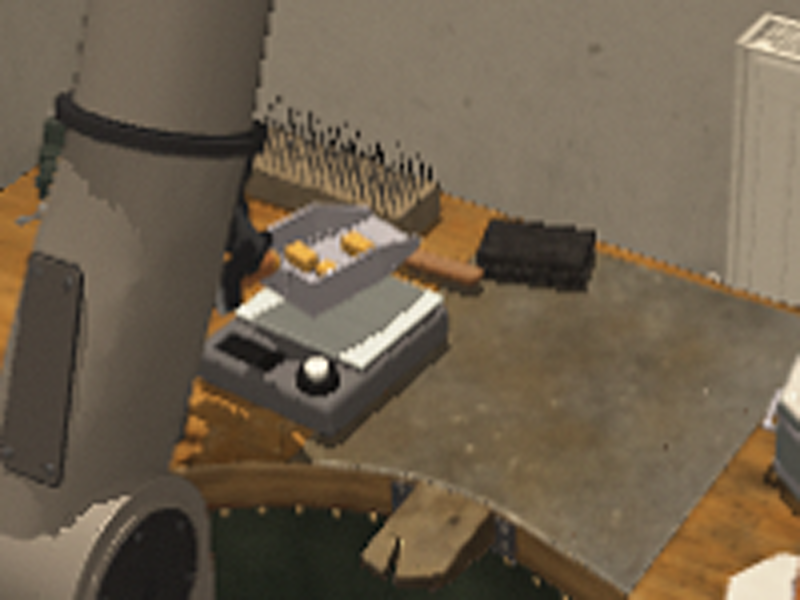

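>>> servo_tool --series '[0,0,0,0,1.35,0,0,0,0,1.35,0,0,0,0,1.35]'

```text
time_s: 35.85
eef_pos: [0.4298, 0.2193, 0.2788]
ee_rot: [-90.0, -0.0, -15.0]
contact_force: [-0.5, 0.5, -3.3]
grip_width: 0.014
```

```bash
python3 - <<'E'
from h import *
for i in range(3):
    P,R,o=toolpose(); print(P,o["contact_force"],o["grip_width"],o["ft_torque"])
s=cam("scene"); crop(s,"s25",(130,120,330,270),4)
P,R,o=toolpose(); print(P,o["contact_force"],o["grip_width"],o["ft_torque"])
E
```

```text
[0.42979788 0.21933127 0.27884159] [-0.48261478  0.45664225 -3.31837369] 0.013984076133937748 [0.03418922 0.30490791 0.02852742]
[0.42979788 0.21933127 0.27884159] [-0.48261478  0.45664225 -3.31837369] 0.013984076133937748 [0.03418922 0.30490791 0.02852742]
[0.42979788 0.21933127 0.27884159] [-0.48261478  0.45664225 -3.31837369] 0.013984076133937748 [0.03418922 0.30490791 0.02852742]
[0.42976781 0.21932487 0.27884169] [ 0.29569967 -0.11294121 -2.28100252] 0.013406488531963632 [ 0.13614421  0.24111236 -0.01311307]
```

View pics/s25.png

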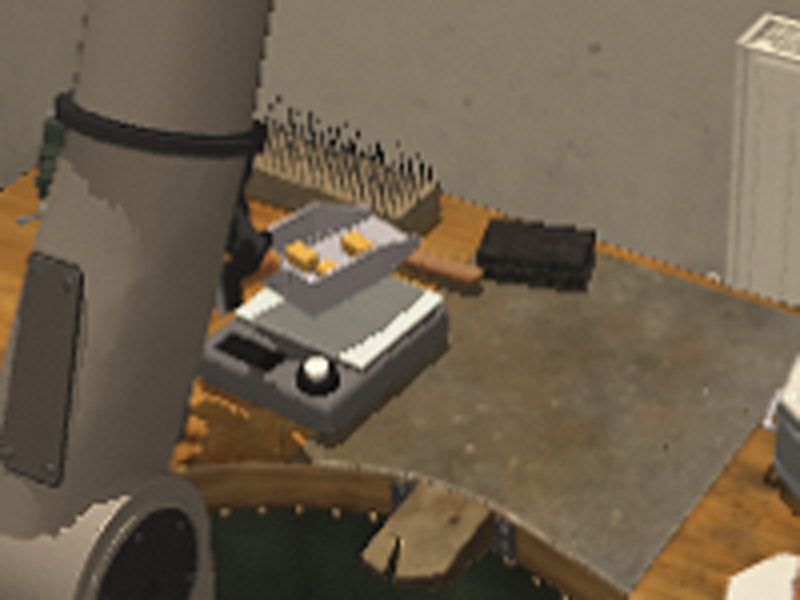

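>>> servo_tool --series '[0,0,0,0,1.45,0,0,0,0,1.45,0,0,0,0,1.45]'

```text
time_s: 36.15
eef_pos: [0.4299, 0.2194, 0.279]
ee_rot: [-90.0, -0.0, -15.0]
contact_force: [-1.2, -1.3, -0.9]
grip_width: 0.0148
```

>>> servo_tool --series '[0,0,0,0,1.5,0,0,0,0,1.5,0,0,0,0,1.5]'

```text
time_s: 36.4
eef_pos: [0.4299, 0.2195, 0.2791]
ee_rot: [-90.0, -0.0, -15.0]
contact_force: [-0.3, -0.8, -0.1]
grip_width: 0.0152
```

```bash
python3 - <<'E'
from h import *
P,R,o=toolpose(); print(P,o["contact_force"],o["grip_width"],o["ft_torque"])
s=cam("scene"); crop(s,"s26",(130,120,330,270),4)
P,R,o=toolpose(); print(P,o["contact_force"],o["grip_width"],o["ft_torque"])
E
```

```text
[0.429939   0.21950704 0.27909447] [-0.30875233 -0.76707191 -0.13375804] 0.01518780466505007 [-0.007902    0.00125374 -0.00643662]
[0.42989472 0.21945597 0.27903518] [0.15081728 0.30371304 0.05159574] 0.015082745302857165 [ 0.00020811 -0.02382147 -0.01397434]
```

View pics/s26.png

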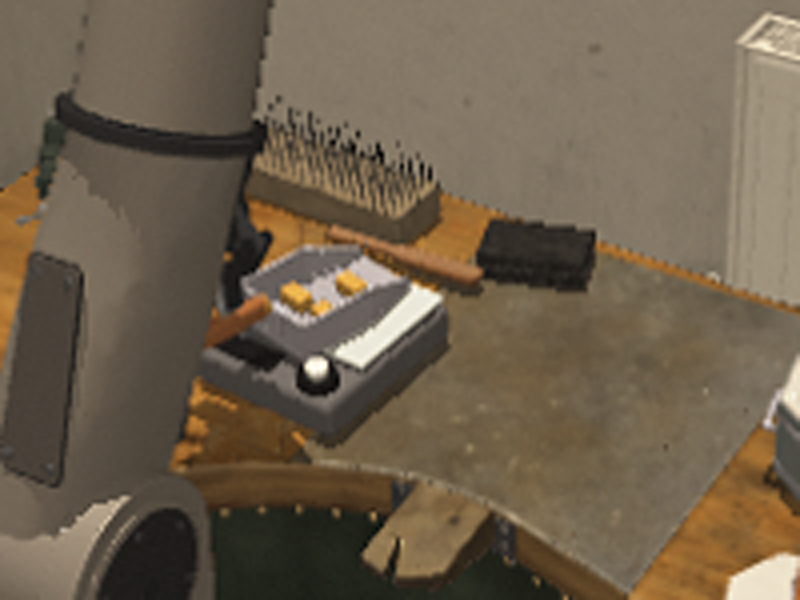

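>>> servo_tool --series '[0,0,0,0,4,0,0,0,0,4,0,0,0,0,4,0,-4,0,0,4,0,-8,0,0,4,0,-8,0,0,4,0,-8,0,0,4]'

```text
time_s: 37.03
eef_pos: [0.4304, 0.2199, 0.361]
ee_rot: [-89.8, -0.2, -15.0]
contact_force: [-0.4, 0.2, -1.2]
grip_width: 0.0401
```

```bash
python3 - <<'E'
from h import *
P,R,o=toolpose(); print(P,o["ee_rot"],o["joint_positions"].round(0))
w=cam("wrist"); cv2.imwrite("pics/w27.png",w["image"])
Z={"scoop_handle":.084,"scoop_bowl":.049,"scoop_mouth":.0515}
for k,z in Z.items():
    print(k,[(uv,p,onplane(w,uv,z).round(4)[:2]) for uv,p in lm("wrist",k)])
E
```

```text
[0.43041907 0.21989365 0.36103853] [-89.83935854  -0.23758748 -15.02540011] [  4.  17. -44. 115.  15.  53.  26.]
scoop_handle [(array([287.6, 220.1]), 0.7, array([0.4392, 0.2188]))]
scoop_bowl [(array([285.3, 295.1]), 0.7, array([0.5258, 0.1935]))]
scoop_mouth [(array([285.1, 358.9]), 0.69, array([0.5977, 0.1739]))]
```

View pics/w27.png

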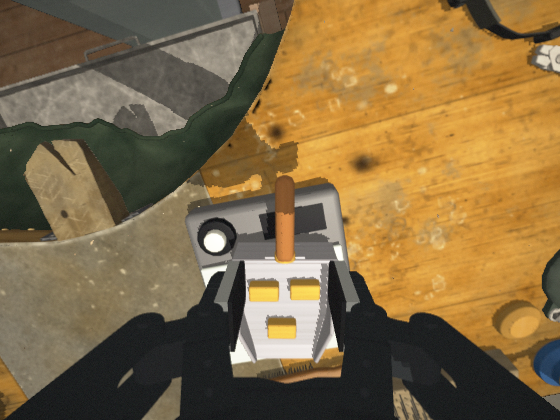

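```bash
python3 - <<'E'
from h import *
w=cam("wrist")
print([onplane(w,u,.094).round(4)[:2] for u in [(286,178),(286,258)]])
go(.4071,.2268,.253,-15)
E
```

```text
[array([0.4005, 0.2254]), array([0.4616, 0.209 ])]
shift [-2.36 10.47  0.18] turn 0.0001 rows>= 2.6
```

>>> servo_tool --series '[-2.4,3.5,0.1,0,4,-2.4,7,0.1,0,4,-2.4,9.5,0.1,0,4,-2.4,10.5,0.1,0,4,-2.4,10.8,0.1,0,4,-2.4,10.8,0.1,0,4,-2.4,10.8,0.1,0,0.5,-2.4,10.8,0.1,0,0.5,-2.4,10.8,0.1,0,0.5,-2.4,10.8,0.1,0,0.5,-2.4,10.8,0.1,0,0.5]' --grip_force 115

```text
time_s: 38.2
eef_pos: [0.4072, 0.2268, 0.2517]
ee_rot: [-89.9, -0.1, -15.0]
contact_force: [-0.4, 1.4, 3.6]
grip_width: 0.0111
```

>>> servo_tool --series '[0,0,0,0,0.5,0,-0.5,0,0,0.5,0,-1,0,0,0.5,0,-2,0,0,0.5,0,-3,0,0,0.5,0,-4,0,0,0.5,0,-4,0,0,0.5,0,-4,0,0,0.5]'

```text
time_s: 38.87
eef_pos: [0.4071, 0.2265, 0.2917]
ee_rot: [-89.9, -0.1, -15.0]
contact_force: [-0.3, -0.2, -3.2]
grip_width: 0.0112
```

```bash
python3 - <<'E'
from h import *
P,R,o=toolpose(); print(P,o["ee_rot"],o["contact_force"],o["grip_width"],o["ft_torque"])
w=cam("wrist"); cv2.imwrite("pics/w28.png",w["image"])
s=cam("scene"); crop(s,"s28",(130,120,330,270),4)
E
```

```text
[0.40706499 0.22652046 0.29165494] [-8.99477415e+01 -8.49893411e-02 -1.50266931e+01] [-0.26345793 -0.24253667 -3.23017053] 0.011215629260502093 [ 0.05841662  0.36734062 -0.0546053 ]
```

View pics/w28.png

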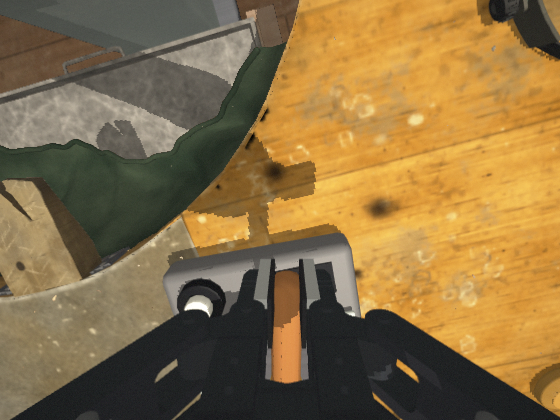

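View pics/s28.png

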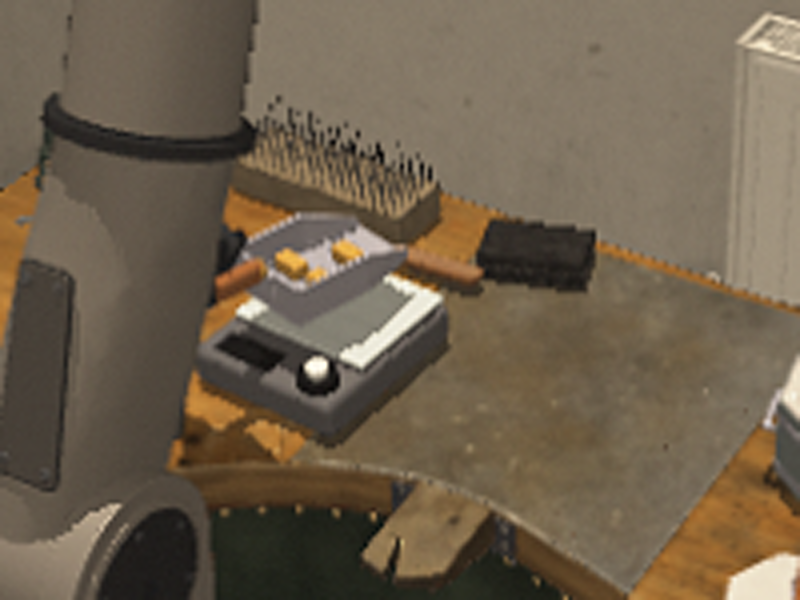

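>>> servo_tool --series '[0,0,0,0,0.5,0,0,0,0,0.5,0,0,0,0,0.5]' --grip_force 40

```text
time_s: 39.22
eef_pos: [0.4067, 0.2264, 0.2905]
ee_rot: [-90.0, 0.0, -15.0]
contact_force: [0.3, 0.2, -2.9]
grip_width: 0.0115
```

```bash
python3 - <<'E'
from h import *
s=cam("scene"); crop(s,"s29",(130,120,330,270),4)
P,R,o=toolpose(); print(P,o["contact_force"],o["grip_width"],o["ft_torque"])
E
```

```text
[0.40674226 0.22649361 0.29053344] [ 0.20173058 -0.00606945 -2.464488  ] 0.011778047930863884 [0.12769677 0.28786471 0.00555611]
```

>>> servo_tool --series '[0,0,0,0,0.5,0,0,0,0,0.5,0,0,0,0,0.5]' --grip_force 20

```text
time_s: 39.52
eef_pos: [0.4069, 0.2265, 0.2908]
ee_rot: [-90.0, 0.0, -15.0]
contact_force: [0.4, -0.1, -3.9]
grip_width: 0.0118
```

```bash
python3 - <<'E'
from h import *
P,R,o=toolpose(); print(P,o["contact_force"],o["grip_width"],o["ft_torque"])
s=cam("scene"); crop(s,"s30",(130,120,330,270),4)
a=cv2.imread("pics/s29.png")[200:450,180:480]; b=cv2.imread("pics/s30.png")[200:450,180:480]; c=cv2.imread("pics/s28.png")[200:450,180:480]
cv2.imwrite("pics/cmp30.png",np.hstack([c,a,b])[:, :800*2])
E
```

```text
[0.40687575 0.22649081 0.29077896] [ 0.39598035 -0.12922169 -3.90162591] 0.01178879337494867 [ 0.07228857  0.33237714 -0.0547452 ]
```

```bash
python3 -c "
import cv2;a=cv2.imread('pics/cmp30.png');cv2.imwrite('pics/cmp30b.png',cv2.resize(a,None,fx=.85,fy=.85))"
```

```text
(no output)
```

View pics/cmp30b.png

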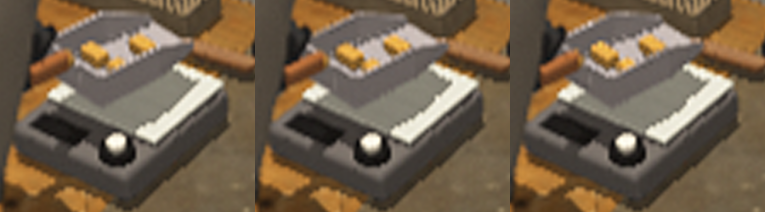

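>>> servo_tool --series '[0,0,0,0,1.2,0,0,0,0,1.2,0,0,0,0,1.2]'

```text
time_s: 39.82
eef_pos: [0.4069, 0.2265, 0.2909]
ee_rot: [-90.0, -0.0, -15.0]
contact_force: [-0.3, 0.9, -3.7]
grip_width: 0.0123
```

```bash
cat >> h.py <<'E'
def q(name):
    P,R,o=toolpose(); 
    s=cam("scene"); cv2.imwrite(f"pics/{name}.png",cv2.resize(s["image"][170:235,170:260],None,fx=4,fy=4,interpolation=cv2.INTER_CUBIC))
    print("z",P[2].round(4),"F",o["contact_force"].round(1),"w",round(o["grip_width"]*100,2),"T",np.hypot(*o["ft_torque"][:2]).round(3))
    P,R,o=toolpose(); print("z",P[2].round(4),"F",o["contact_force"].round(1),"w",round(o["grip_width"]*100,2),"T",np.hypot(*o["ft_torque"][:2]).round(3))
E
python3 -c "from h import *;q('q1')"
```

```text
z 0.2909 F [-0.3  0.9 -3.7] w 1.23 T 0.369
z 0.2909 F [-0.3  0.3 -2.5] w 1.27 T 0.367
```

>>> servo_tool --series '[0,0,0,0,1.25,0,0,0,0,1.25,0,0,0,0,1.25]'

```text
time_s: 40.12
eef_pos: [0.4068, 0.2265, 0.2908]
ee_rot: [-90.0, 0.0, -15.0]
contact_force: [0.0, -1.1, -3.2]
grip_width: 0.013
```

```bash
python3 -c "from h import *;q('q2')"
```

```text
z 0.2908 F [ 0.  -1.1 -3.2] w 1.3 T 0.35
z 0.2908 F [ 0.1 -0.  -3.4] w 1.25 T 0.358
```

>>> servo_tool --series '[0,0,0,0,1.3,0,0,0,0,1.3,0,0,0,0,1.3]'

```text
time_s: 40.42
eef_pos: [0.4068, 0.2265, 0.2908]
ee_rot: [-90.0, -0.0, -15.0]
contact_force: [0.2, -0.1, -3.0]
grip_width: 0.0133
```

```bash
python3 -c "from h import *;q('q3')"
```

```text
z 0.2908 F [ 0.2 -0.1 -3. ] w 1.33 T 0.371
z 0.2908 F [ 0.2  0.3 -3.3] w 1.33 T 0.319
```

>>> servo_tool --series '[0,0,0,0,1.35,0,0,0,0,1.35,0,0,0,0,1.35]'

```text
time_s: 40.72
eef_pos: [0.4071, 0.2266, 0.2911]
ee_rot: [-90.0, -0.0, -15.0]
contact_force: [-0.3, -1.4, 0.3]
grip_width: 0.0137
```

```bash
python3 -c "from h import *;q('q4')"
```

```text
z 0.2911 F [-0.3 -1.4  0.3] w 1.37 T 0.027
z 0.2911 F [-0.2 -1.2 -1. ] w 1.34 T 0.136
```

>>> servo_tool --series '[0,0,0,0,1.39,0,0,0,0,1.39,0,0,0,0,1.39]'

```text
time_s: 41.02
eef_pos: [0.407, 0.2266, 0.291]
ee_rot: [-90.0, -0.0, -15.0]
contact_force: [-0.3, 0.5, 0.6]
grip_width: 0.0137
```

```bash
python3 -c "from h import *;q('q5')"
```

```text
z 0.291 F [-0.3  0.5  0.6] w 1.37 T 0.2
z 0.2909 F [ 0.9 -0.3 -1. ] w 1.38 T 0.158
```

>>> servo_tool --series '[0,0,0,0,1.42,0,0,0,0,1.42,0,0,0,0,1.42]'

```text
time_s: 41.32
eef_pos: [0.407, 0.2265, 0.2909]
ee_rot: [-90.0, -0.0, -15.0]
contact_force: [0.8, -0.6, -1.0]
grip_width: 0.0141
```

```bash
python3 -c "
from h import *;q('q6')
cv2.imwrite('pics/qq.png',cv2.resize(np.hstack([cv2.imread(f'pics/q{i}.png') for i in (1,4,6)]),None,fx=.7,fy=.7))"
```

```text
z 0.2909 F [ 0.8 -0.6 -1. ] w 1.41 T 0.265
z 0.2909 F [ 1.1 -0.3 -0.5] w 1.42 T 0.223
```

View pics/qq.png

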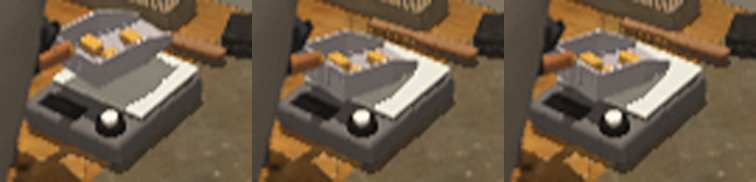

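>>> servo_tool --series '[0,0,0,0,0.5,0,0,0,0,0.5,0,0,0,0,0.5,0,-0.5,0,0,0.5,0,-1.5,0,0,0.5,0,-3,0,0,0.5,0,-5,0,0,0.5,0,-7,0,0,0.5,0,-9,0,0,0.5,0,-11,0,0,0.5,0,-11,0,0,0.5,0,-11,0,0,0.5]' --grip_force 100

```text
time_s: 42.37
eef_pos: [0.4067, 0.2266, 0.4016]
ee_rot: [-90.0, -0.1, -15.0]
contact_force: [-0.1, -0.6, -3.5]
grip_width: 0.0119
```

```bash
python3 -c "
from h import *
P,R,o=toolpose(); print(P,o['contact_force'],o['ft_torque'],o['grip_width'])
s=cam('scene'); crop(s,'s31',(130,100,330,250),4)
w=cam('wrist'); cv2.imwrite('pics/w31.png',w['image'])
go(.575,-.125,.46,-79.8)
"
```

```text
[0.40668855 0.2265718  0.40163446] [-0.12996958 -0.63813878 -3.4508244 ] [0.03195526 0.29887967 0.01138143] 0.01192948932170865
shift [ 25.38  -6.01 -29.54] turn 1.1308 rows>= 9.4
```

View pics/s31.png

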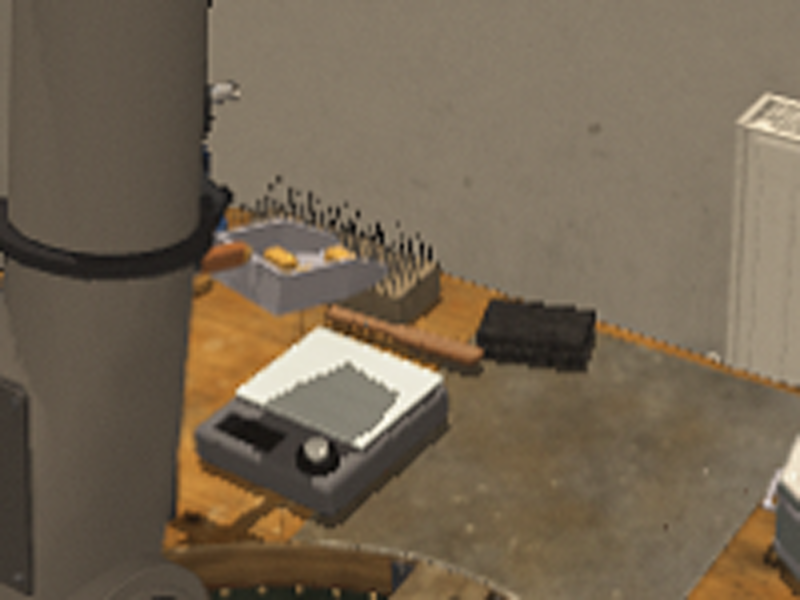

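View pics/w31.png

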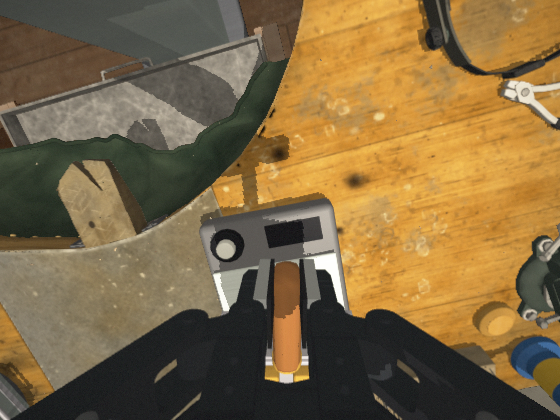

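>>> servo_tool --series '[0.5,-0.1,-0.6,0.02,0.5,1.5,-0.4,-1.8,0.07,0.5,2.8,-0.7,-3.2,0.12,0.5,4.3,-1,-5,0.19,0.5,5.8,-1.4,-6.8,0.26,0.5,7.4,-1.7,-8.6,0.33,0.5,8.9,-2.1,-10.3,0.4,0.5,10.4,-2.5,-12.1,0.46,0.5,11.9,-2.8,-13.9,0.53,0.5,13.5,-3.2,-15.7,0.6,0.5,15,-3.5,-17.4,0.67,0.5,16.5,-3.9,-19.2,0.735,0.5]'

```text
time_s: 43.47
eef_pos: [0.517, -0.0043, 0.4396]
ee_rot: [-90.1, 0.0, -57.5]
contact_force: [-0.3, 0.5, -3.4]
grip_width: 0.0119
```

```bash
python3 -c "
from h import *
P,R,o=toolpose(); print(P,o['contact_force'],o['ee_rot'],o['grip_width'])
go(.575,-.125,.46,-79.8)
"
```

```text
[ 0.51697066 -0.00426344  0.4395633 ] [-0.2534262   0.53781788 -3.4188138 ] [-9.00624517e+01  3.06879319e-02 -5.74993558e+01] 0.01188837437295425
shift [13.3  -2.04 -1.59] turn 0.3892 rows>= 3.2
```

>>> servo_tool --series '[2.2,-0.3,-0.3,0.06,0.5,4.2,-0.6,-0.5,0.12,0.5,6,-0.9,-0.7,0.18,0.5,7.8,-1.2,-0.9,0.24,0.5,9.4,-1.4,-1.1,0.29,0.5,10.8,-1.7,-1.3,0.33,0.5,12,-1.9,-1.4,0.36,0.5,12.8,-2,-1.6,0.385,0.5,13.3,-2,-1.6,0.389,0.5,13.3,-2,-1.6,0.389,0.5,13.3,-2,-1.6,0.389,0.5]'

```text
time_s: 44.38
eef_pos: [0.5752, -0.1215, 0.4596]
ee_rot: [-90.0, 0.0, -79.3]
contact_force: [-0.3, 0.5, -3.6]
grip_width: 0.0118
```

```bash
python3 -c "
from h import *
P,R,o=toolpose(); print(P,o['contact_force'],o['ee_rot'],o['grip_width'],o['ft_torque'])
s=cam('scene'); crop(s,'s32',(250,100,450,250),4)
t=cam('top'); crop(t,'t32',(270,120,470,270),4)
for k in ('scoop_mouth','scoop_bowl','scoop_handle','ingot_1_mid'): print(k,lm('scene',k),lm('top',k))
c=np.array([.605,-.283,.078]); print(proj(s,c),proj(t,c))
"
```

```text
[ 0.57524846 -0.12146471  0.45960336] [-0.34497908  0.45633051 -3.58562234] [-9.00234269e+01  3.99275174e-02 -7.93390650e+01] 0.011835263229476999 [ 0.40402747  0.10240223 -0.02440964]
scoop_mouth [(array([359.5, 187.5]), 0.86)] [(array([389.6, 194.8]), 0.66), (array([365.2, 265.1]), 0.48)]
scoop_bowl [(array([337.6, 176.9]), 0.88)] [(array([368.5, 192.3]), 0.57), (array([227.6, 208.8]), 0.52), (array([267.8, 154.7]), 0.48)]
scoop_handle [(array([312.1, 157.9]), 0.67)] [(array([371.4, 213.4]), 0.63)]
ingot_1_mid [(array([354.2, 176.5]), 0.47)] [(array([381.6, 188. ]), 0.37)]
[[349.7699959  220.86961929]] [[376.87545102 207.32388622]]
```

View pics/s32.png

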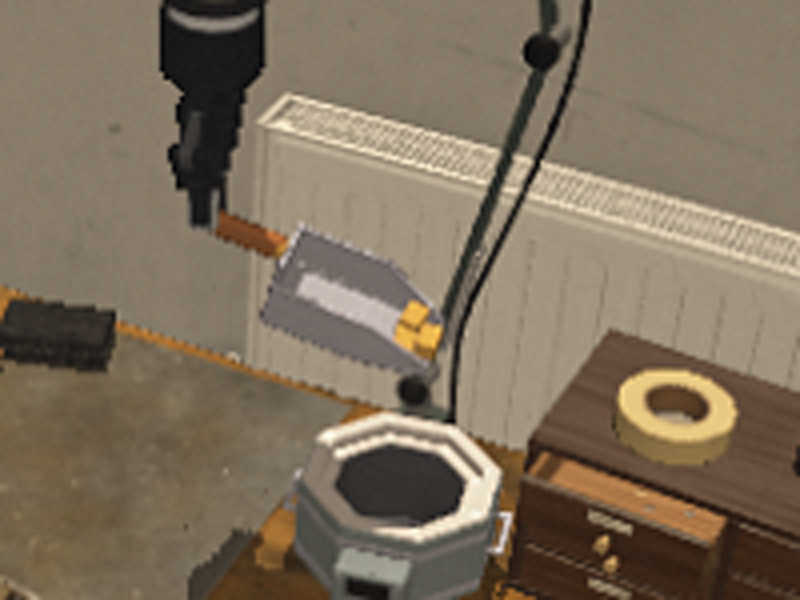

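View pics/t32.png

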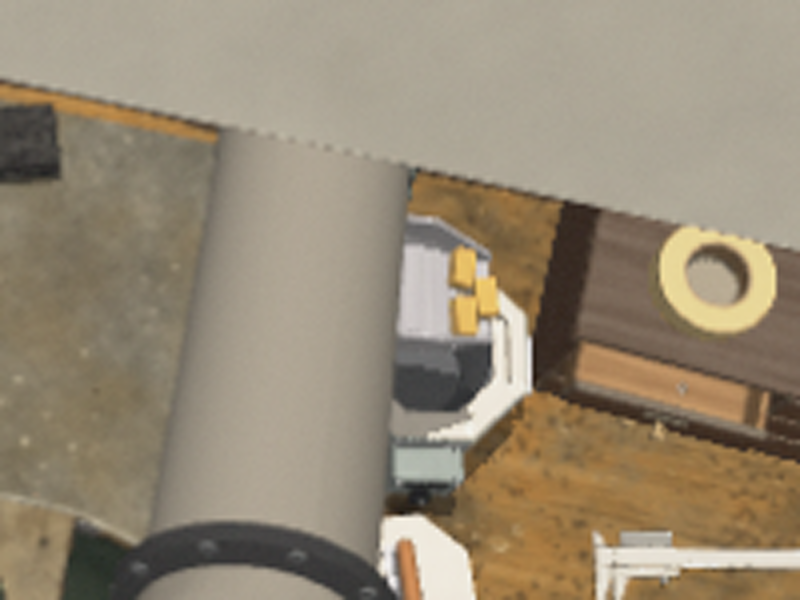

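```bash
python3 -c "
from h import *
s=cam('scene');t=cam('top')
m=tri([(s,(359.5,187.5)),(t,(389.6,194.8))]); b=tri([(s,(337.6,176.9)),(t,(368.5,192.3))]); print(m,b,proj(s,m),proj(t,m))
P,R,o=toolpose(); piv=P-np.array([0,0,.165]); d=m-piv; print(piv,d,np.linalg.norm(d))
# mouth tilt: 
L=np.hypot(*d[:2]); print('L',L,'dz',d[2],'ang',np.degrees(np.arctan2(-d[2],L))-np.degrees(np.arctan2(37,194)))
"
```

```text
[ 0.61076847 -0.29560874  0.20584811] [ 0.59430078 -0.23019379  0.23238872] [[358.055618  187.9745126]] [[391.06564852 194.15058645]]
[ 0.5753016  -0.12199369  0.29488099] [ 0.03546687 -0.17361504 -0.08903288] 0.19831020007401892
L 0.1772006828844929 dz -0.08903287841391405 ang 15.878957904193083
```

>>> servo_tool --series '[0,0.4,0,0,0.5,0,1,0,0,0.5,0,1.7,0,0,0.5,0,2.3,0,0,0.5,0,2.8,0,0,0.5,0,3,0,0,0.5,0,3,0,0,0.5]' --grip_force 20

```text
time_s: 45.57
eef_pos: [0.5751, -0.1221, 0.4289]
ee_rot: [-90.1, 0.0, -79.4]
contact_force: [0.6, 0.8, -3.3]
grip_width: 0.0119
```

>>> servo_tool --series '[0,0,0,0,1.28,0,0,0,0,1.28,0,0,0,0,0.5,0,0,0,0,0.5]'

```text
time_s: 45.9
eef_pos: [0.5754, -0.122, 0.4302]
ee_rot: [-90.0, -0.0, -79.4]
contact_force: [0.5, 0.0, -3.7]
grip_width: 0.0131
```

```bash
cat >> h.py <<'E'
def pour(name):
    P,R,o=toolpose(); print(P.round(4),o['contact_force'].round(1),round(o['grip_width'],4),o['ft_torque'].round(2))
    s=cam('scene'); t=cam('top')
    a=cv2.resize(s['image'][100:250,270:400],None,fx=3,fy=3,interpolation=cv2.INTER_CUBIC); b=cv2.resize(t['image'][150:300,330:460],None,fx=3,fy=3,interpolation=cv2.INTER_CUBIC)
    cv2.imwrite(f'pics/{name}.png',np.hstack([a,b]))
    for k in ('scoop_mouth','scoop_bowl'): print(k,lm('scene',k)[:2],lm('top',k)[:2])
E
python3 -c "
from h import *
pour('p1')"
```

```text
[ 0.5754 -0.122   0.4302] [ 0.5  0.  -3.7] 0.0131 [ 0.38  0.07 -0.01]
scoop_mouth [(array([358.3, 196.3]), 0.89)] [(array([391.1, 200.5]), 0.79)]
scoop_bowl [(array([339.4, 182.2]), 0.68), (array([358.8, 196.1]), 0.54)] [(array([368. , 194.2]), 0.8)]
```

View pics/p1.png

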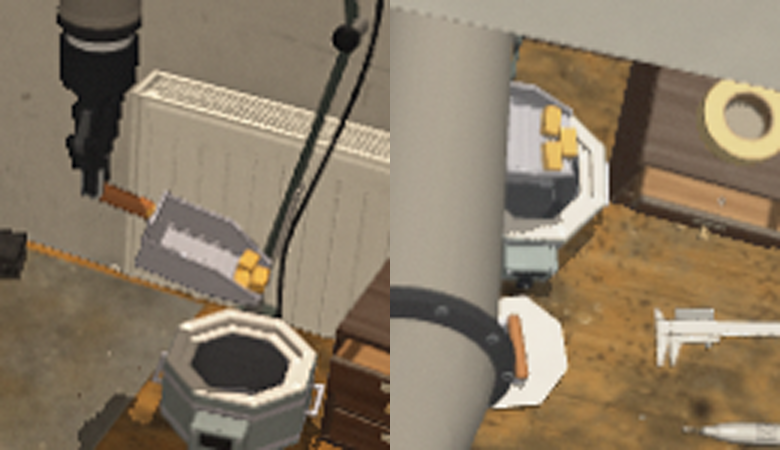

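>>> servo_tool --series '[0,0,0,0,1.32,0,0,0,0,1.32,0,0,0,0,0.5,0,0,0,0,0.5]' --grip_force 60

```text
time_s: 46.53
eef_pos: [0.5753, -0.122, 0.4298]
ee_rot: [-90.0, 0.0, -79.4]
contact_force: [-1.0, 0.5, -2.8]
grip_width: 0.0133
```

```bash
python3 -c "
from h import *
pour('p2')"
```

```text
[ 0.5753 -0.122   0.4298] [-1.   0.5 -2.8] 0.0133 [ 0.44  0.18 -0.04]
scoop_mouth [(array([346.2, 203.2]), 0.9), (array([345.9, 208.9]), 0.29)] [(array([375.7, 202.4]), 0.73), (array([231.4, 169.8]), 0.48)]
scoop_bowl [(array([326. , 190.8]), 0.78), (array([266.3, 185.9]), 0.69)] [(array([233.8, 168.3]), 0.63), (array([355.5, 200.2]), 0.6)]
```

View pics/p2.png

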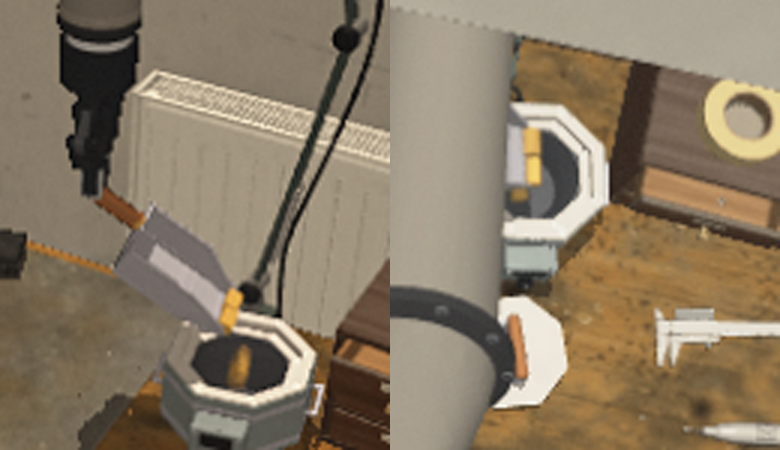

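```bash
python3 -c "
from h import *
s=cam('scene');t=cam('top')
m=tri([(s,(346.2,203.2)),(t,(375.7,202.4))]); print(m, (m-np.array([.605,-.283,.078]))@np.array([.177,-.984,0]))
pour('p3')"
```

```text
[ 0.59760087 -0.26670619  0.146122  ] -0.017342754681393693
[ 0.5754 -0.1221  0.43  ] [ 0.7  0.2 -1.5] 0.0131 [ 0.12  0.05 -0.02]
scoop_mouth [(array([345.4, 204.6]), 0.61)] [(array([373.5, 199.7]), 0.7)]
scoop_bowl [(array([327.2, 192.6]), 0.63)] [(array([355.3, 196. ]), 0.6), (array([268.2, 158.3]), 0.53)]
```

View pics/p3.png

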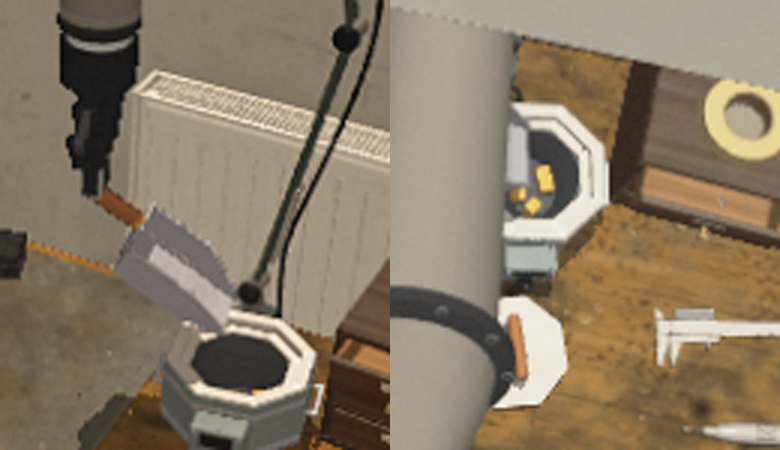

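>>> servo_tool --series '[0,0,0,0,0.5,0,0,0,0,0.5,0,0,0,0,0.5,0,0,0,0,0.5,0,0,0,0,0.5,0,0,0,0,0.5]' --grip_force 80

```text
time_s: 47.73
eef_pos: [0.5753, -0.122, 0.4298]
ee_rot: [-90.0, -0.0, -79.4]
contact_force: [-0.0, -1.0, -1.3]
grip_width: 0.0125
```

```bash
python3 -c "
from h import *
pour('p4')
P,R,o=toolpose()
# target: scoop bowl on platform center, handle dir -15; pivot 118 behind origin => 126 behind bowl
c=np.array([.5415,.189]); m=np.array([np.cos(np.radians(-15)),np.sin(np.radians(-15))])
print(c-m*.125)
t=c-m*.125
go(t[0],t[1],.46,-15)
"
```

```text
[ 0.5753 -0.122   0.4298] [-0.  -1.  -1.3] 0.0125 [ 0.17 -0.02  0.03]
scoop_mouth [(array([346. , 203.9]), 0.68)] [(array([375.9, 204.4]), 0.65), (array([232.3, 225. ]), 0.35)]
scoop_bowl [(array([324.8, 192.6]), 0.67)] [(array([355. , 198.5]), 0.59)]
[0.42075927 0.22135238]
shift [-36.6   -3.02  -8.88] turn -1.124 rows>= 9.1
```

View pics/p4.png

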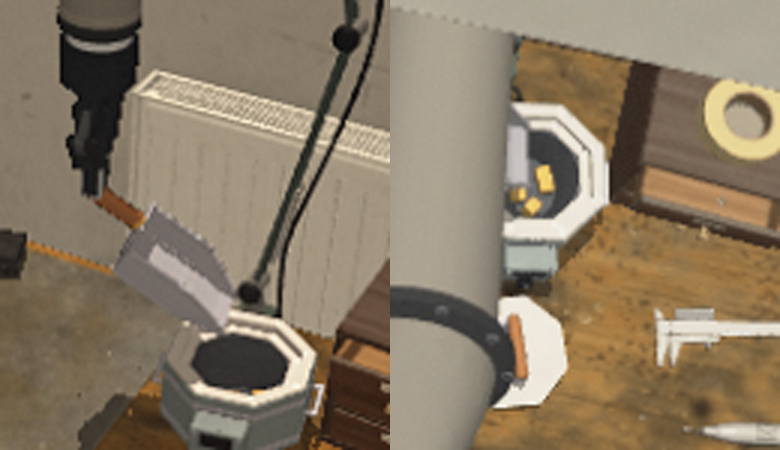

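```bash
python3 -c "
from h import *
go(.469,.208,.46,-15)
"
```

```text
shift [-34.4   -3.02  -4.38] turn -1.124 rows>= 9.0
```

>>> servo_tool --series '[0,-1,0,0,0.5,-2,-2,-0.3,-0.06,0.5,-5,-3,-0.6,-0.15,0.5,-8,-3,-1,-0.25,0.5,-11,-3,-1.4,-0.35,0.5,-14,-3,-1.8,-0.45,0.5,-17,-3,-2.2,-0.55,0.5,-20,-3,-2.5,-0.65,0.5,-23,-3,-2.9,-0.75,0.5,-26,-3,-3.3,-0.85,0.5,-29,-3,-3.7,-0.95,0.5,-31,-3,-4,-1.03,0.5]'

```text
time_s: 49.03
eef_pos: [0.4776, 0.1784, 0.4611]
ee_rot: [-89.9, -0.0, -19.9]
contact_force: [0.9, 0.5, -1.2]
grip_width: 0.0123
```

```bash
python3 -c "
from h import *
P,R,o=toolpose(); print(P,o['ee_rot'],o['grip_width'])
go(.469,.208,.44,-15)
"
```

```text
[0.47761634 0.17837708 0.46106521] [-8.99203302e+01 -4.71986104e-02 -1.99356124e+01] 0.012283343919313633
shift [-1.82  2.11  2.49] turn -0.0861 rows>= 0.9
```

>>> servo_tool --series '[-0.9,0.5,1.2,-0.04,0.5,-1.8,1,2.5,-0.086,0.5,-1.8,2,2.5,-0.086,0.5,-1.8,3,2.5,-0.086,0.5,-1.8,3,2.5,-0.086,0.5,-1.8,3,2.5,-0.086,0.5]'

```text
time_s: 49.53
eef_pos: [0.4712, 0.2035, 0.4286]
ee_rot: [-90.1, 0.1, -15.6]
contact_force: [0.3, 0.1, -1.8]
grip_width: 0.0121
```

```bash
python3 -c "
from h import *
P,R,o=toolpose(); print(P,o['ee_rot'],o['contact_force'],o['grip_width'])
s=cam('scene'); crop(s,'s33',(130,110,330,260),4)
t=cam('top')
for k in ('scoop_mouth','scoop_bowl'): print(k,lm('scene',k)[:2],[ (u,p,onplane(s,u,.1)) for u,p in lm('scene',k)[:2]])
"
```

```text
[0.47124262 0.20349155 0.42861154] [-90.11687437   0.10082853 -15.61663183] [ 0.29840959  0.08705737 -1.78972597] 0.012114484803137423
scoop_mouth [(array([231.3, 166.2]), 0.89), (array([350.4, 215.7]), 0.7)] [(array([231.3, 166.2]), 0.89, array([0.65657617, 0.1884884 , 0.1       ])), (array([350.4, 215.7]), 0.7, array([ 0.60360732, -0.28364449,  0.1       ]))]
scoop_bowl [(array([215.8, 165.1]), 0.81), (array([199.6, 152.5]), 0.33)] [(array([215.8, 165.1]), 0.81, array([0.63613882, 0.24028264, 0.1       ])), (array([199.6, 152.5]), 0.33, array([0.67682771, 0.3394309 , 0.1       ]))]
```

View pics/s33.png

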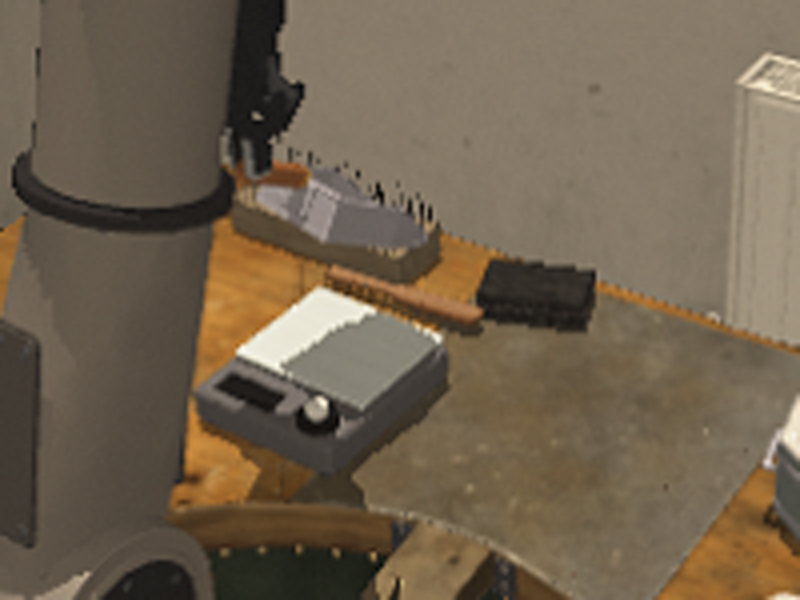

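>>> servo_tool --series '[-1,1,0,-0.01,0.5,-2,2.5,0,-0.01,0.5,-2,4,0,-0.01,0.5,-2,4.8,0,-0.01,0.5,-2,5,0,-0.01,0.5,-2,5,0,-0.01,0.5]' --grip_force 30

```text
time_s: 50.33
eef_pos: [0.4518, 0.2102, 0.3797]
ee_rot: [-90.0, 0.0, -14.9]
contact_force: [0.9, 0.4, -2.1]
grip_width: 0.0123
```

>>> servo_tool --series '[0,0.3,0,0,0.5,0,0.6,0,0,0.5,0,0.6,0,0,0.5]'

```text
time_s: 50.58
eef_pos: [0.4517, 0.2103, 0.3738]
ee_rot: [-90.0, -0.0, -14.9]
contact_force: [-0.2, -0.2, -1.4]
grip_width: 0.0122
```

>>> servo_tool --series '[0,0.3,0,0,0.5,0,0.6,0,0,0.5,0,0.6,0,0,0.5]'

```text
time_s: 50.83
eef_pos: [0.4514, 0.2102, 0.3673]
ee_rot: [-90.0, 0.0, -14.9]
contact_force: [-0.7, -0.0, -2.9]
grip_width: 0.0122
```

>>> servo_tool --series '[0,0.3,0,0,0.5,0,0.6,0,0,0.5,0,0.6,0,0,0.5]'

```text
time_s: 51.08
eef_pos: [0.4514, 0.2102, 0.3612]
ee_rot: [-90.0, 0.0, -14.9]
contact_force: [-0.6, -0.9, -1.1]
grip_width: 0.0128
```

>>> servo_tool --series '[0,0.3,0,0,0.5,0,0.6,0,0,0.5,0,0.6,0,0,0.5]'

```text
time_s: 51.33
eef_pos: [0.4514, 0.2102, 0.3552]
ee_rot: [-90.0, 0.0, -14.9]
contact_force: [0.1, 0.0, -2.1]
grip_width: 0.0126
```

```bash
python3 -c "
from h import *
P,R,o=toolpose(); print(P,o['ee_rot'],o['contact_force'],o['grip_width'])
s=cam('scene'); crop(s,'s34',(130,110,330,260),4)
"
```

```text
[0.45136284 0.21017723 0.35518043] [-9.00358584e+01  4.16745156e-02 -1.48855197e+01] [ 7.40202267e-02  6.73914994e-04 -2.08424367e+00] 0.012556514798591748
```

View pics/s34.png

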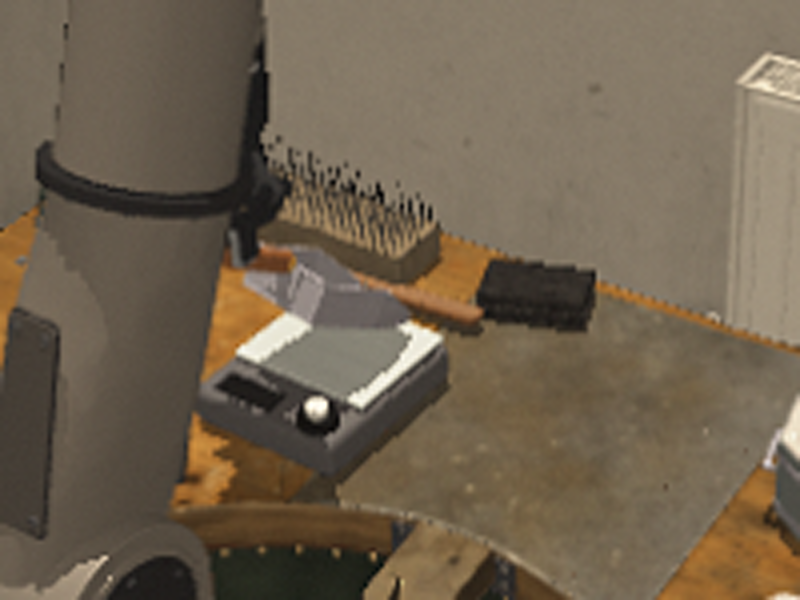

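>>> servo_tool --series '[-0.5,0.4,0,0,0.5,-1,0.8,0,0,0.5,-1.5,1.2,0,0,0.5,-1.5,1.2,0,0,0.5,-1.5,1.2,0,0,0.5]'

```text
time_s: 51.8
eef_pos: [0.4365, 0.2143, 0.3436]
ee_rot: [-90.0, 0.0, -14.8]
contact_force: [-0.9, -0.8, -2.0]
grip_width: 0.0123
```

>>> servo_tool --series '[0,0.3,0,0,0.5,0,0.6,0,0,0.5,0,0.6,0,0,0.5]'

```text
time_s: 52.05
eef_pos: [0.4373, 0.2144, 0.3379]
ee_rot: [-90.0, -0.0, -14.9]
contact_force: [-0.2, 0.3, 2.2]
grip_width: 0.0127
```

>>> servo_tool --series '[0,0.3,0,0,0.5,0,0.6,0,0,0.5,0,0.6,0,0,0.5]'

```text
time_s: 52.3
eef_pos: [0.4371, 0.214, 0.3314]
ee_rot: [-90.0, 0.0, -14.9]
contact_force: [0.2, -1.0, 0.9]
grip_width: 0.0122
```

```bash
python3 -c "
from h import *
P,R,o=toolpose(); print(P,o['ee_rot'],o['contact_force'],o['grip_width'],o['ft_torque'])
s=cam('scene'); crop(s,'s35',(130,110,330,260),4)
"
```

```text
[0.43710724 0.21402191 0.33140086] [-9.00188311e+01  2.79179991e-03 -1.48958997e+01] [ 0.19664102 -0.9746267   0.87290569] 0.01222562982059227 [-0.12384545 -0.32869894 -0.04107971]
```

View pics/s35.png

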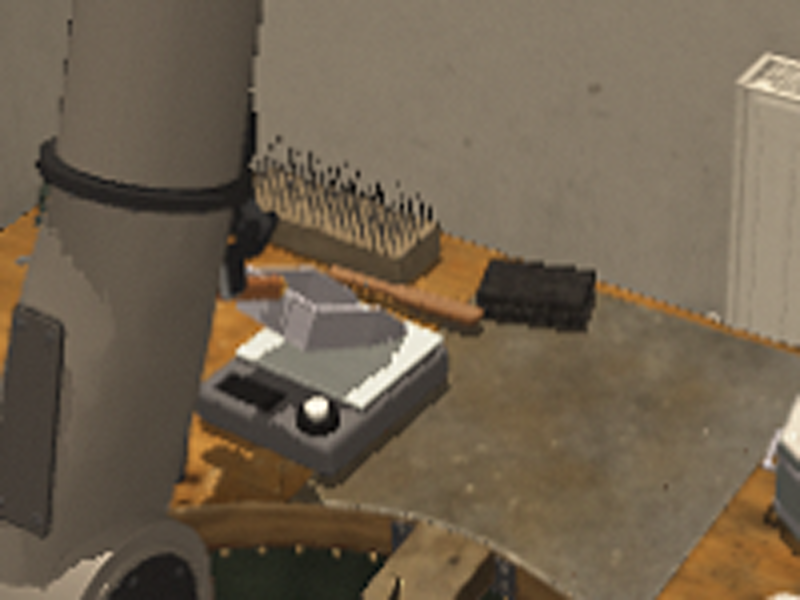

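>>> servo_tool --series '[-0.2,0.5,0,0,0.5,-0.4,1,0,0,0.5,-0.6,1.5,0,0,0.5,-0.8,2,0,0,0.5,-1,2.5,0,0,0.5,-1.2,3,0,0,0.5,-1.3,3.5,0,0,0.5,-1.4,3.5,0,0,0.5]' --grip_force 20

```text
time_s: 53.02
eef_pos: [0.4233, 0.2176, 0.2958]
ee_rot: [-90.0, 0.0, -14.9]
contact_force: [1.3, -0.7, 0.9]
grip_width: 0.0122
```

>>> servo_tool --series '[0,0.5,0,0,0.5,0,1,0,0,0.5,0,1.5,0,0,0.5,-0.1,2,0,0,0.5,-0.1,2.5,0,0,0.5,-0.1,3,0,0,0.5,-0.1,3,0,0,0.5]'

```text
time_s: 53.6
eef_pos: [0.4224, 0.2179, 0.2658]
ee_rot: [-90.0, 0.0, -14.9]
contact_force: [0.8, 0.9, 1.4]
grip_width: 0.0128
```

```bash
python3 -c "
from h import *
P,R,o=toolpose(); print(P,o['ee_rot'],o['contact_force'],o['grip_width'],o['ft_torque'])
s=cam('scene'); crop(s,'s36',(130,110,330,260),4)
"
```

```text
[0.42243191 0.21787668 0.26583414] [-9.00316998e+01  4.39417584e-02 -1.48608913e+01] [0.75210073 0.9159809  1.40210815] 0.012832881207010462 [ 0.00949859 -0.39126961  0.09353711]
```

View pics/s36.png

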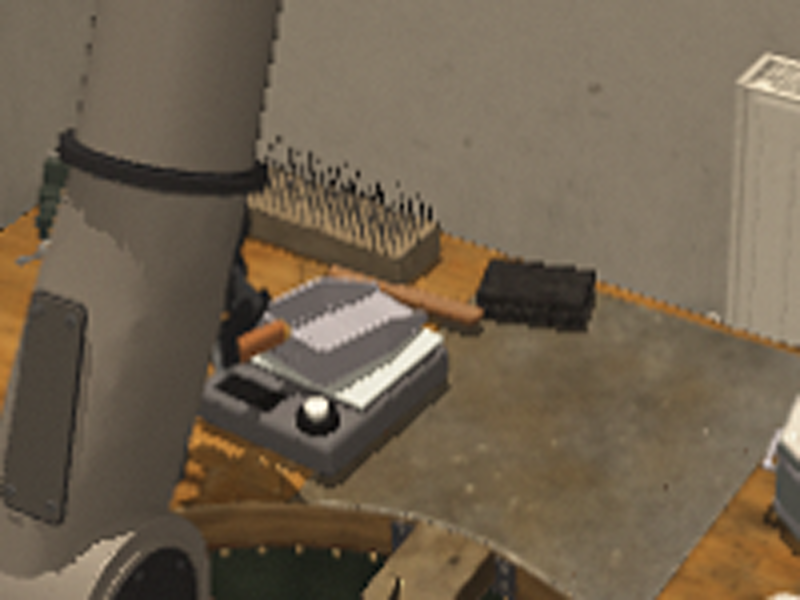

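Nearly flat. Lower the remaining centimetre or so and release.

>>> servo_tool --series '[0,0.5,0,0,0.5,0,1,0,0,0.5,0,1.3,0,0,0.5,0,1.3,0,0,1.3,0,1.3,0,0,1.5,0,1.3,0,0,2,0,1.3,0,0,4,0,1.3,0,0,5,0,1.3,0,0,5]'

```text
time_s: 54.4
eef_pos: [0.4226, 0.218, 0.2539]
ee_rot: [-90.0, -0.0, -14.9]
contact_force: [-0.0, 0.1, 0.2]
grip_width: 0.0498
```

>>> servo_tool --series '[0,-2,0,0,5,0,-5,0,0,5,0,-9,0,0,5,0,-13,0,0,5,0,-15,0,0,5,0,-15,0,0,5,0,-15,0,0,5]'

```text
time_s: 54.98
eef_pos: [0.4227, 0.2181, 0.4048]
ee_rot: [-89.9, -0.2, -14.9]
contact_force: [-0.7, -0.6, -0.6]
grip_width: 0.05
```

```bash
python3 -c "
from h import *
P,R,o=toolpose(); print(P,o['ee_rot'],o['contact_force'],o['grip_width'],o['ft_torque'])
w=cam('wrist'); cv2.imwrite('pics/w37.png',w['image'])
s=cam('scene'); crop(s,'s37',(130,110,330,260),4)
Z={'scoop_handle':.084,'scoop_bowl':.049,'scoop_mouth':.0515}
for k,z in Z.items():
    print(k,[(uv,p,onplane(w,uv,z).round(4)[:2]) for uv,p in lm('wrist',k)])
"
```

```text
[0.42268839 0.21810882 0.40482392] [-89.93405127  -0.15170448 -14.9171682 ] [-0.69238707 -0.59389268 -0.63003731] 0.05002304349319291 [-0.053581    0.0503724   0.03417037]
scoop_handle [(array([285. , 232.7]), 0.83, array([0.4575, 0.2073]))]
scoop_bowl [(array([282.2, 296.5]), 0.63, array([0.545 , 0.1805]))]
scoop_mouth [(array([286.4, 352.1]), 0.95, array([0.6182, 0.1658])), (array([229.3, 233.8]), 0.75, array([0.4561, 0.1469]))]
```

View pics/w37.png

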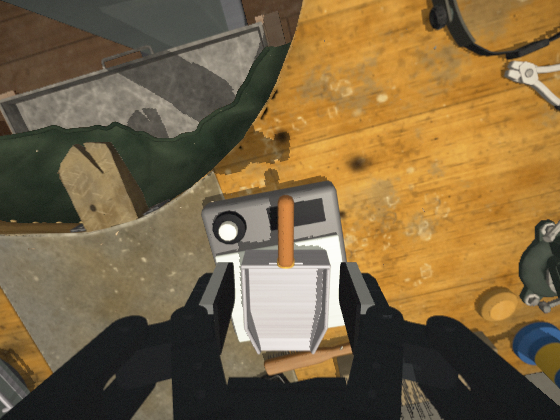

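View pics/s37.png

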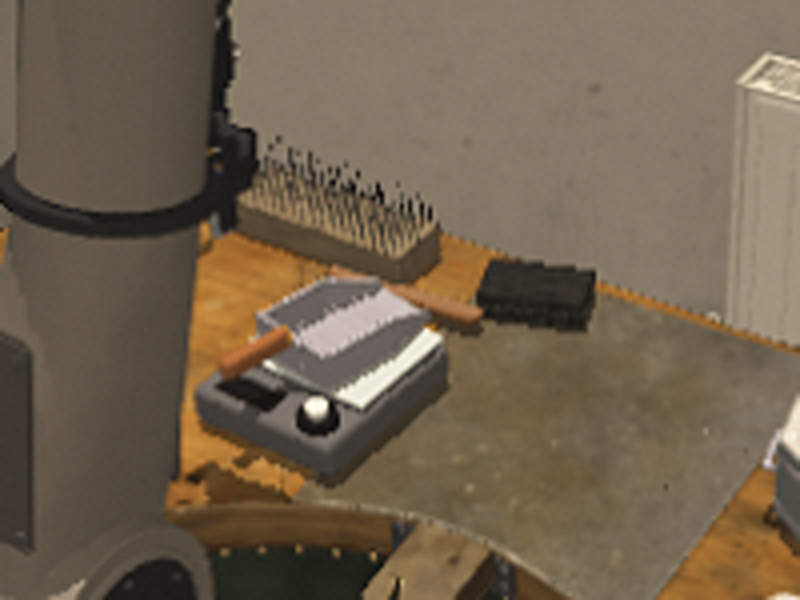

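```bash
python3 -c "
from h import *
t=cam('top')
a=onplane(t,(240+521/4,150+425/4),.055);b=onplane(t,(240+536/4,150+500/4),.055); d=b-a; print(a,b,np.linalg.norm(d),np.degrees(np.arctan2(d[1],d[0])))
go(.51,-.06,.42,-100)
cv2.imwrite('pics/t38.png',cv2.resize(t['image'][150:300,330:460],None,fx=4,fy=4))
"
```

```text
[ 0.45060111 -0.2927405   0.055     ] [ 0.39529481 -0.31421186  0.055     ] 0.05932795172461493 -158.78247661469092
shift [ 15.61  -1.74 -24.6 ] turn 1.4858 rows>= 11.9
```

View pics/t38.png

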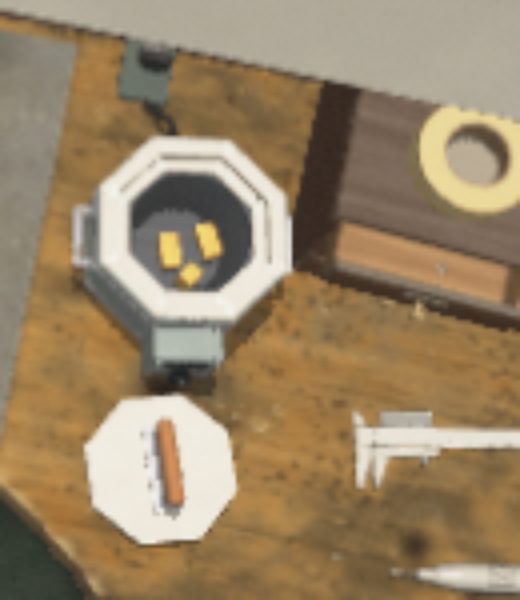

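>>> servo_tool --series '[15.6,-1.5,-24.6,1.486,6,15.6,-1.5,-24.6,1.486,6,15.6,-1.5,-24.6,1.486,6,15.6,-1.5,-24.6,1.486,6,15.6,-1.5,-24.6,1.486,6,15.6,-1.5,-24.6,1.486,6,15.6,-1.5,-24.6,1.486,6,15.6,-1.5,-24.6,1.486,6,15.6,-1.5,-24.6,1.486,6,15.6,-1.5,-24.6,1.486,6,15.6,-1.5,-24.6,1.486,6,15.6,-1.5,-24.6,1.486,6]'

```text
time_s: 56.28
eef_pos: [0.51, -0.0598, 0.4179]
ee_rot: [-90.1, -0.0, -100.4]
contact_force: [-0.1, 0.0, 0.3]
grip_width: 0.0602
```

```bash
python3 -c "
from h import *
P,R,o=toolpose(); print(P,o['ee_rot'])
go(.425,-.304,.38,-159)
"
```

```text
[ 0.51003596 -0.05981914  0.41787722] [-9.01015173e+01 -9.71222257e-04 -1.00385328e+02]
shift [25.55  3.79 -3.96] turn 1.023 rows>= 8.2
```

>>> servo_tool --series '[25.5,3.8,-4,1.023,6,25.5,3.8,-4,1.023,6,25.5,3.8,-4,1.023,6,25.5,3.8,-4,1.023,6,25.5,3.8,-4,1.023,6,25.5,3.8,-4,1.023,6,25.5,3.8,-4,1.023,6,25.5,3.8,-4,1.023,6,25.5,3.8,-4,1.023,6,25.5,3.8,-4,1.023,6,25.5,3.8,-4,1.023,6,25.5,3.8,-4,1.023,6]'

```text
time_s: 57.28
eef_pos: [0.4268, -0.303, 0.3807]
ee_rot: [-90.0, 0.0, -158.4]
contact_force: [0.3, -0.8, -0.4]
grip_width: 0.0601
```

```bash
python3 -c "
from h import *
P,R,o=toolpose(); print(P,o['ee_rot'],o['joint_positions'].round(0))
w=cam('wrist'); cv2.imwrite('pics/w39.png',w['image'])
for k,z in {'lid_handle':.05,'crucible_mouth':.078,'furnace_lid':0}.items():
    print(k,[(uv,p,onplane(w,uv,z).round(4)[:2]) for uv,p in lm('wrist',k)])
"
```

```text
[ 0.42680025 -0.30302738  0.38070281] [-9.00201884e+01  5.75255381e-04 -1.58389581e+02] [ 34.  15.  -6. 111.   2.  54. -42.]
lid_handle [(array([289.8, 192.7]), 0.82, array([ 0.4283, -0.306 ]))]
crucible_mouth [(array([344.4,  24.3]), 0.19, array([ 0.5677, -0.293 ]))]
furnace_lid [(array([286.3, 185.7]), 0.86, array([ 0.4222, -0.3048]))]
```

View pics/w39.png

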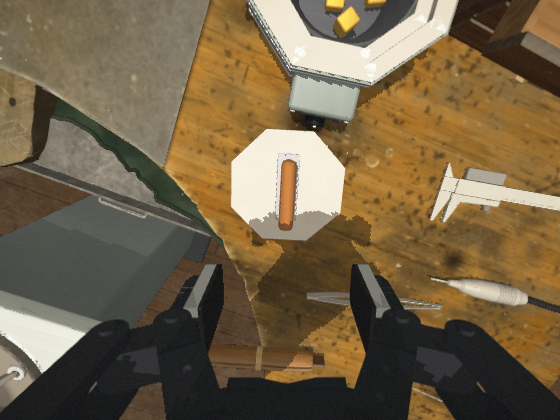

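```bash
python3 -c "
from h import *
from scipy.optimize import least_squares
w=cam('wrist'); crop(w,'w39c',(220,120,360,250),5)
a=onplane(w,(289.5,160.5),.056)[:2];b=onplane(w,(287,229.5),.056)[:2];d=b-a
print((a+b)/2,np.linalg.norm(d),np.degrees(np.arctan2(d[1],d[0])))
hsv=cv2.cvtColor(w['image'],cv2.COLOR_BGR2HSV)
"
```

```text
[ 0.42586738 -0.30586261] 0.06601099462195192 -160.4697591397321
```

View pics/w39c.png

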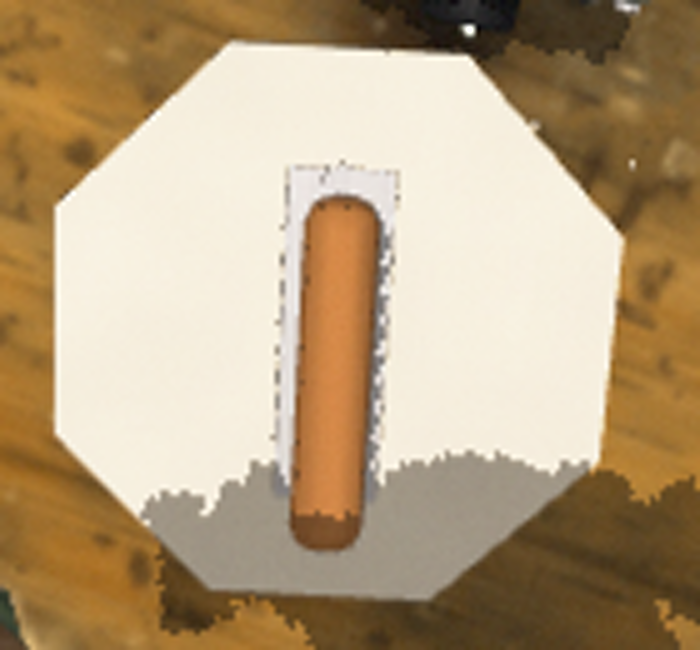

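```bash
cat >> h.py <<'E'
from scipy.optimize import least_squares
def octfit(r,px,z):
    P=np.array([onplane(r,p,z)[:2] for p in px]); c0=P.mean(0)
    a0=np.arctan2(P[:,1]-c0[1],P[:,0]-c0[0]); sg=np.sign(np.median(np.diff(np.unwrap(a0)))) 
    n=len(P)
    f=lambda q:(P-np.c_[q[0]+q[2]*np.cos(q[3]+sg*np.arange(n)*np.pi/4),q[1]+q[2]*np.sin(q[3]+sg*np.arange(n)*np.pi/4)]).ravel()
    s=least_squares(f,[*c0,.06,a0[0]]); 
    print("centre",s.x[:2].round(4),"flats",(2*s.x[2]*np.cos(np.pi/8)).round(4),"flat yaw mod45",(np.degrees(s.x[3])-22.5)%45,"res",np.abs(s.fun).max().round(4)); return s.x
E
python3 -c "
from h import *
w=cam('wrist')
c=np.array([(230,42),(470,55),(624,237),(600,468),(432,600),(208,588),(55,435),(55,205)])/5+[220,120]
octfit(w,c,.018)
go(.426,-.3055,.21,-160.0)
"
```

```text
centre [ 0.4244 -0.3052] flats 0.1158 flat yaw mod45 18.210786937098447 res 0.0012
shift [ 0.1  17.09  0.15] turn 0.0246 rows>= 4.1
```

>>> servo_tool --series '[0.2,4,0.1,0.05,6,0.2,8,0.1,0.05,6,0.2,12,0.1,0.05,6,0.2,15,0.1,0.05,6,0.2,16.5,0.1,0.05,6,0.2,17.4,0.1,0.05,6,0.2,17.4,0.1,0.05,6,0.2,17.4,0.1,0.05,6]'

```text
time_s: 58.25
eef_pos: [0.4252, -0.3057, 0.2073]
ee_rot: [-90.0, 0.0, -161.5]
contact_force: [-0.3, 0.3, 1.0]
grip_width: 0.0599
```

```bash
python3 -c "
from h import *
P,R,o=toolpose(); print(P,o['ee_rot'],o['contact_force'])
w=cam('wrist'); cv2.imwrite('pics/w40.png',w['image'])
go(.425,-.3052,.205,-161.5)
"
```

```text
[ 0.42519115 -0.3057442   0.20726937] [-8.99798760e+01  2.06340486e-02 -1.61495256e+02] [-0.33931831  0.32681147  1.0244248 ]
shift [ 0.02  0.29 -0.08] turn -0.0 rows>= 0.1
```

View pics/w40.png

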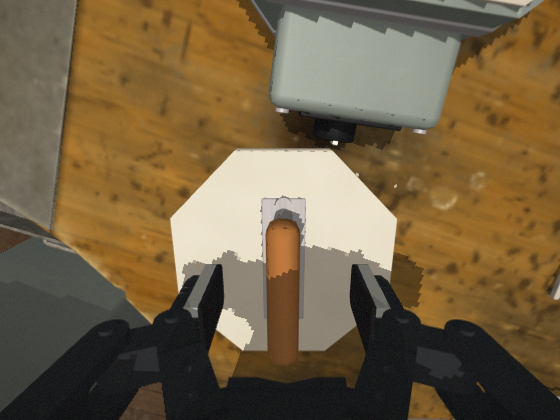

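>>> servo_tool --series '[0,0.2,0,0,6,0,0.2,0,0,0.5,0,0.2,0,0,0.5,0,0.2,0,0,0.5,0,0.2,0,0,0.5,0,0.2,0,0,0.5,0,0.2,0,0,0.5]' --grip_force 110

```text
time_s: 58.88
eef_pos: [0.425, -0.3056, 0.2056]
ee_rot: [-90.0, 0.0, -161.5]
contact_force: [-1.3, 1.2, 6.0]
grip_width: 0.0123
```

>>> servo_tool --series '[0,-1,0,0,0.5,0,-3,0,0,0.5,0,-5.5,0,0,0.5,0,-8,0,0,0.5,0,-10.5,0,0,0.5,0,-13,0,0,0.5,0,-15,0,0,0.5,0,-16,0,0,0.5,0,-16,0,0,0.5,0,-16,0,0,0.5]'

```text
time_s: 59.72
eef_pos: [0.4245, -0.3054, 0.3646]
ee_rot: [-90.0, -0.0, -161.5]
contact_force: [-0.1, -0.0, -2.2]
grip_width: 0.0122
```

```bash
python3 -c "
from h import *
P,R,o=toolpose(); print(P,o['ee_rot'],o['contact_force'],o['grip_width'],o['ft_torque'])
w=cam('wrist'); cv2.imwrite('pics/w41.png',w['image'])
s=cam('scene'); crop(s,'s41',(250,130,450,280),4)
"
```

```text
[ 0.42452574 -0.30540278  0.36459132] [-8.99999608e+01 -3.49982944e-03 -1.61506052e+02] [-0.10394336 -0.00381399 -2.15865025] 0.012204220575573195 [0.04955126 0.00894548 0.04256036]
```

View pics/w41.png

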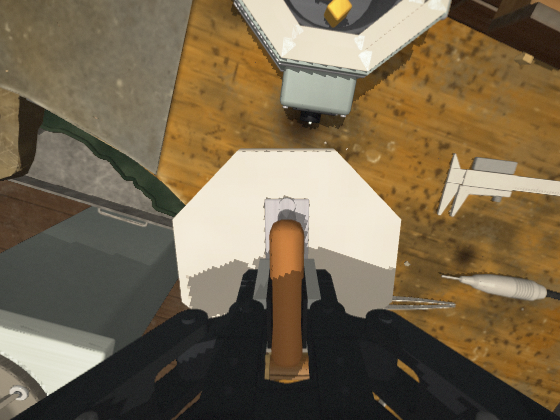

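View pics/s41.png

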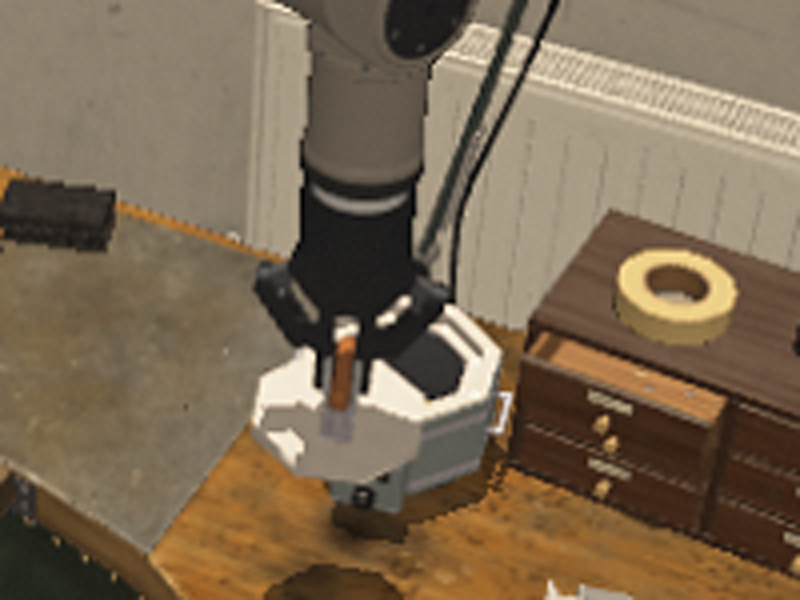

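```bash
python3 -c "
from h import *
go(.49,-.293,.44,-169.8)
w=cam('wrist')
"
```

```text
shift [-6.63 -7.67  0.93] turn 0.1448 rows>= 2.4
```

>>> servo_tool --series '[-1,-2,0.1,0.02,0.5,-2,-4,0.3,0.05,0.5,-3.5,-6,0.5,0.08,0.5,-5,-7.6,0.7,0.11,0.5,-6.6,-7.6,0.9,0.145,0.5,-6.6,-7.6,0.9,0.145,0.5,-6.6,-7.6,0.9,0.145,0.5,-6.6,-7.6,0.9,0.145,0.5]'

```text
time_s: 60.53
eef_pos: [0.4896, -0.2932, 0.4392]
ee_rot: [-90.1, -0.2, -169.8]
contact_force: [0.5, -0.3, -2.1]
grip_width: 0.0119
```

```bash
python3 -c "
from h import *
P,R,o=toolpose(); print(P,o['ee_rot'],o['contact_force'],o['grip_width'],o['ft_torque'])
w=cam('wrist'); cv2.imwrite('pics/w42.png',w['image'])
"
```

```text
[ 0.48958721 -0.29324614  0.43916624] [-9.00970842e+01 -1.69141785e-01 -1.69794281e+02] [ 0.50980431 -0.26425294 -2.05420725] 0.011888301467904174 [-0.01447285  0.05393903  0.060228  ]
```

View pics/w42.png

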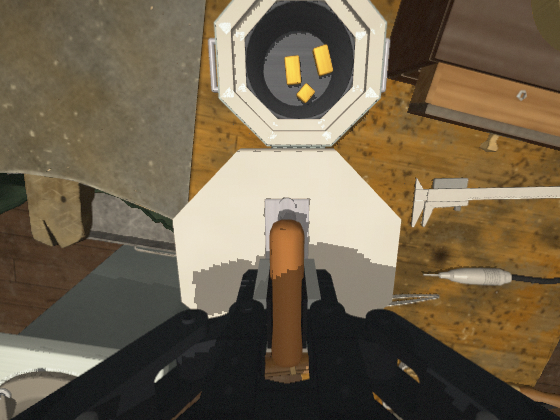

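```bash
python3 -c "
from h import *
w=cam('wrist'); crop(w,'w42c',(205,0,395,150),4); crop(w,'w42d',(165,140,410,320),3.2)
"
```

```text
(no output)
```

View pics/w42c.png

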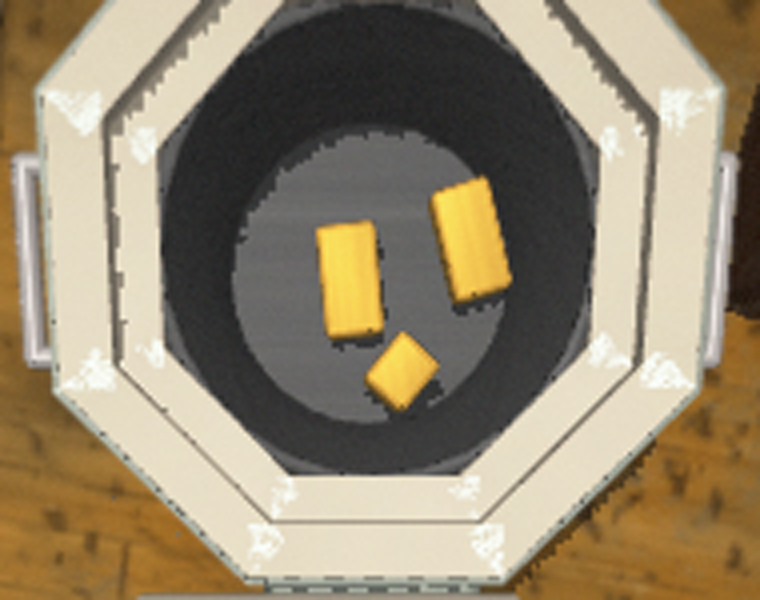

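View pics/w42d.png

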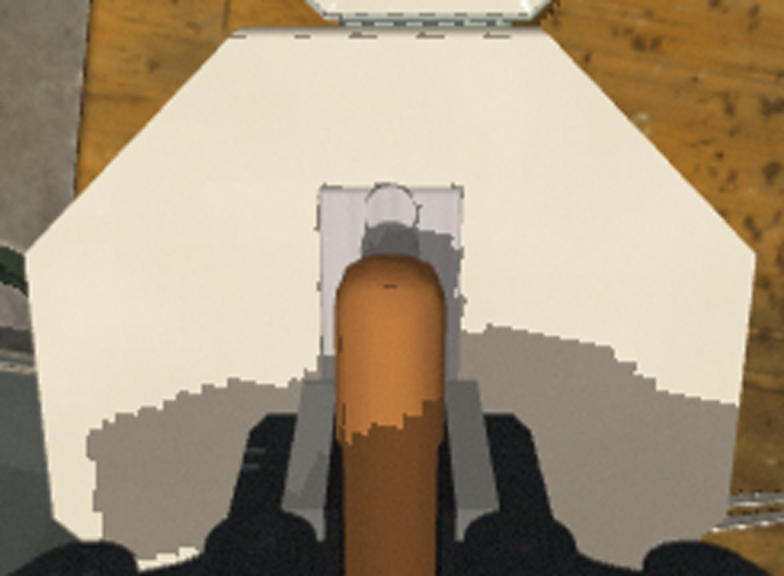

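```bash
python3 -c "
from h import *
w=cam('wrist'); P,R,o=toolpose(); print(P)
f=np.array([(38,92),(55,388),(250,580),(503,582),(698,382),(722,90)])/4+[205,0]
octfit(w,f,.088)
f=np.array([(105,125),(118,365),(270,521),(480,521),(637,365),(655,130)])/4+[205,0]
octfit(w,f,.088)
l=np.array([(52,520),(27,255),(235,33),(540,30),(755,253),(725,520)])/3.2+[165,140]
for z in (.2516,):
  octfit(w,l,z)
"
```

```text
[ 0.48943982 -0.29355343  0.43998717]
centre [ 0.6048 -0.2847] flats 0.1472 flat yaw mod45 10.394951138173454 res 0.0011
centre [ 0.6038 -0.285 ] flats 0.1185 flat yaw mod45 9.95288582484605 res 0.0008
centre [ 0.489  -0.2939] flats 0.1157 flat yaw mod45 10.2597797617249 res 0.0017
```

```bash
python3 -c "
from h import *
import cv2
s=cam('scene'); t=cam('top')
# base in top (366,168), ball joint in scene crop s32: (412,388)/4+(250,100)->(353,197); upper joint (541,52)->(385,113)
b=onplane(t,(366,170),.03); print(b)
d=ray(s,(353,197)); o=np.array(s['xyz'])
for x in (.70,.74,.78,.82): print('low',o+d*(x-o[0])/d[0])
d=ray(s,(385,113))
for x in (.70,.75,.8,.85): print('up',o+d*(x-o[0])/d[0])
go(.6047,-.2843,.35,-169.8)
"
```

```text
[ 0.74226401 -0.23364723  0.03      ]
low [ 0.7        -0.25244037  0.09785182]
low [ 0.74       -0.23879121  0.06662605]
low [ 0.78       -0.22514204  0.03540028]
low [ 0.82       -0.21149287  0.00417451]
up [ 0.7        -0.32211889  0.42370505]
up [ 0.75       -0.30763354  0.39672006]
up [ 0.8        -0.29314819  0.36973507]
up [ 0.85       -0.27866284  0.34275008]
shift [-11.49   9.05   1.12] turn -0.001 rows>= 3.5
```

```bash
python3 -c "
from h import *
go(.56,-.2843,.42,-79.8)
"
```

```text
shift [-7.09  2.05  0.33] turn -1.5718 rows>= 12.6
```

>>> servo_tool --series '[-0.5,0.2,0,-0.08,0.5,-1.5,0.5,0.1,-0.2,0.5,-2.5,0.8,0.1,-0.32,0.5,-3.5,1.1,0.2,-0.44,0.5,-4.5,1.4,0.2,-0.56,0.5,-5.5,1.6,0.3,-0.68,0.5,-6.3,1.8,0.3,-0.8,0.5,-7,2,0.3,-0.92,0.5,-7,2,0.3,-1.04,0.5,-7,2,0.3,-1.16,0.5,-7,2,0.3,-1.28,0.5,-7,2,0.3,-1.4,0.5]'

```text
time_s: 61.78
eef_pos: [0.5594, -0.284, 0.4207]
ee_rot: [-90.0, -0.0, -89.3]
contact_force: [0.7, 0.4, -3.0]
grip_width: 0.0116
```

```bash
python3 -c "
from h import *
P,R,o=toolpose(); print(P,o['ee_rot'],o['contact_force'],o['joint_positions'].round(0))
go(.6047,-.2843,.35,-79.8)
"
```

```text
[ 0.55938973 -0.28403081  0.420684  ] [-9.00203962e+01 -3.81824460e-03 -8.92843664e+01] [ 0.7041811   0.35062091 -3.03878285] [ 36.  23. -20.  94.   9.  64.  15.]
shift [0.08 7.07 4.53] turn -0.1655 rows>= 2.0
```

>>> servo_tool --series '[0,1.5,1,-0.08,0.5,0,3,2.2,-0.165,0.5,0.1,4.5,3.4,-0.165,0.5,0.1,6,4.3,-0.165,0.5,0.1,7,4.5,-0.165,0.5,0.1,7,4.5,-0.165,0.5,0.1,7,4.5,-0.165,0.5,0.1,7,4.5,-0.165,0.5]'

```text
time_s: 62.45
eef_pos: [0.6044, -0.2848, 0.3518]
ee_rot: [-90.0, -0.0, -80.2]
contact_force: [-0.4, -1.2, -1.6]
grip_width: 0.0118
```

```bash
python3 -c "
from h import *
P,R,o=toolpose(); print(P,o['ee_rot'],o['contact_force'])
go(.6047,-.2843,.30,-79.8)
w=cam('wrist'); cv2.imwrite('pics/w43.png',w['image'])
s=cam('scene'); crop(s,'s43',(280,130,430,270),4.2)
t=cam('top'); crop(t,'t43',(330,150,430,250),5)
"
```

```text
[ 0.60443346 -0.28476085  0.35177372] [-8.99680056e+01 -4.67423610e-02 -8.01736138e+01] [-0.41858388 -1.19138132 -1.57603192]
shift [-0.04  5.18  0.03] turn -0.0065 rows>= 1.2
```

View pics/w43.png

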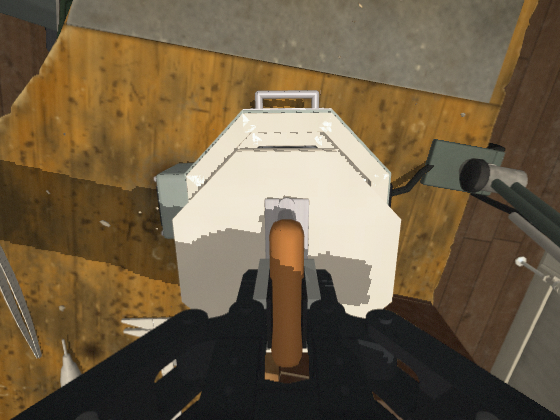

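View pics/s43.png

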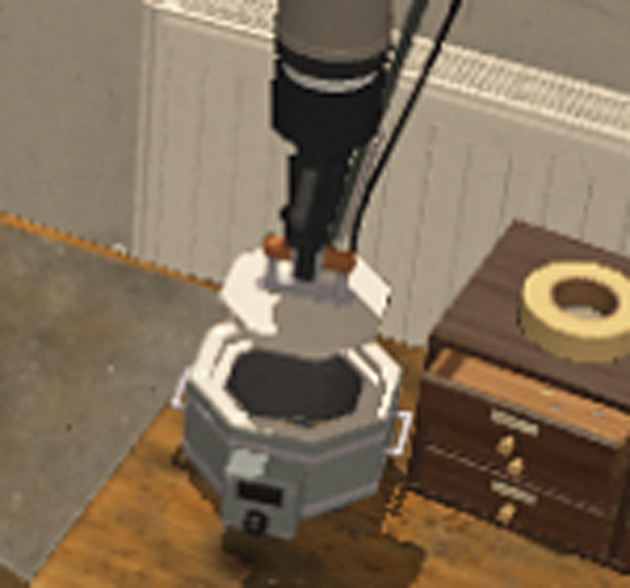

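>>> servo_tool --series '[0,1.5,0,-0.006,0.5,0,3,0,-0.006,0.5,0,4.4,0,-0.006,0.5,0,5,0,-0.006,0.5,0,5.3,0,-0.006,0.5,0,5.3,0,-0.006,0.5]' --grip_force 60

```text
time_s: 63.1
eef_pos: [0.6046, -0.2844, 0.2974]
ee_rot: [-90.0, 0.0, -79.8]
contact_force: [-0.3, 0.2, -2.3]
grip_width: 0.0117
```

>>> servo_tool --series '[0,0.3,0,0,0.5,0,0.5,0,0,0.5,0,0.7,0,0,0.5,0,0.7,0,0,0.5]'

```text
time_s: 63.43
eef_pos: [0.6047, -0.2844, 0.2908]
ee_rot: [-90.0, -0.0, -79.8]
contact_force: [-0.0, -0.0, -2.9]
grip_width: 0.0122
```

```bash
python3 -c "
from h import *
P,R,o=toolpose(); print(P,o['ee_rot'],o['contact_force'],o['ft_torque'])
go(.6047,-.2843,.2836,-79.8)
"
```

```text
[ 0.60467731 -0.28444547  0.2907878 ] [-8.99993441e+01 -5.26304910e-03 -7.98020312e+01] [-0.01783295 -0.02861746 -2.8770159 ] [-0.02224055  0.09610358 -0.04892595]
shift [-0.01  0.72  0.  ] turn -0.0 rows>= 0.2
```

No contact with the rim, lid is inside the recess edge. Continue down.

>>> servo_tool --series '[0,0.2,0,0,0.5,0,0.4,0,0,0.5,0,0.6,0,0,0.5,0,0.6,0,0,0.5]'

```text
time_s: 63.77
eef_pos: [0.6045, -0.2844, 0.2843]
ee_rot: [-90.0, 0.0, -79.8]
contact_force: [-0.2, -0.0, -1.8]
grip_width: 0.0119
```

>>> servo_tool --series '[0,0.1,0,0,0.5,0,0.2,0,0,0.5,0,0.2,0,0,0.5]'

```text
time_s: 64.02
eef_pos: [0.6048, -0.2844, 0.2836]
ee_rot: [-90.0, -0.0, -79.8]
contact_force: [-3.0, 0.6, 4.0]
grip_width: 0.0117
```

```bash
python3 -c "
from h import *
P,R,o=toolpose(); print(P,o['ee_rot'],o['contact_force'],o['ft_torque'])
s=cam('scene'); crop(s,'s44',(280,130,430,270),4.2)
"
```

```text
[ 0.60477743 -0.28439774  0.28362607] [-8.99959528e+01 -1.90825261e-02 -7.98053224e+01] [-2.95934405  0.55933905  4.03854003] [0.22162816 0.67443667 0.03717263]
```

View pics/s44.png

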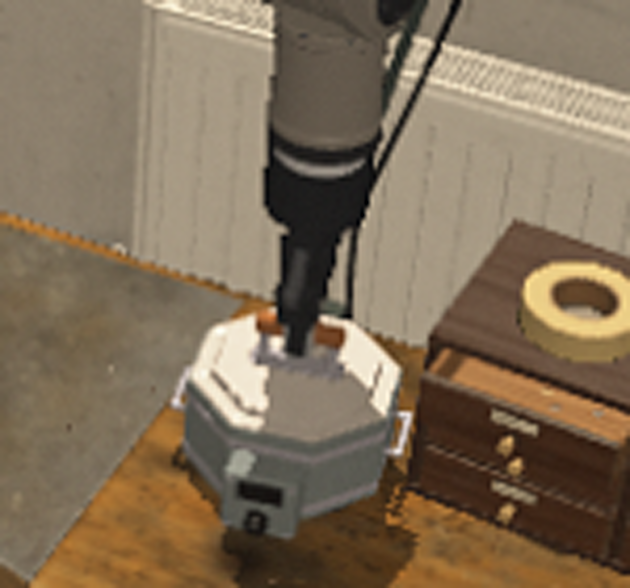

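Seated at exactly the predicted height with contact. Release and retreat.

>>> servo_tool --series '[0,0,0,0,1.3,0,0,0,0,1.6,0,0,0,0,2.5,0,0,0,0,4,0,0,0,0,5,0,0,0,0,5,0,-2,0,0,5,0,-5,0,0,5,0,-8,0,0,5,0,-11,0,0,5,0,-13,0,0,5,0,-13,0,0,5]'

```text
time_s: 65.07
eef_pos: [0.606, -0.2846, 0.4186]
ee_rot: [-89.6, -0.3, -79.8]
contact_force: [0.8, 0.5, 0.4]
grip_width: 0.0504
```

>>> servo_tool --series '[-4,-2,0,0,5,-8,-4,0,0,5,-10,-4,0,0,5,-10,-4,0,0,5,-10,-4,0,0,5]'

```text
time_s: 65.48
eef_pos: [0.587, -0.1839, 0.4531]
ee_rot: [-90.0, -0.0, -79.6]
contact_force: [0.4, 0.5, 0.0]
grip_width: 0.0499
```

```bash
python3 -c "
from h import *
P,R,o=toolpose(); print(P,o['ee_rot'],o['contact_force'])
w=cam('wrist'); cv2.imwrite('pics/w45.png',w['image'])
s=cam('scene'); cv2.imwrite('pics/s45.png',s['image'])
t=cam('top'); crop(t,'t45',(330,150,460,300),4)
print([(uv,p,onplane(w,uv,.128).round(4)) for uv,p in lm('wrist','lid_handle')])
"
```

```text
[ 0.58701865 -0.1839416   0.45308405] [-8.99677904e+01 -1.22157495e-02 -7.95907709e+01] [0.36782997 0.52286826 0.00958605]
[(array([287. , 288.5]), 0.75, array([ 0.6052, -0.2808,  0.128 ]))]
```

View pics/w45.png

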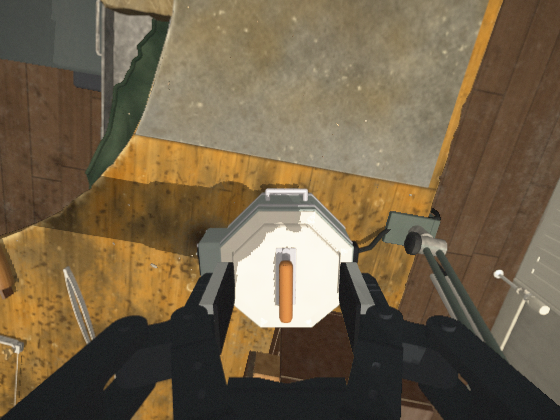

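View pics/s45.png

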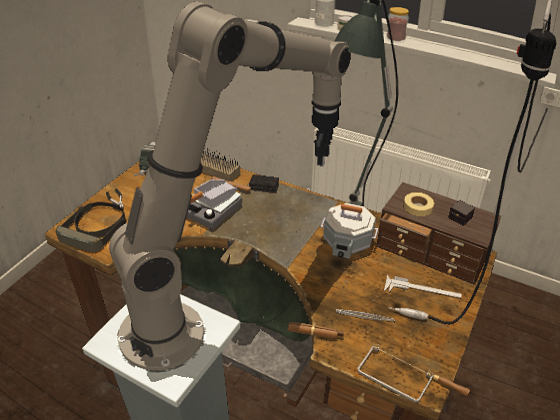

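View pics/t45.png

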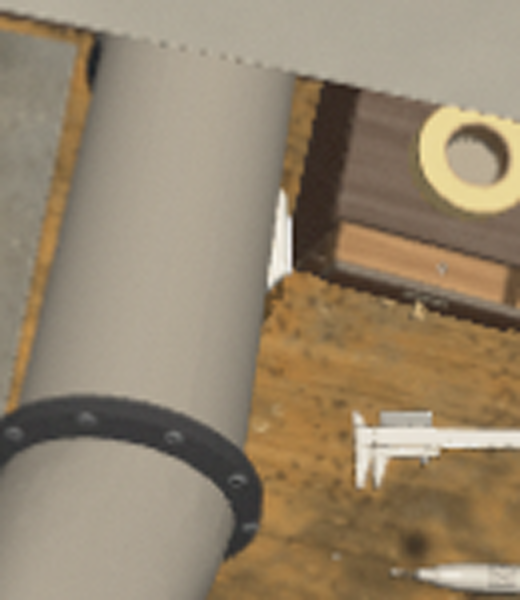

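```bash
python3 -c "
from h import *
w=cam('wrist'); crop(w,'w45c',(190,170,390,345),4)
"
```

```text
(no output)
```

View pics/w45c.png

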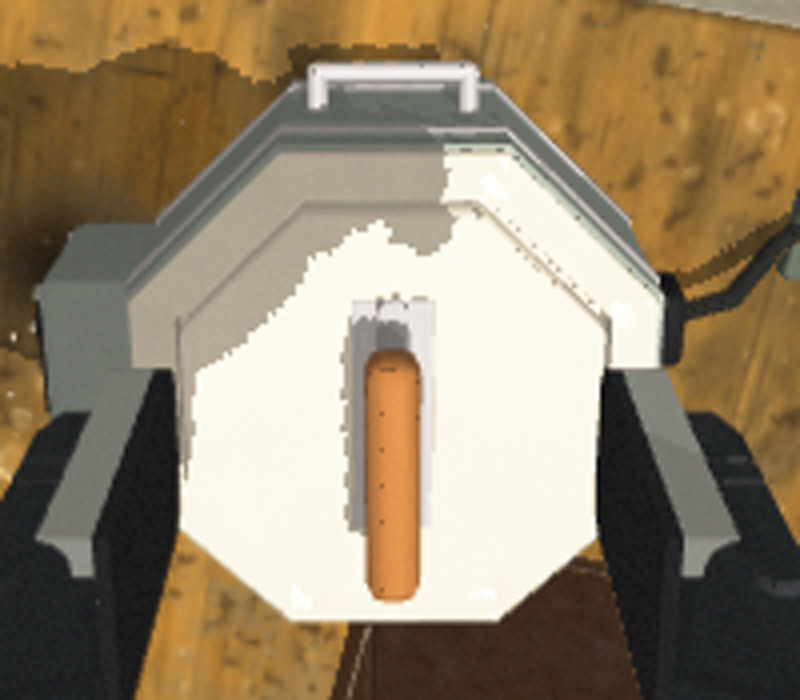

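```bash
python3 -c "
from h import *
w=cam('wrist'); im=w['image'].copy(); c=np.array([.6045,-.2847]); 
def oc(fl,z,col):
    a=np.radians(10.2+22.5+45*np.arange(8)); r=fl/2/np.cos(np.pi/8)
    p=proj(w,np.c_[c[0]+r*np.cos(a),c[1]+r*np.sin(a),np.full(8,z)]); p4=((p-[190,170])*4).astype(int); return p4,col
I=cv2.resize(im[170:345,190:390],None,fx=4,fy=4,interpolation=cv2.INTER_CUBIC)
for p,col in (oc(.148,.088,(0,0,255)),oc(.1155,.096,(255,0,0)),oc(.121,.088,(0,160,0))): cv2.polylines(I,[p.reshape(-1,1,2)],True,col,1)
cv2.imwrite('pics/ov.png',I)
"
```

```text
(no output)
```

View pics/ov.png

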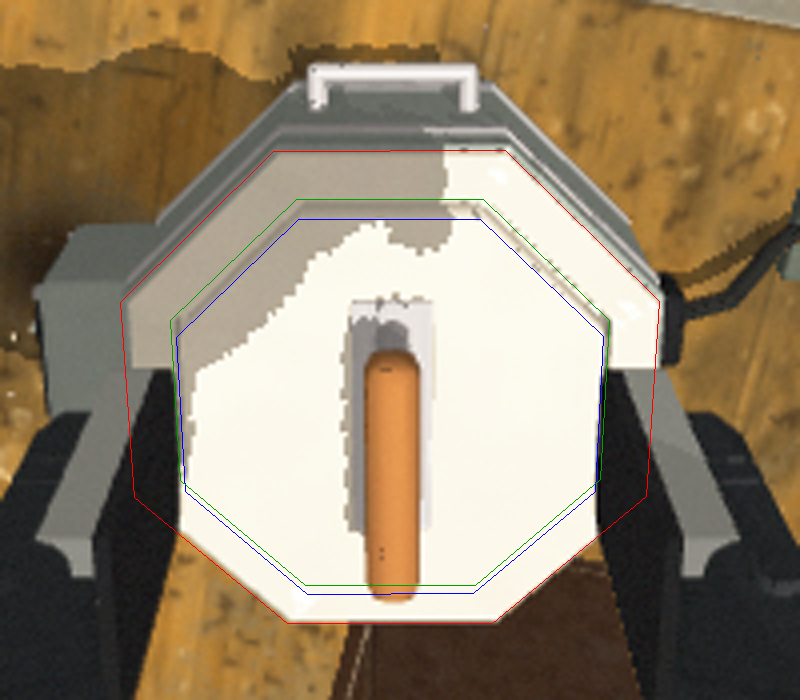

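```bash
python3 -c "
from h import *
w=cam('wrist'); print(proj(w,[.6045,-.2847,.136]), [(u,p) for u,p in lm('wrist','lid_handle')])
s=cam('scene'); print([(u,p,onplane(s,u,.049)) for u,p in lm('scene','scoop_bowl')], lm('scene','ingot_1_mid'),lm('top','ingot_1_mid'))
P,R,o=toolpose(); print(o['time_s'],o['dq'].round(2))
print(robot.finish_job())
"
```

```text
[[287.3822271 293.7933547]] [(array([287.7, 286.5]), 0.76), (array([ 87.6, 314.5]), 0.42)]
[(array([215., 194.]), 0.87, array([0.54839907, 0.18826401, 0.049     ]))] [] []
66.0833 [-0.12 -0.11 -0.02  0.15 -0.02  0.09 -0.11]
the job is handed in; nothing more can be done
None
```

The job is done and was handed in at about 66 s. `finish_job` reports no verdict, so this rests on my own last checks.

**What I did**
- **Scoop and tare:** I stood the empty scoop on the platform, let go and pressed the tare button. The first press spiked to about 83 N at the wrist (limit 120 N). I pressed again slowly and felt the spring and then the stop.
- **Weighing:** I found three pieces, all ingots; a wrist look over the bench and furnace found no others. I put them in the scoop and kept the hand off for over a second.
- **Grip tests:** The tool can only turn about the vertical, so I tried letting the scoop tilt in a loosened grip. In one test it slipped and dropped about 4 cm onto the platform. It landed flat with all the pieces still in it, 15 mm off centre.
- **Tipping:** Over the crucible I let the scoop swing mouth-down in the loosened grip, to roughly 35–40°. All three ingots slid in, and none went astray.
- **Putting back:** I set the scoop back on the platform and lowered the lid into its recess.

**Last checks**
- **Pieces:** the top and wrist pictures before the lid went on showed all three ingots in the crucible. I could not see them afterwards.
- **Scoop:** it looked flat and empty, with the middle of its floor within about 10 mm of the platform's centre.
- **Lid:** it made contact at the height predicted for the ledge. The furnace rim's outline matched the picture, though the lid and rim are both white and hard to tell apart.
- **Disagreement:** the network put the lid handle about 4–5 mm from where I expected it, mostly in the tilted viewing direction. The hand was within about 1 mm of the measured furnace centre when I let go, and I did not look further into it.
- **Bystanders:** the charcoal, brush and tweezers looked unmoved; I did not measure them.

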